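# Set up and charge the bench disc mill

## Task

Get the disc mill ready for the washed pebbles. Lay the brush that was left across it down on the bench, screw the wing screw down until it bottoms (discs touching) while the mill is still empty, then back it off a quarter turn; after that tip the pebbles out of the rinse basket over its spout into the hopper. Finish with every pebble in the hopper, the lid on it, and the empty basket standing upright in its tray.

Things in the scene. Friction and masses are not known exactly. Their poses are not given: they have to be found in the camera images.
- mill: Bench disc mill, fixed: white housing with an aluminium deck, 180 x 260 mm, deck top 70 mm above the bench. Origin: centre of its underside. x points to its back, away from the drawer front; +y side carries the hopper, -y side the gap screw.
- hopper (a point): Centre of the hopper's open mouth, in the rim plane 150 mm above the bench, 68 mm to the +y side of the mill's centre. Steel funnel, rim 110 mm outside and 104 mm inside diameter, narrowing to a closed floor 68 mm outside diameter, 67 mm below the rim.
- screw_grip (a point): Middle of the gap screw's wing head, 62 mm to the -y side of the mill's centre, 134 mm above the bench when bottomed, rising 3 mm per turn backed off. A flat upright wing 44 mm long, 11 mm thick, 26 mm high (13 mm above and below this point); the point's x axis runs along the wing and turns with it. Below it a yoke, top 108 mm above the bench. The hopper rim stands 75 mm off the screw's axis.
- gap_screw (a joint): Turn of the gap screw in rad: 0 = bottomed, grinding discs touching (a hard stop); grows as it is backed off (counter-clockwise seen from above), so clockwise screws it down. A quarter turn is 1.57. Starts 1.9 to 4.8 rad open; friction 0.1 N m, stays where it is left.
- basket: Round wire-mesh rinse basket, 106 mm across, walls 48 mm high, 0.16 kg, holding the pebbles. Origin: centre of its underside; z up, x points away from the spout.
- spout (a point): Lip of the basket's spout, 80 mm from its centre toward the basket's -x, 15 mm above its underside. The spout is a notch in the wall, 50 mm wide, with a 36 mm ramp that rises outward at 17 degrees between 22 mm cheeks; pebbles stay in when the basket is level and run out when it is tilted some 40 to 50 degrees spout-down.
- basket_grip (a point): Middle of the black grip of the basket's fixed bail, 108 mm above its underside over its centre: a bar 62 mm long along the basket's y, 13 mm thick along its x, 24 mm high (12 mm above and below this point). Axes as the basket.
- tray: Shallow steel drip tray in which the basket stands, fixed: 190 x 160 mm (its x, y), rim 12 mm high, floor 3 mm above the bench. The basket starts 10 to 22 mm off its centre toward its +x, spout toward its -x. Origin: centre of its underside.
- lid: Hopper lid, 0.15 kg: aluminium disc 122 mm across with a locating step 92 mm across, 6 mm deep, beneath it and a black knob 25 mm across on top. Origin: centre of the underside of the step. The knob's grip is 20 to 34 mm above the origin, top at 37 mm. It lies on the bench knob up; on the hopper its step is inside the rim and its origin 144 mm above the bench.
- brush: Flat mill brush, 232 mm long, 0.09 kg, left lying across the hopper with its handle over the gap screw. Lies along its x, bristles to +x (from 20 to 107 mm it is 38 mm wide), wooden handle to -x (17 mm wide, end at -125 mm). Origin: on its underside; 12 mm thick.
- brush_grip (a point): Point on the brush near its centre of mass, 2 mm from the origin to +x, at half thickness, axes as the brush; the handle here is 17 mm wide. Free bench to lay it on: on the lid's side of the mill, beyond the lid, x 0.57 to 0.61, y 0.18 to 0.42 (left) or -0.21 to -0.46 (right).
- pebble_0: Washed pebble, round, 20 mm across, 12 g; origin at its centre. Three to six of the six are present, at the start all in the basket.
- pebble_1: Washed pebble, round, 20 mm across, 12 g; origin at its centre. Three to six of the six are present, at the start all in the basket.
- pebble_2: Washed pebble, round, 20 mm across, 12 g; origin at its centre. Three to six of the six are present, at the start all in the basket.
- pebble_3: Washed pebble, round, 20 mm across, 12 g; origin at its centre. Three to six of the six are present, at the start all in the basket.
- pebble_4: Washed pebble, round, 20 mm across, 12 g; origin at its centre. Three to six of the six are present, at the start all in the basket.
- pebble_5: Washed pebble, round, 20 mm across, 12 g; origin at its centre. Three to six of the six are present, at the start all in the basket.
- beaker: Glass beaker standing on the bench, 55 mm across, 66 mm high; a bystander, not to be knocked over. Origin: centre of its underside.
- timer: Bench timer lying on the bench, 62 x 66 x 20 mm; a bystander, to be left where it is. Origin: centre of its underside.
Mind the look-alikes: they are no part of the job. What is shaped like the basket but green or red is not meant.

How it is judged:
By the outcome, as a careful person would: the job done as asked, in the order asked, and still so for the second after the job is handed in, with the robot touching nothing.
Of pebble_0, pebble_1, pebble_2, pebble_3, pebble_4, pebble_5 only 3 to 6 are there at a start; the rules pass over those that are not, and their reading is None.
At some moment in a run one of lid may be knocked a few centimetres aside while the robot is not near it.
Once in a run the grip may slacken for a moment while it holds something.
It also fails if it takes over 208 s, if anything falls off the work surface, if the arm or the gripper's body presses on something with over 40 N, if the wrist force passes 120 N, or if a joint passes its speed limit or range.

## Robot

A 6-joint arm with a two-finger parallel gripper is mounted at the origin on a cart in front of the work surface, level with it; the furniture and walls round the work are solid. World frame = base frame: x ahead of the robot, y to its left, z up, the work surface at z = 0. Lengths are in m, angles in rad, forces in N, time in s.
With the tool pointing down it reaches from about 0.275 to 0.725 m from the base axis. Payload 5.6 kg.
Tool frame: the origin (TCP) lies between the finger pads; the fingertips stand 8 mm ahead of it and the grasp point (between the pads) lies 11 mm behind it; z points along the fingers, y is the direction in which the jaws open and shut (so a half turn about z gives the same grasp; the last joint's range is limited). The gripper opens to 85 mm and grips with 20 to 120 N. Pads are 22 mm wide; open, the fingers measure 114 mm over their backs; the gripper's body (76 mm by 85 mm) begins 54 mm behind the grasp point. The pads swing forward as they close: fully open they stand 13 mm farther back than shut.
Start: joints at [1.616, 0.255, 0.108, 0, -1.424, -0.285], TCP at [0.131, 0.534, 0.239] pointing down, gripper open.
Joint ranges: [-2.95, 2.95], [-1.21, 1.97], [-1.09, 1.5], [-2.87, 1.71], [-2.94, -0.07], [-3.05, 3.05]. Speed limits (rad/s): [2.57, 2.57, 3.14, 3.14, 3.14, 3.14].

## Interface

Orientations are given as a 3x3 rotation matrix whose columns are the frame's x, y, z axes.
In Python, from plant import arm gives the robot as it stands.
- The arm moves only by the tool play_rows, never from a script. Its argument "commands" is a list of rows, each an object of numbers: "hand": the closure, from -1 (fully open) to 1 (shut), so that 0 is half open; "tx", "ty", "tz": the shift along the tool's x, y, z in units of 60 mm (1.0 is 60 mm); "roll": the turn about the tool's z in units of 10 degrees (1.0 is 10 degrees). In form: [{"hand": .., "tx": .., "ty": .., "tz": .., "roll": ..}, ...]. A call has 1 to 12 rows; each row shifts and turns the pose as measured when the row begins, along the tool's axes as they then stand; what a row does not reach is not made up. A row lasts 1/8 s, in which the tool goes at most 62.5 mm and 10.7 degrees, less where a joint would pass 70% of its speed; a pose out of reach is approached as far as the arm can. A call is refused whole if a number of a shift passes 1 or a number of a turn 1, either way. A call with a gripper value outside its range is refused whole. The fingers move at their own pace and stop on an object; "grip_force" is the grip in N (left out, the last holds). Time passes only in rows, so rows that do not move let the fingers close. It gives the time, the measured TCP pose, the force and the opening at its end, in the units of the state.
- arm.read_state(): the state, without advancing time (a new reading comes with each control period).
- arm.grab_frame(name): name is "scene" or "top" or "wrist"; returns a dict with "color" (420x560x3 uint8, red, green, blue), "fx", "fy", "cx", "cy" (pixels), "T" (4x4, takes a point from camera to world coordinates). Camera axes: x right, y up, looking along -z (the intrinsics and any distortion apply to the point x, -y, -z); pixel columns grow to the right and rows downward; lengths in m; the calibration is good to about 2 mm. A picture is of the moment at which its call begins. There is no depth.
- arm.job_done(): hands the job in, once; it reports no verdict.
The state is a dict: "time": time; "joint_pos": joint angles; "joint_velocities": joint speeds; "joint_torque": joint torques, N m; "tool_pos": TCP position; "tool_rot": TCP orientation; "wrist_force": force on the tool from outside, world axes, zero at the start; "moment": the same for the moment, N m; "gripper_width": finger opening in m.
Only numpy, scipy, OpenCV 4.12 (cv2) and the standard library are available. Lean on these libraries where they do the work, as an engineer would, in place of code of your own. Each camera call takes 0.05 s, during which the arm holds its last target.

## Working session

There is one attempt and no reset: what is moved stays moved. The work goes in short steps, Python scripts to look and compute and a tool call to move; the robot and the scene stay as the last step left them, time stands still between calls to the robot, and variables do not carry over. Pictures are saved under pics/ and viewed, and the job is handed in when it is done.

Besides the shell and the picture viewer there is one more tool, called after "Call:" as name([rows], argument=value, ...), one row to a line, values as JSON. play_rows: Moves the arm, as the interface text tells. Its arguments: {"type":"object","properties":{"commands":{"type":"array"},"grip_force":{"type":"number"}},"required":["commands"]}

```bash
ls; mkdir -p pics
python3 - <<'E'
from plant import arm
import cv2,json
s=arm.read_state()
print({k:(v if not hasattr(v,'tolist') else v.tolist()) for k,v in s.items()})
for n in ["scene","top","wrist"]:
    f=arm.grab_frame(n)
    cv2.imwrite(f"pics/a_{n}.png",f["color"][:,:,::-1])
    print(n,{k:v for k,v in f.items() if k!="color"})
E
```

```text
pics
{'time': 0.0, 'joint_pos': [1.6156105941997132, 0.25575415068393154, 0.10698958206584902, -0.00046284855762110096, -1.423893780714632, -0.2845892105163054], 'joint_velocities': [0.0008802496963141819, -0.0005326389063225098, -0.0008480339972797756, 0.0014817511446148133, 0.0006909572913052314, -0.0006002105151150005], 'joint_torque': [0.00016603297808615025, -38.66294860839844, 23.793427348136902, 5.365385413169861, -0.00610541450441815, 4.042661032599426e-06], 'tool_pos': [0.13045464113097047, 0.5338075587536404, 0.23838790081529504], 'tool_rot': [[0.9713752695964835, -0.23754988055143322, -0.0003739871105008859], [-0.23755016028132364, -0.9713734526496176, -0.001880648260144464], [8.346661878285557e-05, 0.00191565590875654, -0.9999981616461918]], 'wrist_force': [0.44580592654847373, -0.46723103368426344, 1.1874195641765721], 'moment': [-0.045867381729372665, 0.007109928918768521, -0.011119403298703086], 'gripper_width': 0.08546611304624753}
scene {'fx': 404.7848570745719, 'fy': 404.7848570745719, 'cx': 287.07548533950825, 'cy': 199.63355954991147, 'T': array([[ 0.68591233,  0.
[... 240 characters left out ...]
2861376684, 'fy': 515.5262861376684, 'cx': 275.7551746630358, 'cy': 208.07291970569975, 'T': array([[-0.0144498 ,  0.98918697, -0.1459464 ,  0.32449233],
       [-0.9998499 , -0.01289891,  0.01156725,  0.00850389],
       [ 0.00955962,  0.14609164,  0.98922487,  1.39627921],
       [ 0.        ,  0.        ,  0.        ,  1.        ]])}
wrist {'fx': 340.62923207178886, 'fy': 340.62923207178886, 'cx': 282.07879901866715, 'cy': 214.56412203189495, 'T': array([[-0.23766616,  0.92727782,  0.28925877,  0.20277724],
       [-0.97134536, -0.22741263, -0.06907735,  0.51584349],
       [ 0.00172721, -0.29738752,  0.9547553 ,  0.37441584],
       [ 0.        ,  0.        ,  0.        ,  1.        ]])}
```

View pics/a_scene.png

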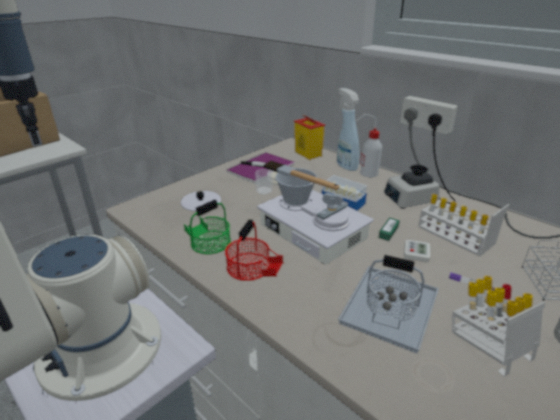

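View pics/a_top.png

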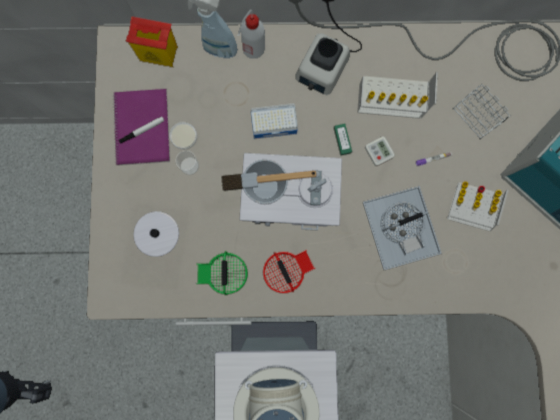

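View pics/a_wrist.png

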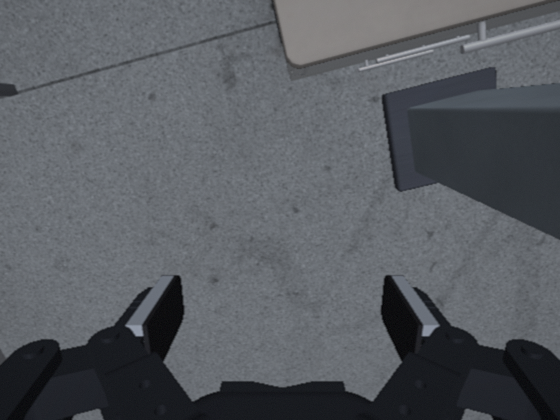

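```bash
cat > h.py <<'E'
import numpy as np, cv2
from plant import arm
def ray(f,u,v,z):
    d=np.array([(u-f["cx"])/f["fx"],-(v-f["cy"])/f["fy"],-1.0])
    T=f["T"]; d=T[:3,:3]@d; o=T[:3,3]
    return o+d*(z-o[2])/d[2]
def proj(f,p):
    T=f["T"]; q=T[:3,:3].T@(np.asarray(p,float)-T[:3,3])
    return f["cx"]+f["fx"]*q[0]/-q[2], f["cy"]-f["fy"]*q[1]/-q[2]
def crop(f,name,u0,v0,u1,v1,s):
    c=f["color"][v0:v1,u0:u1,::-1]
    c=cv2.resize(c,None,fx=s,fy=s,interpolation=cv2.INTER_CUBIC)
    cv2.imwrite(name,c)
def st():
    s=arm.read_state(); R=np.array(s["tool_rot"])
    print("t",round(s["time"],2),"p",np.round(s["tool_pos"],4),"yaw(x)",round(np.degrees(np.arctan2(R[1,0],R[0,0])),2),"zax",np.round(R[:,2],3),"w",round(s["gripper_width"],4),"F",np.round(s["wrist_force"],1),"M",np.round(s["moment"],2),"q",np.round(s["joint_pos"],2))
    return s
E
python3 - <<'E'
from h import *
f=arm.grab_frame("top"); g=arm.grab_frame("scene")
crop(f,"pics/b1.png",210,140,360,240,5)
crop(f,"pics/b2.png",350,170,450,280,5)
crop(f,"pics/b3.png",110,100,210,270,3)
for n,u,v,z in [("lid",155,234,.03),("basketgrip",410,220,.108),("hopper",265,182,.15),("screw",316,188,.14),("beaker",188,162,.03),("jar",183,135,.03),("purple UL",114,92,0),("purple LR",168,162,0),("green",224,273,.1),("red",284,271,.1),("timer",379,150,.02),("thing",343,139,.02),("edge L",90,300,0),("blue rack",275,120,.04)]:
    print(n,np.round(ray(f,u,v,z),3))
crop(g,"pics/b4.png",240,140,400,260,5)
E
```

```text
lid [0.461 0.314 0.03 ]
basketgrip [ 0.48  -0.345  0.108]
hopper [0.574 0.019 0.15 ]
screw [ 0.559 -0.107  0.14 ]
beaker [0.655 0.229 0.03 ]
jar [0.731 0.243 0.03 ]
purple UL [0.868 0.444 0.   ]
purple LR [0.663 0.289 0.   ]
green [0.354 0.125 0.1  ]
red [ 0.357 -0.025  0.1  ]
timer [ 0.685 -0.294  0.02 ]
thing [ 0.718 -0.196  0.02 ]
edge L [0.29 0.49 0.  ]
blue rack [ 0.767 -0.009  0.04 ]
```

View pics/b1.png

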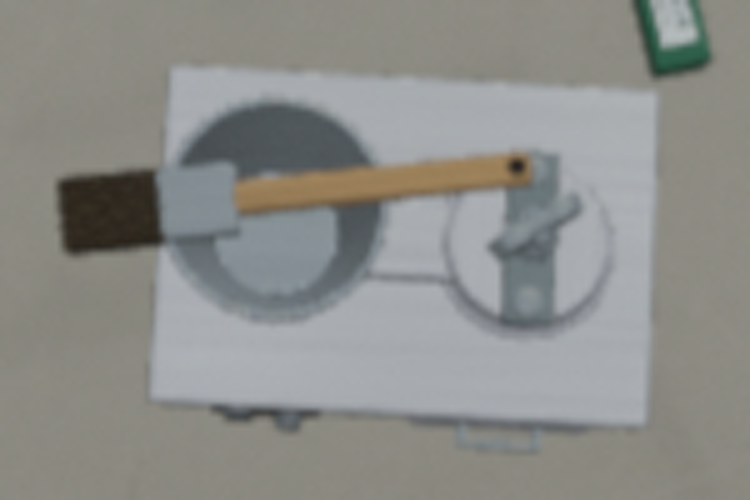

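View pics/b2.png

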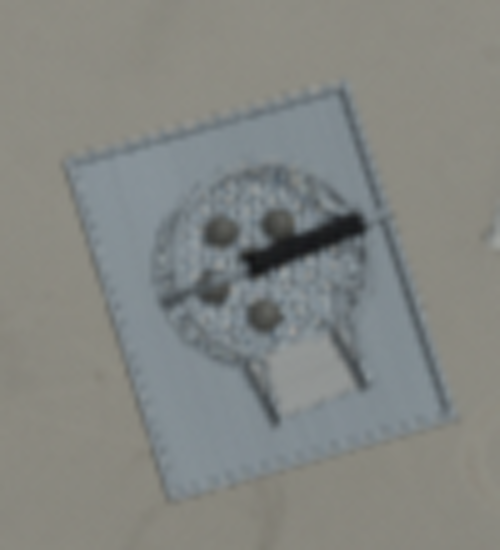

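View pics/b3.png

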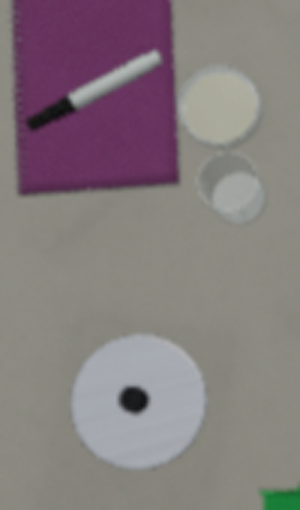

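View pics/b4.png

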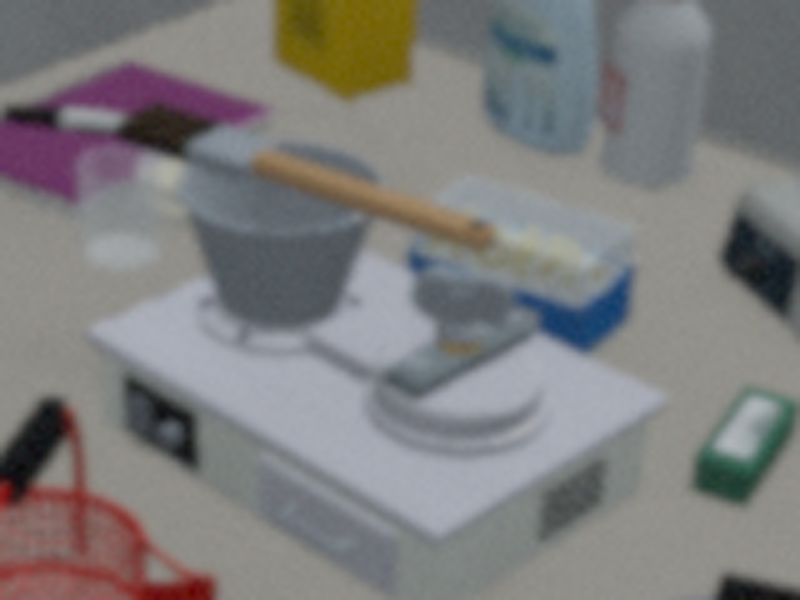

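Run:
```python
from h import *
f=arm.grab_frame("top"); g=arm.grab_frame("scene")
c=lambda x,y,ox=210,oy=140,s=5:(ox+(x+.5)/s-.5,oy+(y+.5)/s-.5)
A=[ray(f,*c(*p),.07) for p in [(172,67),(658,92),(645,425),(152,400)]]
A=np.array(A); m=A.mean(0); e=(A[0]+A[3]-A[1]-A[2])/2; 
yaw=np.arctan2(-e[0],e[1]); print("mill",m,"size",np.linalg.norm(e),np.linalg.norm((A[0]+A[1]-A[2]-A[3])/2),"yaw",np.degrees(yaw))
R=np.array([[np.cos(yaw),-np.sin(yaw)],[np.sin(yaw),np.cos(yaw)]])
h=m[:2]+R@[0,.068]; s=m[:2]+R@[0,-.062]; print("hopper",h,"screw",s)
print("hopper px chk",[ray(f,*c(275,210),.15)], "rim pts", [np.round(ray(f,*c(*p),.15),3) for p in [(180,210),(382,210),(275,100),(275,322)]])
w=[ray(f,*c(*p),.15) for p in [(497,248),(575,205)]]; print("wing",w, np.degrees(np.arctan2(w[1][1]-w[0][1],w[1][0]-w[0][0])))
H=ray(f,*c(530,167),.162);B=ray(f,*c(62,215),.162);print("brush",H,B,np.linalg.norm(H-B)); u=(B-H)/np.linalg.norm(B-H); print("grip",H+u*.127,"yaw",np.degrees(np.arctan2(u[1],u[0])))
G=[ray(f,*c(*p,350,170),.123) for p in [(247,265),(365,222)]]; G=np.array(G); d=G[0]-G[1]; print("bar",G.mean(0),np.linalg.norm(d),"basket yaw",np.degrees(np.arctan2(-d[0],d[1])))
b=[ray(f,*c(*p,350,170),.051) for p in [(155,275),(368,262),(258,165)]];print("basket rim",b)
print("lip",ray(f,*c(318,398,350,170),.018))
T=np.array([ray(f,*c(*p,350,170),.012) for p in [(68,160),(345,87),(452,415),(170,500)]]);print("tray",T.mean(0)); e=T[0]-T[1];print(np.degrees(np.arctan2(-e[0],e[1])),np.linalg.norm(e),np.linalg.norm(T[1]-T[2]))
crop(g,"pics/c1.png",340,240,450,340,7)
```

```text
mill [ 0.57145537 -0.04757084  0.07      ] size 0.2564503082281008 0.17736731516063947 yaw -3.6980371102204765
hopper [0.57584124 0.02028757] screw [ 0.56745649 -0.10944175]
hopper px chk [array([0.57459742, 0.02044155, 0.15      ])] rim pts [array([0.575, 0.067, 0.15 ]), array([ 0.574, -0.032,  0.15 ]), array([0.63, 0.02, 0.15]), array([0.519, 0.021, 0.15 ])]
wing [array([ 0.55419795, -0.0884811 ,  0.15      ]), array([ 0.57525477, -0.12748002,  0.15      ])] -61.63391290082987
brush [ 0.59205656 -0.10466697  0.162     ] [0.57100878 0.12408652 0.162     ] 0.22971976120264045
grip [0.58042034 0.02179883 0.162     ] yaw 95.257025952125
bar [ 0.48216871 -0.34308389  0.123     ] 0.06369477533003787 basket yaw 19.096586401562096
basket rim [array([ 0.47542899, -0.2823928 ,  0.051     ]), array([ 0.48081602, -0.39515182,  0.051     ]), array([ 0.53328744, -0.33964505,  0.051     ])]
lip [ 0.41171715 -0.37406809  0.018     ]
tray [ 0.47152818 -0.34669254  0.012     ]
14.079796616359246 0.1582905404946915 0.18621663863133192
```

View pics/c1.png

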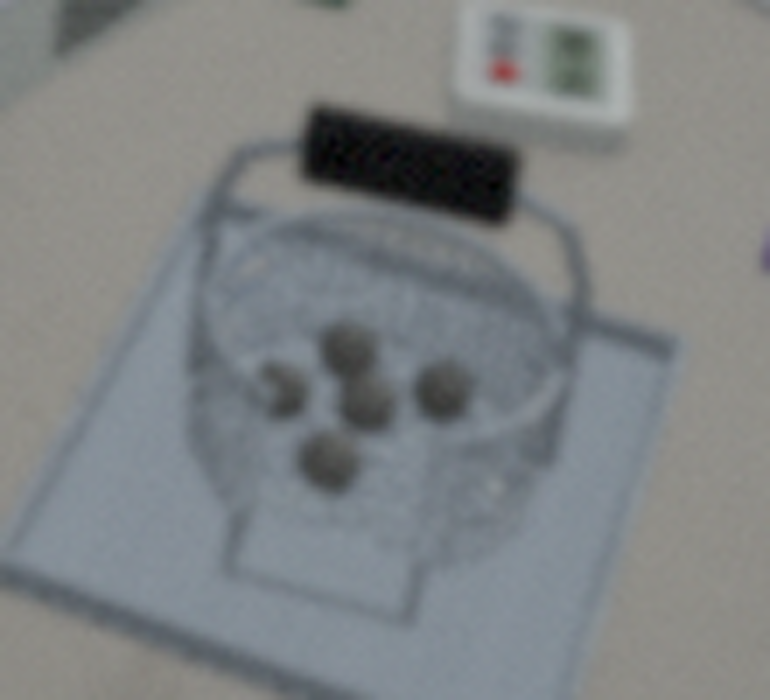

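Call:
play_rows([
  {"hand": -1,"tx": 0.7,"ty": 0.5,"tz": -0.1,"roll": 0},
  {"hand": -1,"tx": 0.78,"ty": 0.54,"tz": -0.1,"roll": 0},
  {"hand": -1,"tx": 0.78,"ty": 0.54,"tz": -0.1,"roll": 0},
  {"hand": -1,"tx": 0.78,"ty": 0.54,"tz": -0.1,"roll": 0},
  {"hand": -1,"tx": 0.78,"ty": 0.54,"tz": -0.1,"roll": 0},
  {"hand": -1,"tx": 0.78,"ty": 0.54,"tz": -0.1,"roll": 0},
  {"hand": -1,"tx": 0.78,"ty": 0.54,"tz": -0.1,"roll": 0},
  {"hand": -1,"tx": 0.78,"ty": 0.54,"tz": 0,"roll": 0},
  {"hand": -1,"tx": 0.78,"ty": 0.54,"tz": 0,"roll": 0},
  {"hand": -1,"tx": 0.78,"ty": 0.54,"tz": 0,"roll": 0},
])

```text
time: 1.6
tool_pos: [0.5136, 0.1015, 0.2836]
tool_rot: [[0.973, -0.23, 0.004], [-0.23, -0.973, 0.001], [0.003, -0.002, -1.0]]
wrist_force: [0.7, 1.4, -0.3]
gripper_width: 0.0854
```

```bash
cat >> h.py <<'E'
def go(x,y,z,yaw,quiet=False):
    s=st(); R=np.array(s["tool_rot"]); d=np.array([x,y,z])-s["tool_pos"]
    y0=np.degrees(np.arctan2(R[1,0],R[0,0])); dy=(yaw-y0+180)%360-180
    print("tool-frame shift units",np.round(R.T@d/.06,3),"roll units",round(-dy/10,3))
E
python3 -c "
from h import *
go(.5804,.0218,.3,-84.74)"
```

```text
t 1.6 p [0.5136 0.1015 0.2836] yaw(x) -13.28 zax [ 0.004  0.001 -1.   ] w 0.0854 F [ 0.7  1.4 -0.3] M [ 0.12 -0.07  0.03] q [ 0.5   0.19  0.14  0.   -1.51  0.84]
tool-frame shift units [ 1.389  1.037 -0.27 ] roll units 7.146
```

Call:
play_rows([
  {"hand": -1,"tx": 0.7,"ty": 0.52,"tz": -0.13,"roll": 0},
  {"hand": -1,"tx": 0.69,"ty": 0.52,"tz": -0.13,"roll": 0},
  {"hand": -0.2,"tx": 0,"ty": 0,"tz": 0,"roll": 1},
  {"hand": -0.2,"tx": 0,"ty": 0,"tz": 0,"roll": 1},
  {"hand": -0.2,"tx": 0,"ty": 0,"tz": 0,"roll": 1},
  {"hand": -0.2,"tx": 0,"ty": 0,"tz": 0,"roll": 1},
  {"hand": -0.2,"tx": 0,"ty": 0,"tz": 0,"roll": 1},
  {"hand": -0.2,"tx": 0,"ty": 0,"tz": 0,"roll": 1},
  {"hand": -0.2,"tx": 0,"ty": 0,"tz": 0,"roll": 1},
  {"hand": -0.2,"tx": 0,"ty": 0,"tz": 0,"roll": 0},
])

```text
time: 2.85
tool_pos: [0.5843, 0.0139, 0.2967]
tool_rot: [[0.072, -0.997, -0.001], [-0.997, -0.072, -0.0], [0.0, 0.001, -1.0]]
wrist_force: [0.9, 0.7, -0.3]
gripper_width: 0.0511
```

```bash
python3 -c "
from h import *
go(.5804,.0218,.3,-84.74)
f=arm.grab_frame('wrist'); cv2.imwrite('pics/d1.png',f['color'][:,:,::-1])
for n,p in [('hop',[.5755,.0203,.15]),('scr',[.5675,-.1094,.14]),('bg',[.5804,.0218,.162])]: print(n,proj(f,p))
"
```

```text
t 2.85 p [0.5843 0.0139 0.2967] yaw(x) -85.86 zax [-0.001 -0.    -1.   ] w 0.0511 F [ 0.9  0.7 -0.3] M [-0.   -0.01 -0.04] q [ 0.29  0.32  0.34  0.   -1.59 -0.22]
tool-frame shift units [-0.136  0.055 -0.055] roll units -0.112
hop (np.float64(289.69633751097973), np.float64(209.16583002521043))
scr (np.float64(312.71598621416246), np.float64(47.22437753889972))
bg (np.float64(284.01333882430663), np.float64(214.5474071596105))
```

View pics/d1.png

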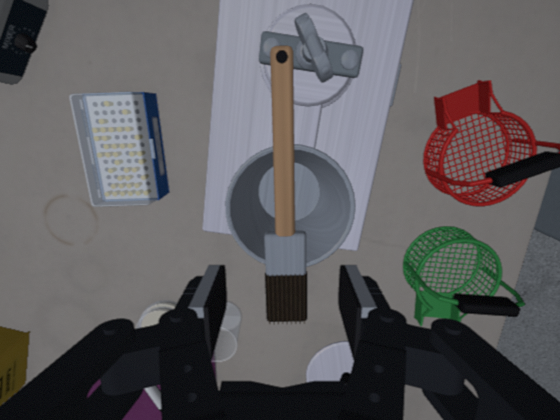

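```bash
python3 -c "
from h import *
f=arm.grab_frame('wrist')
H=ray(f,282.5,46,.162);B=ray(f,286,322,.162);u=(B-H);L=np.linalg.norm(u);u/=L
print(H,B,L,'grip',H+u*.127,np.degrees(np.arctan2(u[1],u[0])))
for p in [(226,207),(356,207),(290,145),(290,268)]: print(ray(f,*p,.15))
w=[ray(f,*p,.15) for p in [(303,12),(325,78)]];print('wing',w)
print('yoke',ray(f,267,48,.108),ray(f,358,63,.108))
H2=f['T'][:3,3];print(H2)
"
```

```text
[ 0.59110399 -0.10503262  0.162     ] [0.57070051 0.12515627 0.162     ] 0.2310913835226499 grip [0.57989093 0.0214714  0.162     ] 95.06534389907074
[0.63044833 0.02238971 0.15      ]
[0.51855944 0.01413645 0.15      ]
[ 0.5796429  -0.03418592  0.15      ]
[0.57069444 0.07608912 0.15      ]
wing [array([ 0.57790291, -0.1306315 ,  0.15      ]), array([ 0.55679191, -0.08700111,  0.15      ])]
yoke [ 0.60487284 -0.11107225  0.108     ] [ 0.52455624 -0.10505878  0.108     ]
[ 0.58862424 -0.06190619  0.4326427 ]
```

Call:
play_rows([
  {"hand": 0.1,"tx": -0.13,"ty": 0.06,"tz": 0,"roll": -0.1},
  {"hand": 0.1,"tx": 0,"ty": 0,"tz": 0.7,"roll": 0},
  {"hand": 0.1,"tx": 0,"ty": 0,"tz": 0.7,"roll": 0},
  {"hand": 0.1,"tx": 0,"ty": 0,"tz": 0.5,"roll": 0},
  {"hand": 0.1,"tx": 0,"ty": 0,"tz": 0.2,"roll": 0},
  {"hand": 0.1,"tx": 0,"ty": 0,"tz": 0,"roll": 0},
])

```text
time: 3.7
tool_pos: [0.5799, 0.0238, 0.1692]
tool_rot: [[0.107, -0.994, 0.003], [-0.994, -0.107, 0.001], [-0.0, -0.003, -1.0]]
wrist_force: [0.2, -0.6, 0.8]
gripper_width: 0.0383
```

```bash
python3 -c "
from h import *
go(.5799,.0215,.147,-84.93)"
```

```text
t 3.7 p [0.5799 0.0238 0.1692] yaw(x) -83.85 zax [ 0.003  0.001 -1.   ] w 0.0383 F [ 0.2 -0.6  0.8] M [0.02 0.02 0.06] q [ 0.31  0.34  0.05  0.   -1.28 -0.2 ]
tool-frame shift units [0.039 0.006 0.371] roll units 0.108
```

Call:
play_rows([
  {"hand": 0.1,"tx": 0.04,"ty": 0.0,"tz": 0.3,"roll": 0.1},
  {"hand": 0.1,"tx": 0,"ty": 0,"tz": 0.08,"roll": 0},
  {"hand": 1,"tx": 0,"ty": 0,"tz": 0,"roll": 0},
  {"hand": 1,"tx": 0,"ty": 0,"tz": 0,"roll": 0},
  {"hand": 1,"tx": 0,"ty": 0,"tz": 0,"roll": 0},
  {"hand": 1,"tx": 0,"ty": 0,"tz": 0,"roll": 0},
  {"hand": 1,"tx": 0,"ty": 0,"tz": 0,"roll": 0},
], grip_force=50)

```text
time: 4.58
tool_pos: [0.5838, 0.0223, 0.1528]
tool_rot: [[0.093, -0.996, 0.014], [-0.996, -0.093, 0.002], [-0.001, -0.014, -1.0]]
wrist_force: [-0.2, 0.4, -0.6]
gripper_width: 0.0156
```

```bash
python3 -c "
from h import *
go(.59,.30,.25,-84.93)"
```

```text
t 4.58 p [0.5838 0.0223 0.1528] yaw(x) -84.66 zax [ 0.014  0.002 -1.   ] w 0.0156 F [-0.2  0.4 -0.6] M [ 0.03  0.08 -0.  ] q [ 0.31  0.35  0.02  0.   -1.22 -0.21]
tool-frame shift units [-4.6   -0.556 -1.609] roll units 0.027
```

Call:
play_rows([
  {"hand": 1,"tx": 0,"ty": 0,"tz": -0.4,"roll": 0},
  {"hand": 1,"tx": 0,"ty": 0,"tz": -0.8,"roll": 0},
  {"hand": 1,"tx": 0,"ty": 0,"tz": -0.4,"roll": 0},
  {"hand": 1,"tx": -0.5,"ty": 0,"tz": 0,"roll": 0.25},
  {"hand": 1,"tx": -0.8,"ty": 0,"tz": 0,"roll": 0.25},
  {"hand": 1,"tx": -0.8,"ty": 0,"tz": 0,"roll": 0},
  {"hand": 1,"tx": -0.8,"ty": 0,"tz": 0,"roll": 0},
  {"hand": 1,"tx": -0.8,"ty": 0,"tz": 0,"roll": 0},
  {"hand": 1,"tx": -0.8,"ty": 0,"tz": 0,"roll": 0},
  {"hand": 1,"tx": -0.3,"ty": 0,"tz": 0,"roll": 0},
  {"hand": 1,"tx": 0,"ty": 0,"tz": 0,"roll": 0},
])

```text
time: 5.95
tool_pos: [0.5762, 0.3177, 0.251]
tool_rot: [[0.001, -1.0, 0.012], [-1.0, -0.001, 0.001], [-0.001, -0.012, -1.0]]
wrist_force: [-0.2, -1.1, -0.9]
gripper_width: 0.0157
```

```bash
python3 -c "
from h import *
go(.587,.31,.05,-90)
f=arm.grab_frame('top'); crop(f,'pics/e1.png',80,80,330,260,3)
f=arm.grab_frame('wrist'); cv2.imwrite('pics/e2.png',f['color'][:,:,::-1])"
```

```text
t 5.95 p [0.5762 0.3177 0.251 ] yaw(x) -89.96 zax [ 0.012  0.001 -1.   ] w 0.0157 F [-0.2 -1.1 -0.9] M [-0.06  0.01  0.  ] q [ 0.75  0.47  0.45  0.01 -1.54 -0.74]
tool-frame shift units [ 0.131 -0.141  3.353] roll units 0.004
```

View pics/e1.png

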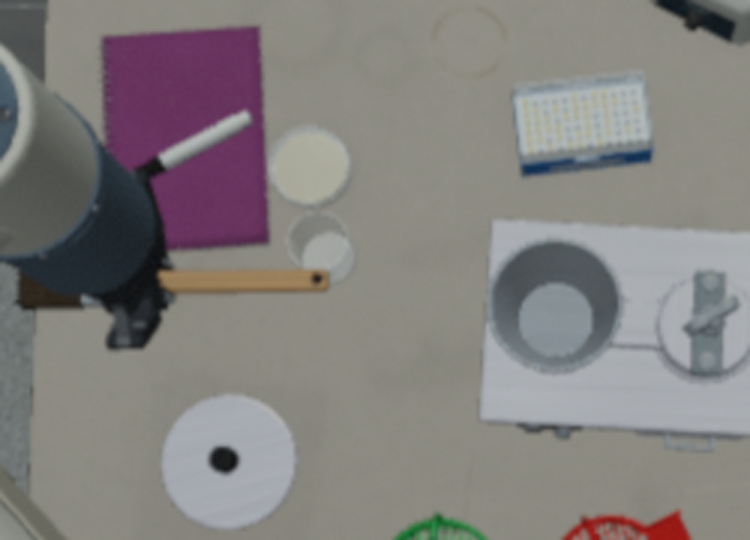

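View pics/e2.png

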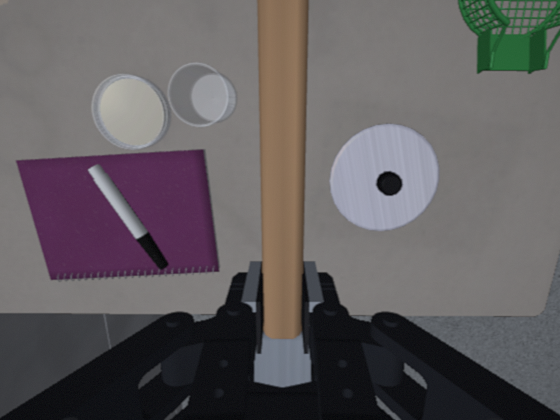

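Call:
play_rows([
  {"hand": 1,"tx": 0.16,"ty": -0.12,"tz": 0.4,"roll": 0},
  {"hand": 1,"tx": 0,"ty": 0,"tz": 0.8,"roll": 0},
  {"hand": 1,"tx": 0,"ty": 0,"tz": 0.8,"roll": 0},
  {"hand": 1,"tx": 0,"ty": 0,"tz": 0.8,"roll": 0},
  {"hand": 1,"tx": 0,"ty": 0,"tz": 0.5,"roll": 0},
  {"hand": 1,"tx": 0,"ty": 0,"tz": 0,"roll": 0},
  {"hand": 1,"tx": 0,"ty": 0,"tz": 0,"roll": 0},
])

```text
time: 6.92
tool_pos: [0.5911, 0.2974, 0.0552]
tool_rot: [[-0.011, -1.0, 0.021], [-1.0, 0.011, 0.004], [-0.004, -0.021, -1.0]]
wrist_force: [0.3, -0.1, -0.0]
gripper_width: 0.0161
```

```bash
python3 -c "
from h import *
go(.583,.308,.012,-90)"
```

```text
t 6.92 p [0.5911 0.2974 0.0552] yaw(x) -90.64 zax [ 0.021  0.004 -1.   ] w 0.0161 F [ 0.3 -0.1 -0. ] M [-0.06  0.05  0.07] q [ 0.71  0.56  0.09  0.01 -1.08 -0.72]
tool-frame shift units [-0.172  0.153  0.717] roll units -0.064
```

Call:
play_rows([
  {"hand": 1,"tx": -0.15,"ty": 0.15,"tz": 0.3,"roll": 0},
  {"hand": 1,"tx": 0,"ty": 0,"tz": 0.3,"roll": 0},
  {"hand": 1,"tx": 0,"ty": 0,"tz": 0.1,"roll": 0},
  {"hand": 1,"tx": 0,"ty": 0,"tz": 0,"roll": 0},
])

```text
time: 7.42
tool_pos: [0.5873, 0.3076, 0.0185]
tool_rot: [[-0.012, -0.999, 0.03], [-1.0, 0.012, 0.01], [-0.01, -0.03, -0.999]]
wrist_force: [0.4, -0.2, -0.7]
gripper_width: 0.0155
```

```bash
python3 -c "
from h import *
go(.583,.308,.012,-90)"
```

```text
t 7.42 p [0.5873 0.3076 0.0185] yaw(x) -90.66 zax [ 0.03   0.01  -0.999] w 0.0155 F [ 0.4 -0.2 -0.7] M [-0.06  0.06 -0.03] q [ 0.72  0.59  0.04  0.02 -0.99 -0.74]
tool-frame shift units [-0.005  0.075  0.106] roll units -0.066
```

Call:
play_rows([
  {"hand": 1,"tx": 0,"ty": 0,"tz": 0.12,"roll": 0},
  {"hand": 1,"tx": 0,"ty": 0,"tz": 0,"roll": 0},
  {"hand": 0.1,"tx": 0,"ty": 0,"tz": 0,"roll": 0},
  {"hand": 0.1,"tx": 0,"ty": 0,"tz": 0,"roll": 0},
  {"hand": 0.1,"tx": 0,"ty": 0,"tz": 0,"roll": 0},
  {"hand": 0.1,"tx": 0,"ty": 0,"tz": -0.6,"roll": 0},
  {"hand": 0.1,"tx": 0,"ty": 0,"tz": -1,"roll": 0},
  {"hand": 0.1,"tx": 0,"ty": 0,"tz": -1,"roll": 0},
  {"hand": 0.1,"tx": 0,"ty": 0,"tz": -1,"roll": 0},
  {"hand": 0.1,"tx": 0,"ty": 0,"tz": -0.5,"roll": 0},
])

```text
time: 8.68
tool_pos: [0.5795, 0.3041, 0.2637]
tool_rot: [[-0.012, -1.0, 0.029], [-1.0, 0.012, 0.008], [-0.008, -0.029, -1.0]]
wrist_force: [0.7, 0.2, -0.6]
gripper_width: 0.0383
```

```bash
python3 -c "
from h import *
st()
f=arm.grab_frame('wrist'); cv2.imwrite('pics/e3.png',f['color'][:,:,::-1])"
```

```text
t 8.68 p [0.5795 0.3041 0.2637] yaw(x) -90.68 zax [ 0.029  0.008 -1.   ] w 0.0383 F [ 0.7  0.2 -0.6] M [ 0.05  0.03 -0.04] q [ 0.73  0.45  0.44  0.01 -1.54 -0.74]
```

View pics/e3.png

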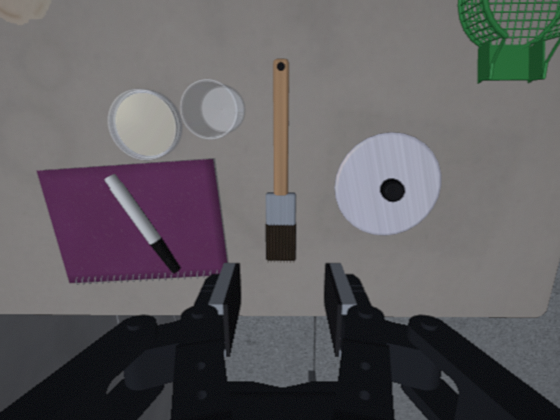

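Call:
play_rows([
  {"hand": -0.4,"tx": 0.6,"ty": 0.02,"tz": 0,"roll": 0},
  {"hand": -0.4,"tx": 0.9,"ty": 0.02,"tz": 0,"roll": 0},
  {"hand": -0.4,"tx": 0.9,"ty": 0.02,"tz": 0,"roll": 0},
  {"hand": -0.4,"tx": 0.9,"ty": 0.02,"tz": 0,"roll": 0},
  {"hand": -0.4,"tx": 0.9,"ty": 0.02,"tz": 0,"roll": 0},
  {"hand": -0.4,"tx": 0.9,"ty": 0.02,"tz": 0,"roll": 0},
  {"hand": -0.4,"tx": 0.9,"ty": 0.02,"tz": 0,"roll": 0},
  {"hand": -0.4,"tx": 0.8,"ty": 0.02,"tz": 0,"roll": 0},
  {"hand": -0.4,"tx": 0,"ty": 0,"tz": 0,"roll": -0.9},
  {"hand": -0.4,"tx": 0,"ty": 0,"tz": 0,"roll": -0.9},
  {"hand": -0.4,"tx": 0,"ty": 0,"tz": 0,"roll": -0.9},
  {"hand": -0.4,"tx": 0,"ty": 0,"tz": 0,"roll": 0},
])

```text
time: 10.22
tool_pos: [0.5643, -0.1163, 0.2616]
tool_rot: [[0.455, -0.89, 0.036], [-0.89, -0.455, 0.011], [0.006, -0.037, -0.999]]
wrist_force: [-0.2, 0.4, -0.3]
gripper_width: 0.0597
```

```bash
python3 -c "
from h import *
go(.567,-.109,.25,-64)
f=arm.grab_frame('wrist'); cv2.imwrite('pics/f1.png',f['color'][:,:,::-1])
print(proj(f,[.567,-.109,.15]))"
```

```text
t 10.22 p [ 0.5643 -0.1163  0.2616] yaw(x) -62.94 zax [ 0.036  0.011 -0.999] w 0.0597 F [-0.2  0.4 -0.3] M [-0.08  0.08 -0.08] q [ 0.06  0.28  0.2  -0.01 -1.45  0.41]
tool-frame shift units [-0.089 -0.088  0.196] roll units 0.106
(np.float64(278.1662641723842), np.float64(219.90480933891178))
```

View pics/f1.png

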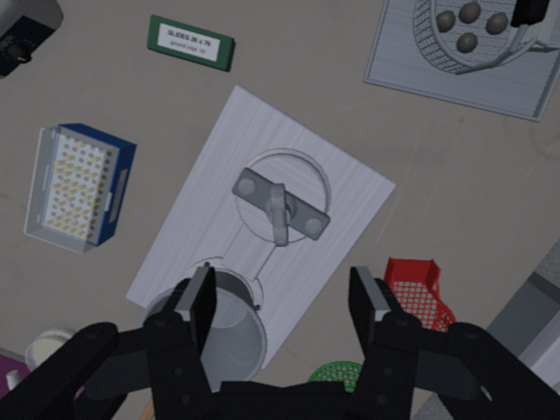

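```bash
python3 -c "
from h import *
f=arm.grab_frame('wrist'); crop(f,'pics/f2.png',220,140,350,270,6)
a=ray(f,278,185,.148);b=ray(f,281,244,.148);print(a,b,np.linalg.norm(a-b),(a+b)/2,np.degrees(np.arctan2(*(b-a)[[1,0]])))
for p in [(236,183),(329,228)]: print(ray(f,*p,.108))
"
```

```text
[ 0.57927603 -0.13275388  0.148     ] [ 0.55583306 -0.09156438  0.148     ] 0.04739354432628017 [ 0.56755455 -0.11215913  0.148     ] 119.6463223155226
[ 0.61043069 -0.10902736  0.108     ]
[ 0.5188556  -0.11033711  0.108     ]
```

View pics/f2.png

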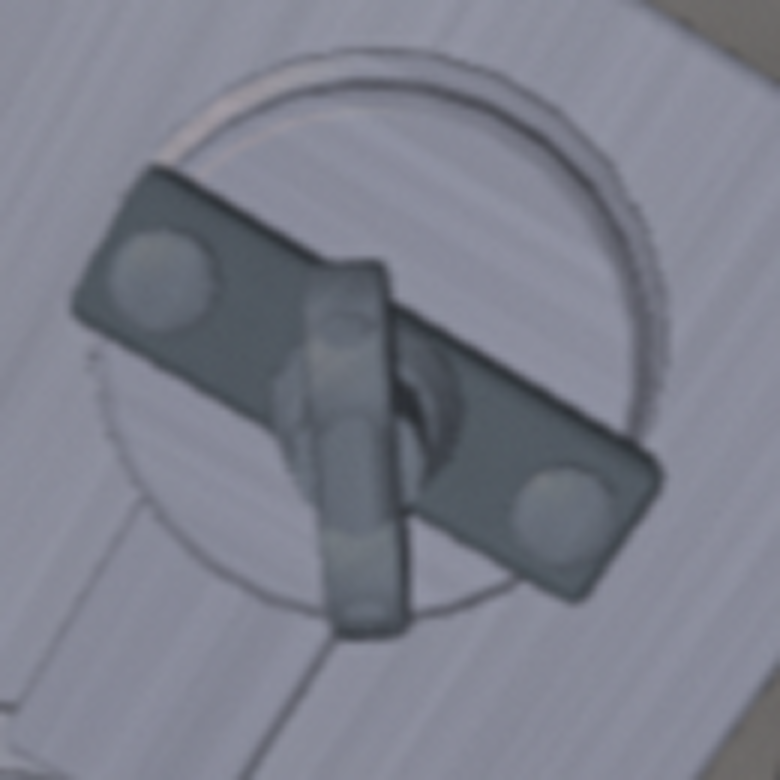

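Call:
play_rows([
  {"hand": -0.4,"tx": -0.06,"ty": -0.08,"tz": 0.3,"roll": -0.28},
  {"hand": -0.4,"tx": 0,"ty": 0,"tz": 0.7,"roll": 0},
  {"hand": -0.4,"tx": 0,"ty": 0,"tz": 0.6,"roll": 0},
  {"hand": -0.4,"tx": 0,"ty": 0,"tz": 0.2,"roll": 0},
  {"hand": -0.4,"tx": 0,"ty": 0,"tz": 0,"roll": 0},
])

```text
time: 10.95
tool_pos: [0.5724, -0.1091, 0.153]
tool_rot: [[0.488, -0.872, 0.04], [-0.873, -0.488, 0.011], [0.01, -0.04, -0.999]]
wrist_force: [-0.0, -0.1, -0.4]
gripper_width: 0.06
```

```bash
python3 -c "
from h import *
go(.567,-.110,.126,-60)"
```

```text
t 10.95 p [ 0.5724 -0.1091  0.153 ] yaw(x) -60.77 zax [ 0.04   0.011 -0.999] w 0.06 F [-0.  -0.1 -0.4] M [ 0.01  0.12 -0.03] q [ 0.07  0.33 -0.   -0.01 -1.19  0.44]
tool-frame shift units [-0.035  0.103  0.446] roll units -0.077
```

Call:
play_rows([
  {"hand": -0.4,"tx": -0.04,"ty": 0.11,"tz": 0.3,"roll": -0.05},
  {"hand": -0.4,"tx": 0,"ty": 0,"tz": 0.18,"roll": 0},
  {"hand": -0.4,"tx": 0,"ty": 0.02,"tz": 0,"roll": 0},
  {"hand": 0.6,"tx": 0,"ty": 0,"tz": 0,"roll": 0},
  {"hand": 1,"tx": 0,"ty": 0,"tz": 0,"roll": 0},
  {"hand": 1,"tx": 0,"ty": 0,"tz": 0,"roll": 0},
  {"hand": 1,"tx": 0,"ty": 0,"tz": 0,"roll": 0},
  {"hand": 1,"tx": 0,"ty": 0,"tz": 0,"roll": 0},
], grip_force=40)

```text
time: 11.95
tool_pos: [0.5695, -0.1115, 0.1308]
tool_rot: [[0.495, -0.867, 0.05], [-0.869, -0.496, 0.008], [0.018, -0.048, -0.999]]
wrist_force: [-0.1, 0.1, 0.5]
gripper_width: 0.0102
```

```bash
python3 -c "
from h import *
go(.567,-.110,.126,-60)"
```

```text
t 11.95 p [ 0.5695 -0.1115  0.1308] yaw(x) -60.31 zax [ 0.05   0.008 -0.999] w 0.0102 F [-0.1  0.1  0.5] M [-0.31  0.48  0.08] q [ 0.07  0.34 -0.06 -0.   -1.12  0.45]
tool-frame shift units [-0.043  0.028  0.078] roll units -0.031
```

Call:
play_rows([
  {"hand": 1,"tx": 0,"ty": 0,"tz": 0,"roll": 0.6},
  {"hand": 1,"tx": 0,"ty": 0,"tz": 0,"roll": 0.8},
  {"hand": 1,"tx": 0,"ty": 0,"tz": 0,"roll": 0.8},
  {"hand": 1,"tx": 0,"ty": 0,"tz": 0,"roll": 0.8},
  {"hand": 1,"tx": 0,"ty": 0,"tz": 0,"roll": 0.8},
  {"hand": 1,"tx": 0,"ty": 0,"tz": 0,"roll": 0.8},
])

```text
time: 12.7
tool_pos: [0.5672, -0.1118, 0.1304]
tool_rot: [[-0.303, -0.952, 0.044], [-0.953, 0.303, 0.006], [-0.019, -0.04, -0.999]]
wrist_force: [-1.3, 1.3, 1.6]
gripper_width: 0.0103
```

```bash
python3 -c "
from h import *
st()"
```

```text
t 12.7 p [ 0.5672 -0.1118  0.1304] yaw(x) -107.63 zax [ 0.044  0.006 -0.999] w 0.0103 F [-1.3  1.3  1.6] M [-0.07  1.19  0.17] q [ 0.07  0.34 -0.06 -0.   -1.13 -0.38]
```

Call:
play_rows([
  {"hand": 1,"tx": 0,"ty": 0,"tz": 0,"roll": 0.8},
  {"hand": 1,"tx": 0,"ty": 0,"tz": 0,"roll": 0.8},
  {"hand": 1,"tx": 0,"ty": 0,"tz": 0,"roll": 0.8},
  {"hand": 1,"tx": 0,"ty": 0,"tz": 0,"roll": 0.8},
  {"hand": 1,"tx": 0,"ty": 0,"tz": 0,"roll": 0.8},
  {"hand": 1,"tx": 0,"ty": 0,"tz": 0,"roll": 0.8},
])

```text
time: 13.45
tool_pos: [0.5655, -0.1101, 0.1299]
tool_rot: [[-0.921, -0.387, 0.039], [-0.387, 0.922, 0.008], [-0.04, -0.008, -0.999]]
wrist_force: [-0.2, 2.1, 1.0]
gripper_width: 0.0101
```

```bash
python3 -c "
from h import *
st()"
```

```text
t 13.45 p [ 0.5655 -0.1101  0.1299] yaw(x) -157.2 zax [ 0.039  0.008 -0.999] w 0.0101 F [-0.2  2.1  1. ] M [0.17 0.86 0.13] q [ 0.08  0.34 -0.06 -0.01 -1.13 -1.25]
```

Call:
play_rows([
  {"hand": 1,"tx": 0,"ty": 0,"tz": 0,"roll": 0.8},
  {"hand": 1,"tx": 0,"ty": 0,"tz": 0,"roll": 0.8},
  {"hand": 1,"tx": 0,"ty": 0,"tz": 0,"roll": 0.8},
  {"hand": 1,"tx": 0,"ty": 0,"tz": 0,"roll": 0.8},
])

```text
time: 13.95
tool_pos: [0.5654, -0.1088, 0.1297]
tool_rot: [[-0.984, 0.176, 0.039], [0.177, 0.984, 0.01], [-0.036, 0.016, -0.999]]
wrist_force: [-0.4, 0.9, 2.2]
gripper_width: 0.0099
```

```bash
python3 -c "
from h import *
st()"
```

```text
t 13.95 p [ 0.5654 -0.1088  0.1297] yaw(x) 169.82 zax [ 0.039  0.01  -0.999] w 0.0099 F [-0.4  0.9  2.2] M [-0.04  0.69  1.39] q [ 0.08  0.34 -0.06 -0.01 -1.13 -1.82]
```

Call:
play_rows([
  {"hand": 1,"tx": 0,"ty": 0,"tz": 0,"roll": 0.5},
  {"hand": 1,"tx": 0,"ty": 0,"tz": 0,"roll": 0.5},
  {"hand": 1,"tx": 0,"ty": 0,"tz": 0,"roll": 0.5},
])

```text
time: 14.32
tool_pos: [0.5655, -0.1085, 0.13]
tool_rot: [[-0.909, 0.416, 0.037], [0.417, 0.909, 0.005], [-0.031, 0.02, -0.999]]
wrist_force: [-0.5, 1.6, 1.0]
gripper_width: 0.0105
```

```bash
python3 -c "
from h import *
st()
f=arm.grab_frame('wrist'); crop(f,'pics/g1.png',180,100,380,300,4)"
```

```text
t 14.32 p [ 0.5655 -0.1085  0.13  ] yaw(x) 155.37 zax [ 0.037  0.005 -0.999] w 0.0105 F [-0.5  1.6  1. ] M [-0.23  0.79  4.21] q [ 0.08  0.34 -0.06 -0.   -1.14 -2.08]
```

View pics/g1.png

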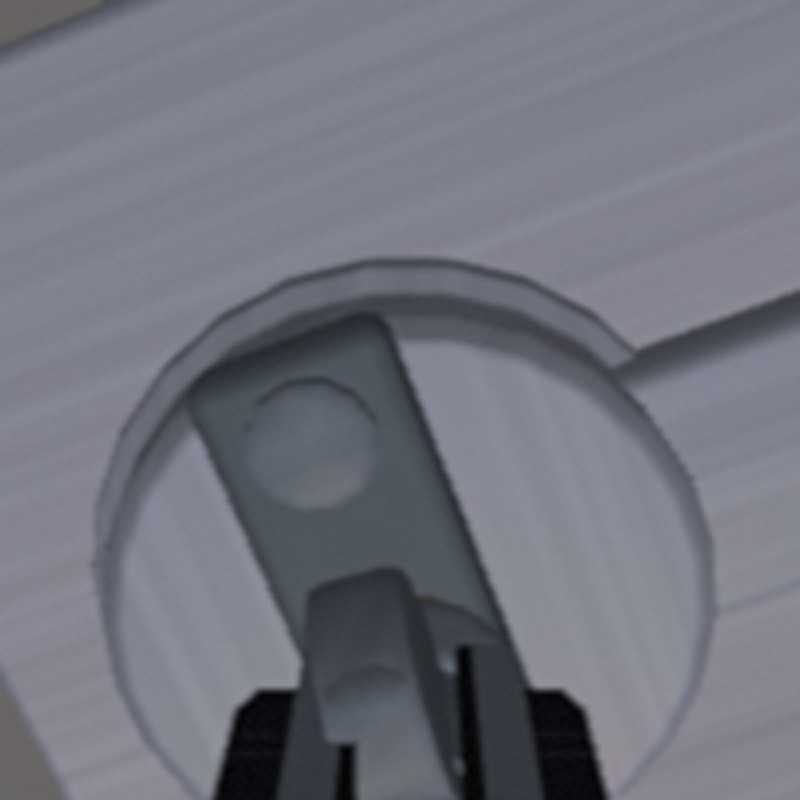

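Call:
play_rows([
  {"hand": 0.3,"tx": 0,"ty": 0,"tz": 0,"roll": 0},
  {"hand": 0.3,"tx": 0,"ty": 0,"tz": 0,"roll": 0},
  {"hand": 0.3,"tx": 0,"ty": 0,"tz": 0,"roll": -0.7},
  {"hand": 0.3,"tx": 0,"ty": 0,"tz": 0,"roll": -0.7},
  {"hand": 0.3,"tx": 0,"ty": 0,"tz": 0,"roll": -0.6},
  {"hand": 0.3,"tx": 0,"ty": 0,"tz": 0,"roll": 0},
])

```text
time: 15.12
tool_pos: [0.5658, -0.1079, 0.1296]
tool_rot: [[-0.996, 0.079, 0.039], [0.08, 0.997, 0.01], [-0.038, 0.013, -0.999]]
wrist_force: [-0.0, 0.7, 0.5]
gripper_width: 0.0298
```

```bash
python3 -c "
from h import *
go(.567,-.1095,.13,-183.7)
f=arm.grab_frame('wrist'); crop(f,'pics/g2.png',180,100,380,300,4)
f=arm.grab_frame('top'); crop(f,'pics/g3.png',280,140,360,240,6)"
```

```text
t 15.12 p [ 0.5658 -0.1079  0.1296] yaw(x) 175.42 zax [ 0.039  0.01  -0.999] w 0.0298 F [-0.   0.7  0.5] M [-0.03  0.14 -0.02] q [ 0.08  0.34 -0.06 -0.01 -1.13 -1.73]
tool-frame shift units [-0.022 -0.025 -0.005] roll units -0.088
```

View pics/g2.png

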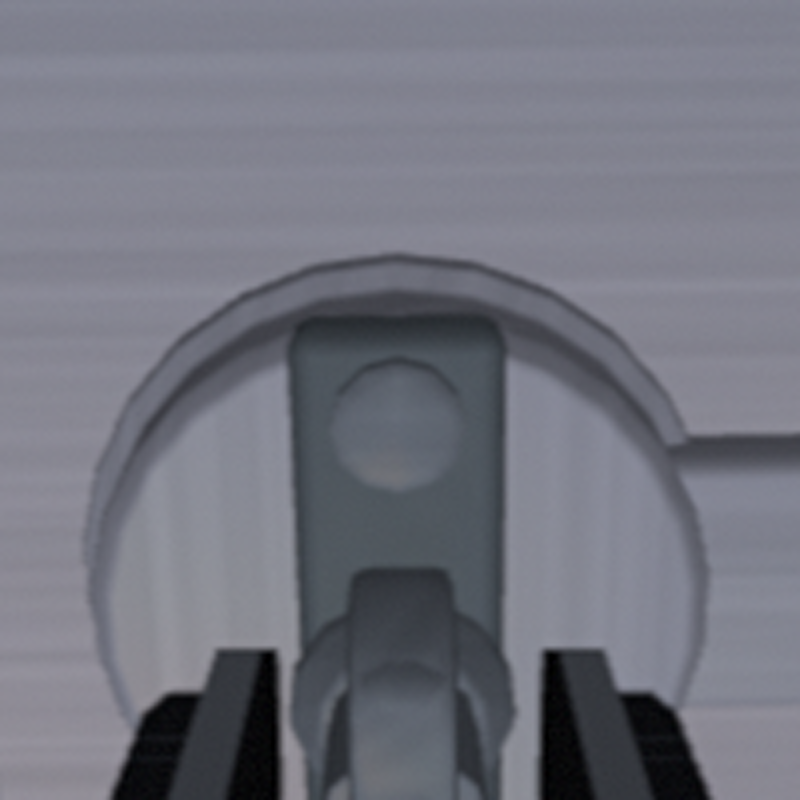

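View pics/g3.png

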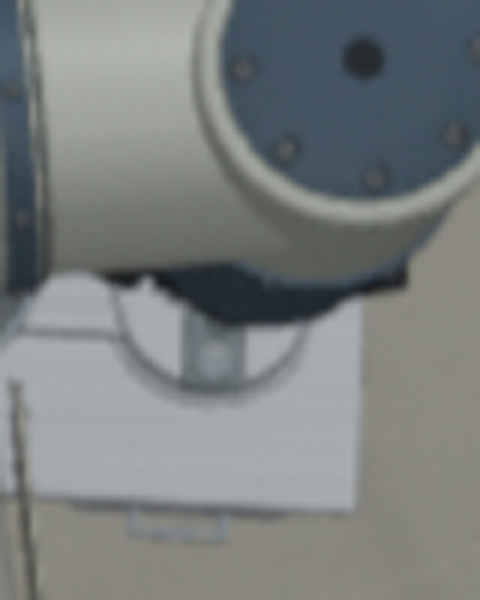

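Call:
play_rows([
  {"hand": 1,"tx": 0,"ty": 0,"tz": 0,"roll": 0},
  {"hand": 1,"tx": 0,"ty": 0,"tz": 0,"roll": 0},
  {"hand": 1,"tx": 0,"ty": 0,"tz": 0,"roll": 0},
  {"hand": 1,"tx": 0,"ty": 0,"tz": 0,"roll": -0.7},
  {"hand": 1,"tx": 0,"ty": 0,"tz": 0,"roll": -0.9},
  {"hand": 1,"tx": 0,"ty": 0,"tz": 0,"roll": -0.9},
  {"hand": 1,"tx": 0,"ty": 0,"tz": 0,"roll": -0.9},
  {"hand": 1,"tx": 0,"ty": 0,"tz": 0,"roll": -0.9},
  {"hand": 1,"tx": 0,"ty": 0,"tz": 0,"roll": -0.9},
  {"hand": 1,"tx": 0,"ty": 0,"tz": 0,"roll": -0.9},
  {"hand": 1,"tx": 0,"ty": 0,"tz": 0,"roll": -0.9},
  {"hand": 1,"tx": 0,"ty": 0,"tz": 0,"roll": 0},
])

```text
time: 16.73
tool_pos: [0.5667, -0.1107, 0.1305]
tool_rot: [[-0.392, -0.919, 0.041], [-0.92, 0.392, 0.008], [-0.023, -0.035, -0.999]]
wrist_force: [1.0, -2.6, 1.7]
gripper_width: 0.0102
```

```bash
python3 -c "
from h import *
go(.567,-.1095,.13,-94.1)
"
```

```text
t 16.73 p [ 0.5667 -0.1107  0.1305] yaw(x) -113.07 zax [ 0.041  0.008 -0.999] w 0.0102 F [ 1.  -2.6  1.7] M [-0.2   0.37  0.06] q [ 0.07  0.34 -0.06 -0.01 -1.13 -0.48]
tool-frame shift units [-0.02   0.003  0.008] roll units -1.897
```

Call:
play_rows([
  {"hand": 1,"tx": 0,"ty": 0,"tz": 0,"roll": -0.9},
  {"hand": 1,"tx": 0,"ty": 0,"tz": 0,"roll": -0.9},
  {"hand": 1,"tx": 0,"ty": 0,"tz": 0,"roll": -0.25},
  {"hand": 1,"tx": 0,"ty": 0,"tz": 0,"roll": 0},
])

```text
time: 17.23
tool_pos: [0.5675, -0.1111, 0.1306]
tool_rot: [[-0.051, -0.998, 0.042], [-0.999, 0.051, 0.008], [-0.01, -0.042, -0.999]]
wrist_force: [1.3, -1.8, 0.5]
gripper_width: 0.0098
```

```bash
python3 -c "
from h import *
go(.567,-.1095,.13,-94.1)
"
```

```text
t 17.23 p [ 0.5675 -0.1111  0.1306] yaw(x) -92.9 zax [ 0.042  0.008 -0.999] w 0.0098 F [ 1.3 -1.8  0.5] M [-0.36  0.36  0.01] q [ 0.07  0.34 -0.06 -0.   -1.13 -0.12]
tool-frame shift units [-0.026  0.009  0.009] roll units 0.12
```

Call:
play_rows([
  {"hand": 0.2,"tx": 0,"ty": 0,"tz": 0,"roll": 0},
  {"hand": 0.2,"tx": 0,"ty": 0,"tz": 0,"roll": 0},
  {"hand": 0.2,"tx": 0,"ty": 0,"tz": -0.5,"roll": 0},
  {"hand": 0.2,"tx": 0,"ty": 0,"tz": -1,"roll": 0},
  {"hand": 0.2,"tx": 0,"ty": 0,"tz": -1,"roll": 0},
  {"hand": 0.2,"tx": 0,"ty": 0,"tz": 0,"roll": 0},
])

```text
time: 17.98
tool_pos: [0.5599, -0.1107, 0.2837]
tool_rot: [[-0.058, -0.998, 0.039], [-0.998, 0.059, 0.01], [-0.012, -0.038, -0.999]]
wrist_force: [0.6, -0.7, -0.3]
gripper_width: 0.034
```

```bash
python3 -c "
from h import *
st()
f=arm.grab_frame('wrist'); crop(f,'pics/g4.png',180,100,380,300,3)
"
```

```text
t 17.98 p [ 0.5599 -0.1107  0.2837] yaw(x) -93.34 zax [ 0.039  0.01  -0.999] w 0.034 F [ 0.6 -0.7 -0.3] M [0.01 0.09 0.02] q [ 0.07  0.26  0.23 -0.01 -1.5  -0.13]
```

View pics/g4.png

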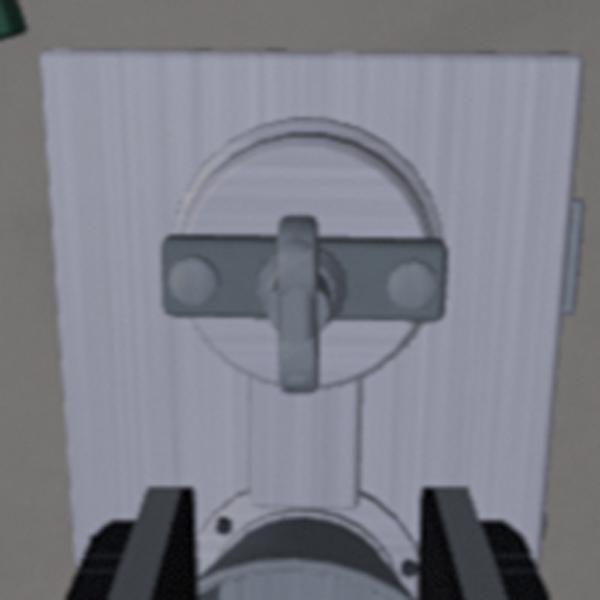

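Call:
play_rows([
  {"hand": 0.2,"tx": 0,"ty": -0.5,"tz": -0.8,"roll": 0},
  {"hand": 0.2,"tx": 0,"ty": -0.9,"tz": 0,"roll": 0},
  {"hand": 0.2,"tx": 0,"ty": -0.9,"tz": 0,"roll": 0},
  {"hand": 0.2,"tx": 0,"ty": -0.9,"tz": 0,"roll": 0},
  {"hand": 0.2,"tx": 0,"ty": -0.9,"tz": 0,"roll": 0},
  {"hand": 0.2,"tx": 0,"ty": -0.9,"tz": 0,"roll": 0},
])

```text
time: 18.77
tool_pos: [0.7924, -0.1192, 0.2982]
tool_rot: [[-0.061, -0.997, 0.044], [-0.998, 0.061, 0.007], [-0.009, -0.044, -0.999]]
wrist_force: [27.1, -17.7, 28.1]
gripper_width: 0.034
```

```bash
python3 -c "
from h import *
st()
"
```

```text
t 18.77 p [ 0.7924 -0.1192  0.2982] yaw(x) -93.47 zax [ 0.044  0.007 -0.999] w 0.034 F [ 27.1 -17.7  28.1] M [-4.31 -6.7  -0.27] q [ 0.04  0.96  1.5  -0.01 -2.07 -0.11]
```

Call:
play_rows([
  {"hand": 0.2,"tx": 0,"ty": 0.3,"tz": 0,"roll": 0},
])

```text
time: 18.9
tool_pos: [0.7808, -0.1157, 0.2747]
tool_rot: [[-0.059, -0.998, 0.015], [-0.998, 0.059, 0.01], [-0.011, -0.014, -1.0]]
wrist_force: [2.8, 1.0, -1.8]
gripper_width: 0.0342
```

```bash
python3 -c "
from h import *
s=st(); print(s['joint_pos'])
f=arm.grab_frame('scene'); cv2.imwrite('pics/h1.png',f['color'][:,:,::-1])
"
```

```text
t 18.9 p [ 0.7808 -0.1157  0.2747] yaw(x) -93.38 zax [ 0.015  0.01  -1.   ] w 0.0342 F [ 2.8  1.  -1.8] M [ 0.17 -0.22 -0.01] q [ 0.05  0.86  1.22 -0.01 -1.91 -0.11]
[ 0.04553127  0.85661678  1.21590182 -0.00983738 -1.9145364  -0.10798062]
```

View pics/h1.png

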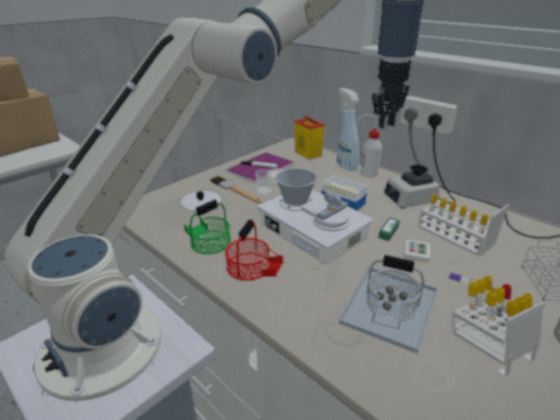

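Call:
play_rows([
  {"hand": -0.6,"tx": 0.4,"ty": 0.5,"tz": 0,"roll": 0},
  {"hand": -0.6,"tx": 0.6,"ty": 0.7,"tz": 0,"roll": 0},
  {"hand": -0.6,"tx": 0.6,"ty": 0.7,"tz": 0,"roll": 0},
  {"hand": -0.6,"tx": 0.6,"ty": 0.7,"tz": 0,"roll": 0},
  {"hand": -0.6,"tx": 0.6,"ty": 0.7,"tz": 0,"roll": 0},
  {"hand": -0.6,"tx": 0.6,"ty": 0.7,"tz": 0,"roll": 0},
  {"hand": -0.6,"tx": 0.4,"ty": 0.5,"tz": 0,"roll": 0},
  {"hand": -0.6,"tx": 0,"ty": 0,"tz": 0,"roll": 0.9},
  {"hand": -0.6,"tx": 0,"ty": 0,"tz": 0,"roll": 0.9},
  {"hand": -0.6,"tx": 0,"ty": 0,"tz": 0,"roll": 0.9},
  {"hand": -0.6,"tx": 0,"ty": 0,"tz": 0,"roll": 0.9},
  {"hand": -0.6,"tx": 0,"ty": 0,"tz": 0,"roll": 0.9},
])

```text
time: 20.45
tool_pos: [0.4813, -0.3329, 0.2797]
tool_rot: [[-0.768, -0.64, 0.01], [-0.64, 0.768, 0.006], [-0.011, -0.002, -1.0]]
wrist_force: [0.1, 0.0, -0.2]
gripper_width: 0.0682
```

```bash
python3 -c "
from h import *
go(.482,-.343,.27,-161)
"
```

```text
t 20.45 p [ 0.4813 -0.3329  0.2797] yaw(x) -140.21 zax [ 0.01   0.006 -1.   ] w 0.0682 F [ 0.1  0.  -0.2] M [-0.02  0.04 -0.01] q [-0.34  0.32  0.3  -0.01 -1.54 -0.53]
tool-frame shift units [ 0.101 -0.137  0.16 ] roll units 2.079
```

Call:
play_rows([
  {"hand": -0.75,"tx": 0.1,"ty": -0.14,"tz": 0,"roll": 0.8},
  {"hand": -0.75,"tx": 0,"ty": 0,"tz": 0,"roll": 0.8},
  {"hand": -0.75,"tx": 0,"ty": 0,"tz": 0,"roll": 0.5},
  {"hand": -0.75,"tx": 0,"ty": 0,"tz": 0,"roll": 0},
])

```text
time: 20.95
tool_pos: [0.4838, -0.3432, 0.2838]
tool_rot: [[-0.951, -0.308, 0.016], [-0.308, 0.951, 0.005], [-0.017, 0.0, -1.0]]
wrist_force: [0.9, -0.7, -0.3]
gripper_width: 0.0752
```

```bash
python3 -c "
from h import *
go(.482,-.343,.27,-161)
f=arm.grab_frame('wrist'); cv2.imwrite('pics/i1.png',cv2.resize(f['color'][:,:,::-1],None,fx=1.4,fy=1.4,interpolation=cv2.INTER_CUBIC))
print(proj(f,[.482,-.343,.123]))
"
```

```text
t 20.95 p [ 0.4838 -0.3432  0.2838] yaw(x) -162.03 zax [ 0.016  0.005 -1.   ] w 0.0752 F [ 0.9 -0.7 -0.3] M [-0.04  0.06  0.03] q [-0.36  0.33  0.33 -0.01 -1.55 -0.9 ]
tool-frame shift units [0.031 0.013 0.229] roll units -0.103
(np.float64(282.5686055266372), np.float64(194.0840756441569))
```

View pics/i1.png

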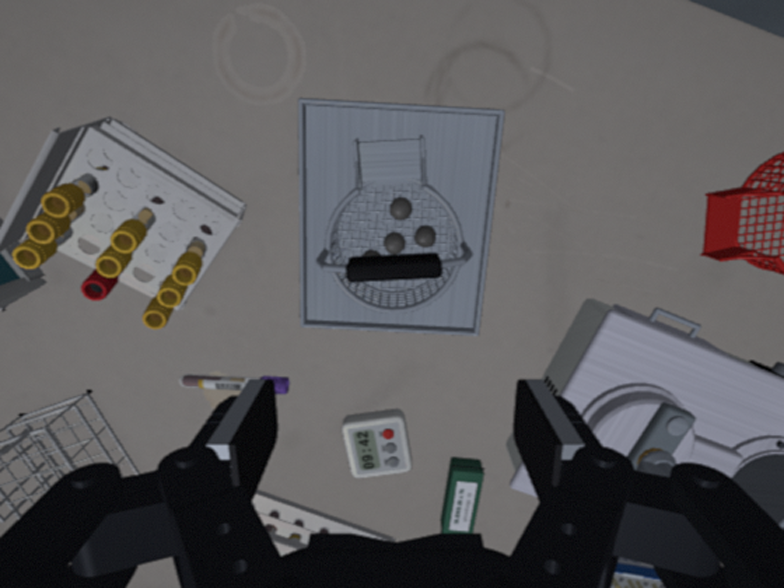

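```bash
python3 -c "
from h import *
f=arm.grab_frame('wrist'); crop(f,'pics/i2.png',210,80,350,230,5)
"
```

```text
(no output)
```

View pics/i2.png

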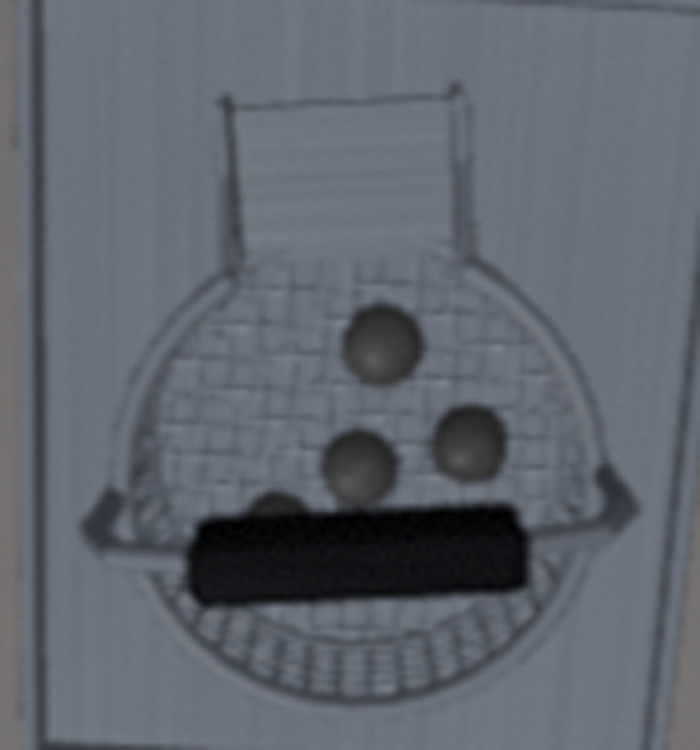

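```bash
python3 -c "
from h import *
f=arm.grab_frame('wrist')
c=lambda x,y:(210+(x+.5)/5-.5,80+(y+.5)/5-.5)
a=ray(f,*c(190,563),.111);b=ray(f,*c(525,550),.111);print(a,b,np.linalg.norm(a-b),(a+b)/2,np.degrees(np.arctan2(*(b-a)[[1,0]])))
l=[ray(f,*c(*p),.018) for p in [(228,102),(460,92)]];print('lip',sum(l)/2)
print('basket centre rim',ray(f,*c(118,480),.051),ray(f,*c(605,460),.051),ray(f,*c(365,702),.051))
go(.482,-.343,.2,-161)
"
```

```text
[ 0.49317909 -0.37351353  0.111     ] [ 0.47156725 -0.31513693  0.111     ] 0.06224868853364448 [ 0.48237317 -0.34432523  0.111     ] 110.31526356505826
lip [ 0.40563741 -0.37259713  0.018     ]
basket centre rim [ 0.49667478 -0.39486602  0.051     ] [ 0.4595561  -0.29511655  0.051     ] [ 0.52880254 -0.32755675  0.051     ]
t 21.1 p [ 0.4836 -0.3432  0.2834] yaw(x) -161.96 zax [ 0.015  0.005 -1.   ] w 0.0746 F [-0.3 -0.1  0.3] M [ 0.02  0.03 -0.01] q [-0.36  0.33  0.32 -0.01 -1.55 -0.9 ]
tool-frame shift units [0.047 0.011 1.389] roll units -0.096
```

Call:
play_rows([
  {"hand": -0.8,"tx": 0.04,"ty": 0.01,"tz": 0.5,"roll": -0.2},
  {"hand": -0.8,"tx": 0,"ty": 0,"tz": 0.8,"roll": 0},
  {"hand": -0.8,"tx": 0,"ty": 0,"tz": 0.8,"roll": 0},
  {"hand": -0.8,"tx": 0,"ty": 0,"tz": 0.3,"roll": 0},
  {"hand": -0.8,"tx": 0,"ty": 0,"tz": 0,"roll": 0},
])

```text
time: 21.72
tool_pos: [0.4844, -0.3428, 0.1371]
tool_rot: [[-0.937, -0.349, 0.019], [-0.349, 0.937, 0.004], [-0.019, -0.003, -1.0]]
wrist_force: [-0.7, -0.6, -0.0]
gripper_width: 0.0772
```

```bash
python3 -c "
from h import *
go(.4824,-.3442,.115,-159.7)
f=arm.grab_frame('wrist'); crop(f,'pics/i3.png',130,140,430,360,2.6)
"
```

```text
t 21.73 p [ 0.4844 -0.3428  0.1371] yaw(x) -159.56 zax [ 0.019  0.004 -1.   ] w 0.0772 F [-0.7 -0.6 -0. ] M [-0.01  0.06 -0.04] q [-0.36  0.38  0.03 -0.01 -1.2  -0.85]
tool-frame shift units [ 0.046 -0.01   0.367] roll units 0.014
```

View pics/i3.png

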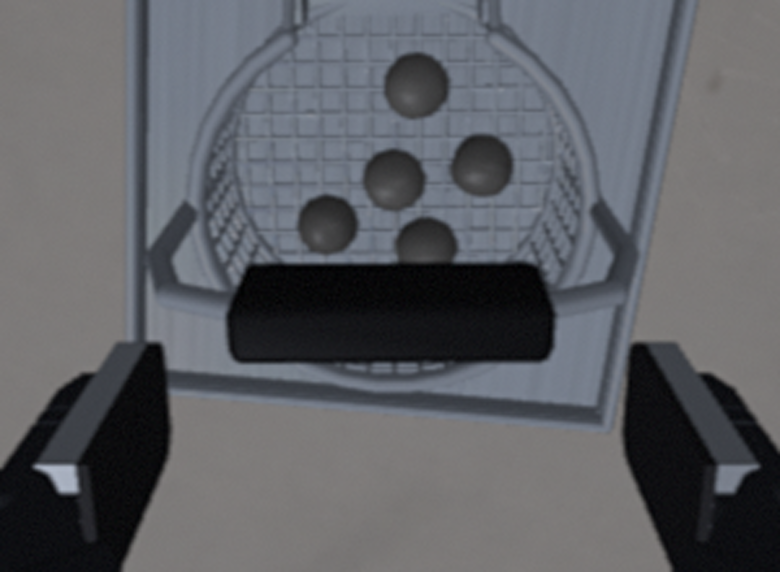

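Call:
play_rows([
  {"hand": -0.8,"tx": 0.05,"ty": -0.01,"tz": 0.2,"roll": 0},
  {"hand": -0.8,"tx": 0,"ty": 0,"tz": 0.18,"roll": 0},
  {"hand": -0.8,"tx": 0,"ty": 0,"tz": 0,"roll": 0},
])

```text
time: 22.15
tool_pos: [0.4839, -0.3453, 0.1163]
tool_rot: [[-0.937, -0.35, 0.024], [-0.35, 0.937, 0.002], [-0.023, -0.007, -1.0]]
wrist_force: [0.5, -0.2, 0.5]
gripper_width: 0.0769
```

```bash
python3 -c "
from h import *
go(.4824,-.3442,.113,-159.7)
f=arm.grab_frame('wrist'); crop(f,'pics/i4.png',130,140,430,360,2.6)
"
```

```text
t 22.15 p [ 0.4839 -0.3453  0.1163] yaw(x) -159.51 zax [ 0.024  0.002 -1.   ] w 0.0769 F [ 0.5 -0.2  0.5] M [ 0.03  0.1  -0.04] q [-0.36  0.39 -0.01 -0.01 -1.15 -0.85]
tool-frame shift units [0.018 0.027 0.055] roll units 0.019
```

View pics/i4.png

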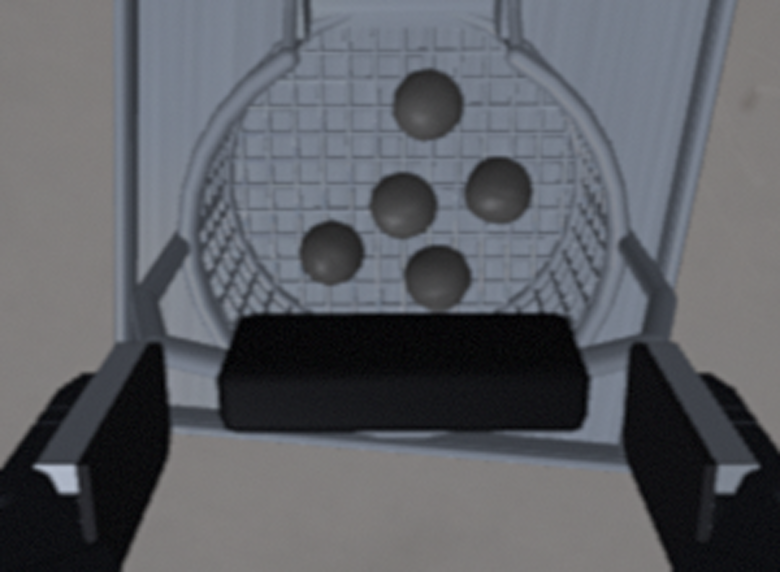

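Call:
play_rows([
  {"hand": -0.57,"tx": 0.03,"ty": 0.02,"tz": 0.04,"roll": 0},
  {"hand": -0.57,"tx": 0,"ty": 0,"tz": 0,"roll": 0},
  {"hand": -0.57,"tx": 0,"ty": 0,"tz": 0,"roll": 0},
])

```text
time: 22.58
tool_pos: [0.4825, -0.3453, 0.1153]
tool_rot: [[-0.936, -0.35, 0.026], [-0.35, 0.937, 0.0], [-0.025, -0.009, -1.0]]
wrist_force: [0.0, 0.3, -0.6]
gripper_width: 0.0668
```

```bash
python3 -c "
from h import *
go(.4824,-.3442,.113,-159.7)
f=arm.grab_frame('wrist'); crop(f,'pics/i5.png',130,180,430,400,2.6)
"
```

```text
t 22.57 p [ 0.4825 -0.3453  0.1153] yaw(x) -159.49 zax [ 0.026  0.    -1.   ] w 0.0668 F [ 0.   0.3 -0.6] M [0.05 0.07 0.01] q [-0.36  0.39 -0.02 -0.01 -1.14 -0.84]
tool-frame shift units [-0.004  0.018  0.038] roll units 0.021
```

View pics/i5.png

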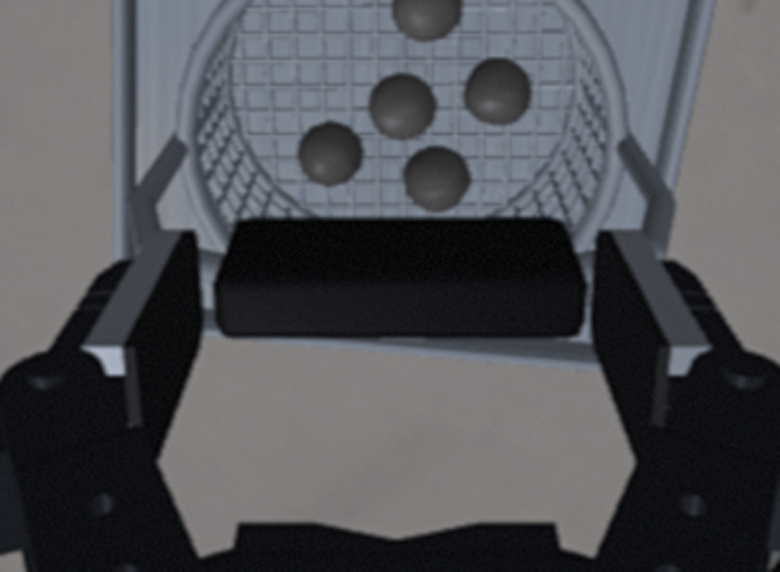

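Call:
play_rows([
  {"hand": -0.57,"tx": -0.04,"ty": 0.01,"tz": 0.09,"roll": 0},
  {"hand": -0.57,"tx": 0,"ty": 0,"tz": 0.05,"roll": 0},
  {"hand": -0.57,"tx": 0,"ty": 0,"tz": 0,"roll": 0},
])

```text
time: 23.0
tool_pos: [0.4842, -0.3454, 0.1128]
tool_rot: [[-0.936, -0.352, 0.027], [-0.352, 0.936, -0.005], [-0.024, -0.014, -1.0]]
wrist_force: [-1.2, 2.0, 1.5]
gripper_width: 0.0672
```

```bash
python3 -c "
from h import *
go(.4824,-.3442,.107,-159.7)
f=arm.grab_frame('wrist'); crop(f,'pics/i6.png',130,180,430,400,2.6)
"
```

```text
t 23.0 p [ 0.4842 -0.3454  0.1128] yaw(x) -159.35 zax [ 0.027 -0.005 -1.   ] w 0.0672 F [-1.2  2.   1.5] M [0.8  0.65 0.08] q [-0.36  0.39 -0.02 -0.01 -1.13 -0.85]
tool-frame shift units [0.024 0.03  0.096] roll units 0.035
```

View pics/i6.png

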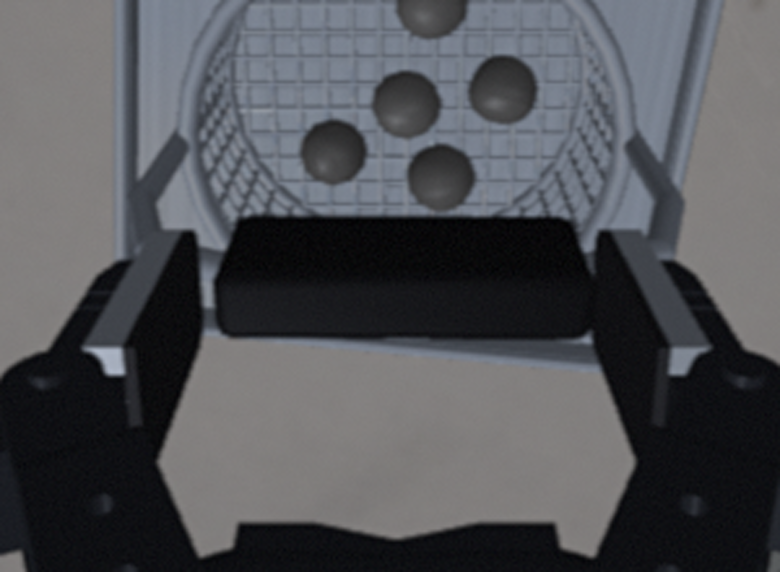

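Call:
play_rows([
  {"hand": -0.57,"tx": 0,"ty": 0.03,"tz": -0.03,"roll": 0},
  {"hand": -0.57,"tx": 0,"ty": 0,"tz": 0,"roll": 0},
])

```text
time: 23.3
tool_pos: [0.4839, -0.3435, 0.1141]
tool_rot: [[-0.936, -0.352, 0.028], [-0.352, 0.936, -0.005], [-0.024, -0.014, -1.0]]
wrist_force: [-0.1, 0.4, 0.2]
gripper_width: 0.0668
```

```bash
python3 -c "
from h import *
go(.4824,-.3442,.107,-159.7)
"
```

```text
t 23.3 p [ 0.4839 -0.3435  0.1141] yaw(x) -159.36 zax [ 0.028 -0.005 -1.   ] w 0.0668 F [-0.1  0.4  0.2] M [0.02 0.04 0.06] q [-0.36  0.39 -0.03 -0.01 -1.13 -0.85]
tool-frame shift units [ 0.03  -0.001  0.117] roll units 0.034
```

Call:
play_rows([
  {"hand": -0.57,"tx": 0,"ty": 0,"tz": 0.07,"roll": 0},
  {"hand": -0.57,"tx": 0,"ty": 0,"tz": 0,"roll": 0},
])

```text
time: 23.55
tool_pos: [0.4845, -0.3441, 0.1121]
tool_rot: [[-0.935, -0.353, 0.029], [-0.353, 0.935, -0.007], [-0.025, -0.017, -1.0]]
wrist_force: [-3.0, 2.8, 5.3]
gripper_width: 0.0673
```

```bash
python3 -c "
from h import *
go(.4824,-.3442,.107,-159.7)
f=arm.grab_frame('wrist'); crop(f,'pics/i7.png',130,180,430,400,2.6)
"
```

```text
t 23.55 p [ 0.4845 -0.3441  0.1121] yaw(x) -159.29 zax [ 0.029 -0.007 -1.   ] w 0.0673 F [-3.   2.8  5.3] M [1.03 0.95 0.08] q [-0.36  0.39 -0.03 -0.   -1.12 -0.85]
tool-frame shift units [0.036 0.012 0.084] roll units 0.041
```

View pics/i7.png

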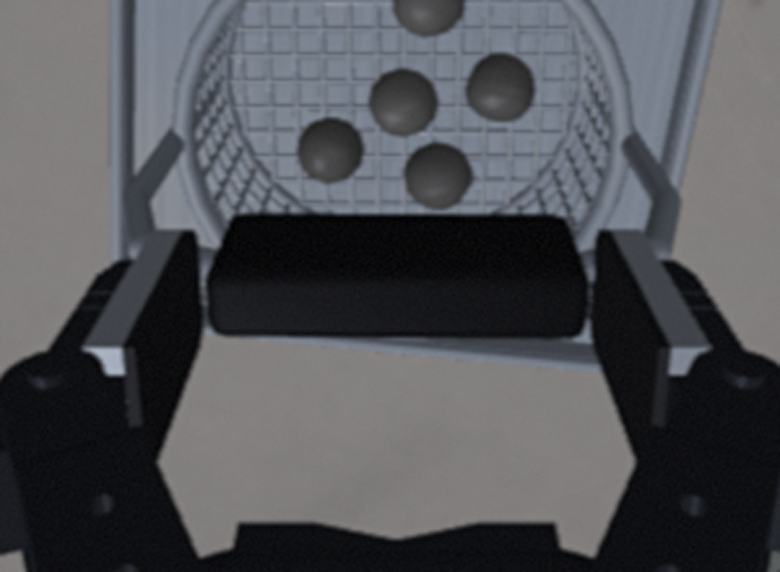

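Call:
play_rows([
  {"hand": -0.57,"tx": 0,"ty": 0,"tz": -0.025,"roll": 0},
  {"hand": 0,"tx": 0,"ty": 0,"tz": 0,"roll": 0},
  {"hand": 0,"tx": 0,"ty": 0,"tz": 0,"roll": 0},
  {"hand": 0,"tx": 0,"ty": 0,"tz": 0,"roll": 0},
  {"hand": 0,"tx": 0,"ty": 0,"tz": 0,"roll": 0},
], grip_force=80)

```text
time: 24.22
tool_pos: [0.4848, -0.3443, 0.1146]
tool_rot: [[-0.935, -0.354, 0.03], [-0.354, 0.935, -0.008], [-0.025, -0.018, -1.0]]
wrist_force: [-1.5, 0.6, 5.0]
gripper_width: 0.0596
```

```bash
python3 -c "
from h import *
go(.4824,-.3442,.107,-159.7)
f=arm.grab_frame('wrist'); crop(f,'pics/i8.png',130,180,430,400,2.6)
"
```

```text
t 24.23 p [ 0.4848 -0.3443  0.1146] yaw(x) -159.27 zax [ 0.03  -0.008 -1.   ] w 0.0596 F [-1.5  0.6  5. ] M [0.68 0.57 0.03] q [-0.36  0.39 -0.03 -0.   -1.13 -0.85]
tool-frame shift units [0.04  0.019 0.126] roll units 0.043
```

View pics/i8.png

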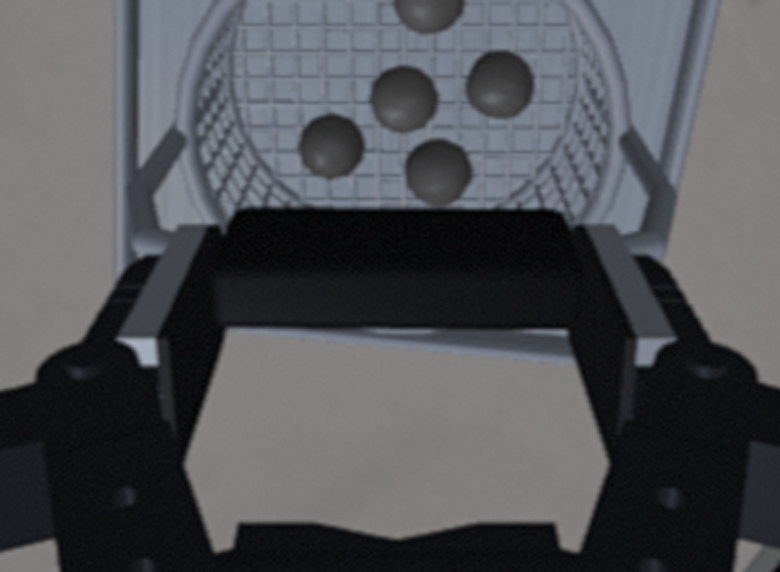

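Call:
play_rows([
  {"hand": 0,"tx": 0,"ty": 0,"tz": -0.1,"roll": 0},
  {"hand": 0,"tx": 0,"ty": 0,"tz": -0.15,"roll": 0},
  {"hand": 0,"tx": 0,"ty": 0,"tz": -0.1,"roll": 0},
  {"hand": 0,"tx": 0,"ty": 0,"tz": 0,"roll": 0},
])

```text
time: 24.78
tool_pos: [0.4837, -0.3437, 0.1349]
tool_rot: [[-0.935, -0.353, 0.027], [-0.353, 0.935, -0.006], [-0.023, -0.016, -1.0]]
wrist_force: [1.0, 0.7, -2.7]
gripper_width: 0.0597
```

```bash
python3 -c "
from h import *
st()
f=arm.grab_frame('wrist'); crop(f,'pics/j1.png',130,80,430,400,1.8)
f=arm.grab_frame('scene'); crop(f,'pics/j2.png',320,200,470,350,4)
"
```

```text
t 24.77 p [ 0.4837 -0.3437  0.1349] yaw(x) -159.3 zax [ 0.027 -0.006 -1.   ] w 0.0597 F [ 1.   0.7 -2.7] M [-0.02  0.12 -0.02] q [-0.36  0.37  0.01 -0.   -1.18 -0.85]
```

View pics/j1.png

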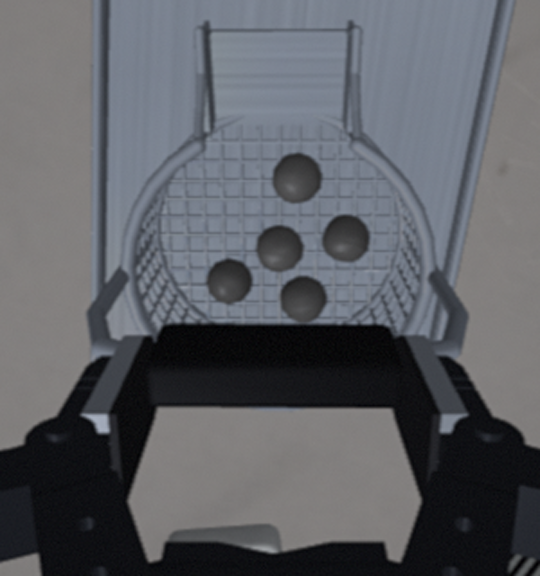

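View pics/j2.png

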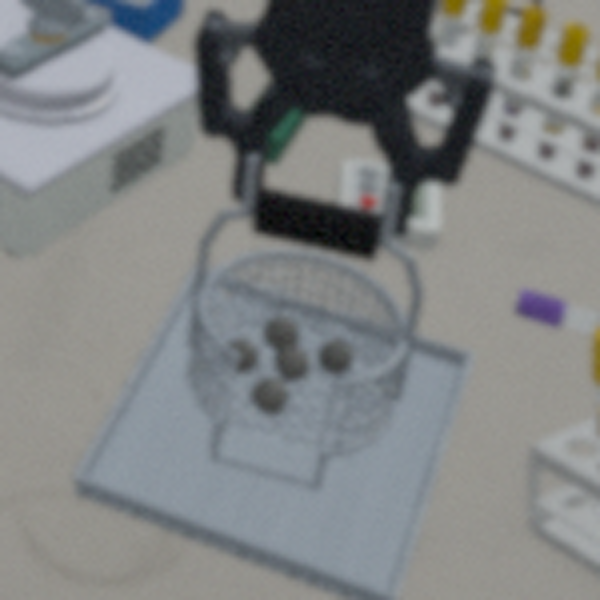

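Call:
play_rows([
  {"hand": 0,"tx": 0,"ty": 0,"tz": -0.3,"roll": 0},
  {"hand": 0,"tx": 0,"ty": 0,"tz": -0.5,"roll": 0},
  {"hand": 0,"tx": 0,"ty": 0,"tz": -0.6,"roll": 0},
  {"hand": 0,"tx": 0,"ty": 0,"tz": -0.6,"roll": 0},
  {"hand": 0,"tx": 0,"ty": 0,"tz": -0.5,"roll": -0.3},
  {"hand": 0,"tx": 0,"ty": 0,"tz": -0.3,"roll": -0.6},
  {"hand": 0,"tx": 0,"ty": 0,"tz": 0,"roll": -0.7},
  {"hand": 0,"tx": 0,"ty": 0,"tz": 0,"roll": -0.7},
  {"hand": 0,"tx": 0,"ty": 0,"tz": 0,"roll": -0.7},
  {"hand": 0,"tx": 0,"ty": 0,"tz": 0,"roll": -0.7},
  {"hand": 0,"tx": 0,"ty": 0,"tz": 0,"roll": -0.7},
  {"hand": 0,"tx": 0,"ty": 0,"tz": 0,"roll": -0.7},
])

```text
time: 26.38
tool_pos: [0.4775, -0.3413, 0.3027]
tool_rot: [[-0.287, -0.958, 0.019], [-0.958, 0.287, -0.0], [-0.005, -0.019, -1.0]]
wrist_force: [0.2, -0.2, -2.1]
gripper_width: 0.0591
```

```bash
python3 -c "
from h import *
go(.575,.17,.30,-90)
f=arm.grab_frame('wrist'); crop(f,'pics/j3.png',130,80,430,400,1.8)
"
```

```text
t 26.38 p [ 0.4775 -0.3413  0.3027] yaw(x) -106.69 zax [ 0.019 -0.    -1.   ] w 0.0591 F [ 0.2 -0.2 -2.1] M [ 0.04  0.11 -0.03] q [-0.36  0.31  0.35 -0.01 -1.59  0.07]
tool-frame shift units [-8.629  0.893  0.073] roll units -1.669
```

View pics/j3.png

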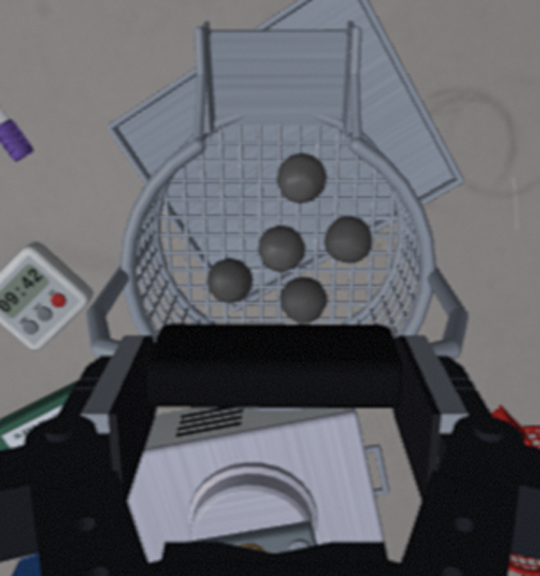

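Call:
play_rows([
  {"hand": 0,"tx": 0,"ty": 0,"tz": 0,"roll": -0.8},
  {"hand": 0,"tx": 0,"ty": 0,"tz": 0,"roll": -0.8},
  {"hand": 0,"tx": -0.3,"ty": -0.05,"tz": 0,"roll": 0},
  {"hand": 0,"tx": -0.55,"ty": -0.1,"tz": 0,"roll": 0},
  {"hand": 0,"tx": -0.75,"ty": -0.15,"tz": 0,"roll": 0},
  {"hand": 0,"tx": -0.75,"ty": -0.15,"tz": 0,"roll": 0},
  {"hand": 0,"tx": -0.75,"ty": -0.15,"tz": 0,"roll": 0},
  {"hand": 0,"tx": -0.75,"ty": -0.15,"tz": 0,"roll": 0},
  {"hand": 0,"tx": -0.75,"ty": -0.15,"tz": 0,"roll": 0},
  {"hand": 0,"tx": -0.75,"ty": -0.15,"tz": 0,"roll": 0},
  {"hand": 0,"tx": -0.75,"ty": -0.15,"tz": 0,"roll": 0},
  {"hand": 0,"tx": -0.75,"ty": -0.15,"tz": 0,"roll": 0},
])

```text
time: 27.92
tool_pos: [0.5658, 0.086, 0.3031]
tool_rot: [[-0.04, -0.999, 0.018], [-0.999, 0.04, 0.004], [-0.005, -0.017, -1.0]]
wrist_force: [1.8, 0.1, -2.0]
gripper_width: 0.0593
```

```bash
python3 -c "
from h import *
go(.575,.17,.30,-90)
"
```

```text
t 27.93 p [0.5658 0.086  0.3031] yaw(x) -92.28 zax [ 0.018  0.004 -1.   ] w 0.0593 F [ 1.8  0.1 -2. ] M [-0.08 -0.04 -0.04] q [ 0.43  0.28  0.3   0.   -1.57 -0.47]
tool-frame shift units [-1.404 -0.096  0.06 ] roll units -0.228
```

Call:
play_rows([
  {"hand": 0,"tx": -0.5,"ty": -0.05,"tz": 0,"roll": -0.2},
  {"hand": 0,"tx": -0.6,"ty": -0.05,"tz": 0,"roll": 0},
  {"hand": 0,"tx": -0.1,"ty": -0.02,"tz": 0.3,"roll": 0},
  {"hand": 0,"tx": 0,"ty": 0,"tz": 0.4,"roll": 0},
  {"hand": 0,"tx": 0,"ty": 0,"tz": 0,"roll": 0},
])

```text
time: 28.55
tool_pos: [0.5724, 0.1687, 0.2591]
tool_rot: [[-0.013, -1.0, 0.015], [-1.0, 0.013, 0.006], [-0.006, -0.015, -1.0]]
wrist_force: [-0.0, -1.3, -1.4]
gripper_width: 0.0591
```

```bash
python3 -c "
from h import *
go(.5755,.145,.258,-90)
f=arm.grab_frame('wrist'); crop(f,'pics/k1.png',130,20,430,400,1.5)
f=arm.grab_frame('scene'); crop(f,'pics/k2.png',200,70,380,230,4)
"
```

```text
t 28.55 p [0.5724 0.1687 0.2591] yaw(x) -90.77 zax [ 0.015  0.006 -1.   ] w 0.0591 F [-0.  -1.3 -1.4] M [-0.06  0.08  0.06] q [ 0.55  0.33  0.27  0.   -1.49 -0.56]
tool-frame shift units [ 0.394 -0.056  0.016] roll units -0.077
```

View pics/k1.png

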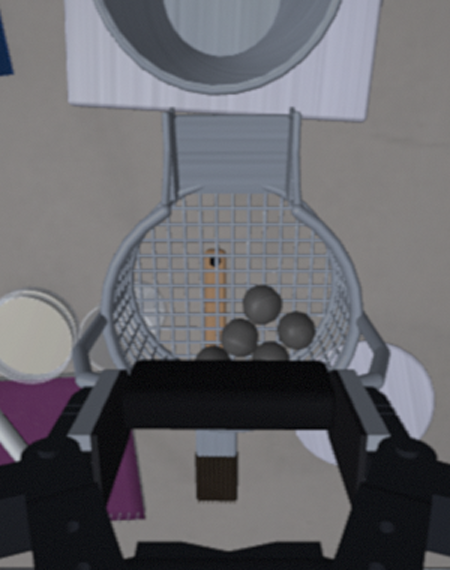

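View pics/k2.png

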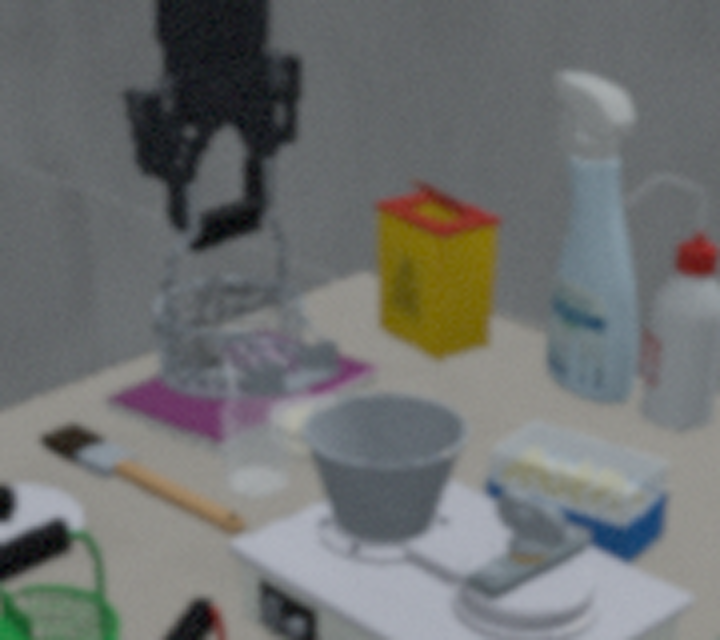

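Call:
play_rows([
  {"hand": 0,"tx": 0.15,"ty": -0.08,"tz": 0.02,"roll": -0.07},
  {"hand": 0,"tx": 0.2,"ty": 0,"tz": 0,"roll": 0},
  {"hand": 0,"tx": 0.15,"ty": 0,"tz": 0,"roll": 0},
  {"hand": 0,"tx": 0,"ty": 0,"tz": 0,"roll": 0},
])

```text
time: 29.15
tool_pos: [0.5799, 0.1353, 0.2638]
tool_rot: [[-0.003, -1.0, 0.025], [-1.0, 0.003, 0.009], [-0.009, -0.025, -1.0]]
wrist_force: [-0.2, -0.0, -2.0]
gripper_width: 0.0594
```

```bash
python3 -c "
from h import *
go(.5755,.128,.2575,-90)
f=arm.grab_frame('wrist'); crop(f,'pics/k3.png',130,20,430,400,1.5)
f=arm.grab_frame('scene'); crop(f,'pics/k4.png',200,70,380,230,4)
"
```

```text
t 29.15 p [0.5799 0.1353 0.2638] yaw(x) -90.16 zax [ 0.025  0.009 -1.   ] w 0.0594 F [-0.2 -0.  -2. ] M [0.01 0.08 0.02] q [ 0.49  0.32  0.26  0.   -1.48 -0.5 ]
tool-frame shift units [0.123 0.075 0.102] roll units -0.016
```

View pics/k3.png

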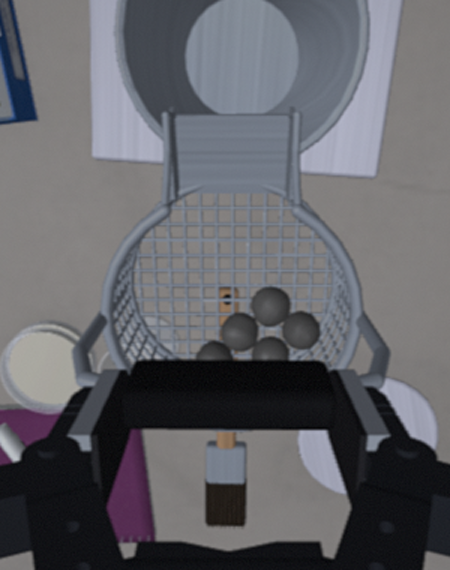

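View pics/k4.png

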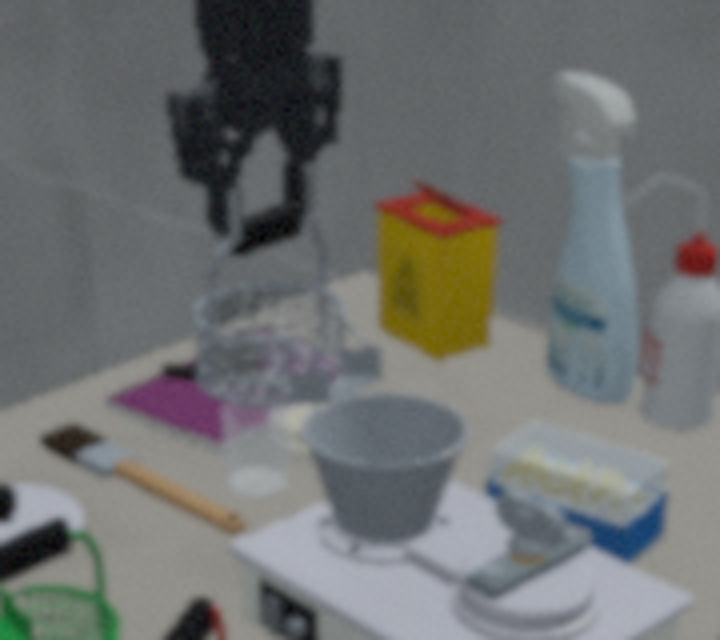

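Call:
play_rows([
  {"hand": 0,"tx": 0,"ty": 0.08,"tz": 0.07,"roll": 0},
  {"hand": 0,"tx": 0,"ty": 0,"tz": 0.04,"roll": 0},
  {"hand": 0,"tx": 0,"ty": 0,"tz": 0,"roll": 0},
])

```text
time: 29.62
tool_pos: [0.5747, 0.1368, 0.2562]
tool_rot: [[-0.001, -1.0, 0.025], [-1.0, 0.001, 0.009], [-0.009, -0.025, -1.0]]
wrist_force: [-0.0, -0.3, -1.7]
gripper_width: 0.0592
```

```bash
python3 -c "
from h import *
go(.5755,.128,.2575,-90)
"
```

```text
t 29.62 p [0.5747 0.1368 0.2562] yaw(x) -90.06 zax [ 0.025  0.009 -1.   ] w 0.0592 F [-0.  -0.3 -1.7] M [-0.01  0.05  0.03] q [ 0.5   0.31  0.23  0.   -1.46 -0.5 ]
tool-frame shift units [ 0.147 -0.015 -0.023] roll units -0.006
```

Call:
play_rows([
  {"hand": 0,"tx": 0.15,"ty": 0,"tz": 0,"roll": 0},
  {"hand": 0,"tx": 0.15,"ty": 0,"tz": 0,"roll": 0},
  {"hand": 0,"tx": 0.1,"ty": 0,"tz": 0,"roll": 0},
])

```text
time: 30.0
tool_pos: [0.5746, 0.121, 0.2624]
tool_rot: [[0.004, -0.999, 0.033], [-1.0, -0.003, 0.027], [-0.027, -0.033, -0.999]]
wrist_force: [-1.1, 5.6, 0.3]
gripper_width: 0.06
```

```bash
python3 -c "
from h import *
go(.5755,.115,.2575,-90)
f=arm.grab_frame('wrist'); crop(f,'pics/k5.png',130,20,430,400,1.5)
f=arm.grab_frame('scene'); crop(f,'pics/k6.png',200,70,380,230,4)
"
```

```text
t 30.0 p [0.5746 0.121  0.2624] yaw(x) -89.79 zax [ 0.033  0.027 -0.999] w 0.06 F [-1.1  5.6  0.3] M [1.83 0.43 0.03] q [ 0.47  0.3   0.23 -0.01 -1.46 -0.46]
tool-frame shift units [ 0.102 -0.011  0.079] roll units 0.021
```

View pics/k5.png

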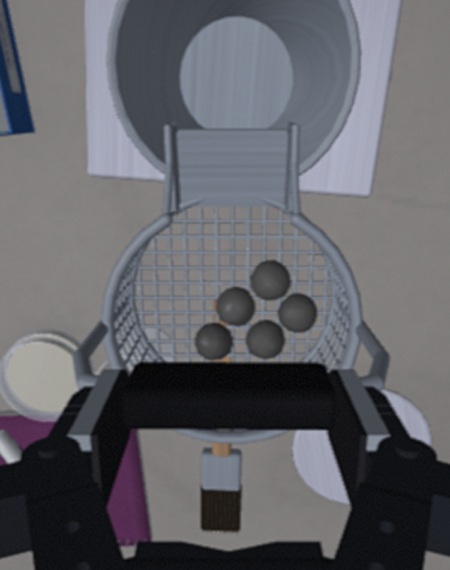

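View pics/k6.png

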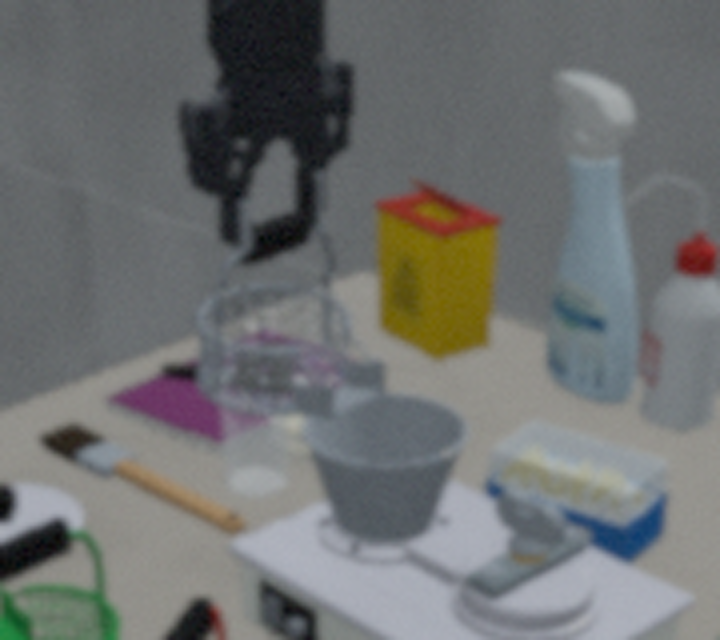

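Call:
play_rows([
  {"hand": 0,"tx": 0.12,"ty": 0,"tz": 0,"roll": 0},
  {"hand": 0,"tx": 0.12,"ty": 0,"tz": 0,"roll": 0},
  {"hand": 0,"tx": 0.12,"ty": 0,"tz": 0,"roll": 0},
], grip_force=40)

```text
time: 30.48
tool_pos: [0.5743, 0.1062, 0.267]
tool_rot: [[0.007, -0.999, 0.039], [-0.999, -0.005, 0.042], [-0.042, -0.039, -0.998]]
wrist_force: [-5.0, 8.7, 10.6]
gripper_width: 0.0595
```

```bash
python3 -c "
from h import *
go(.5755,.098,.2676,-90)
f=arm.grab_frame('wrist'); crop(f,'pics/k7.png',130,20,430,400,1.5)
f=arm.grab_frame('scene'); crop(f,'pics/k8.png',200,70,380,230,4)
"
```

```text
t 30.48 p [0.5743 0.1062 0.267 ] yaw(x) -89.61 zax [ 0.039  0.042 -0.998] w 0.0595 F [-5.   8.7 10.6] M [3.85 2.31 0.03] q [ 0.44  0.29  0.23 -0.02 -1.46 -0.43]
tool-frame shift units [ 0.136 -0.02  -0.016] roll units 0.039
```

View pics/k7.png

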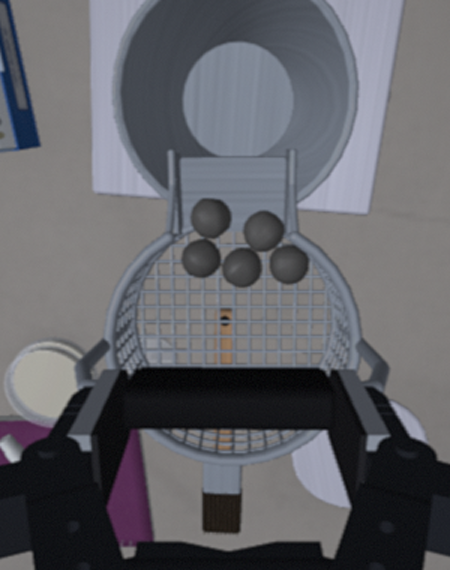

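View pics/k8.png

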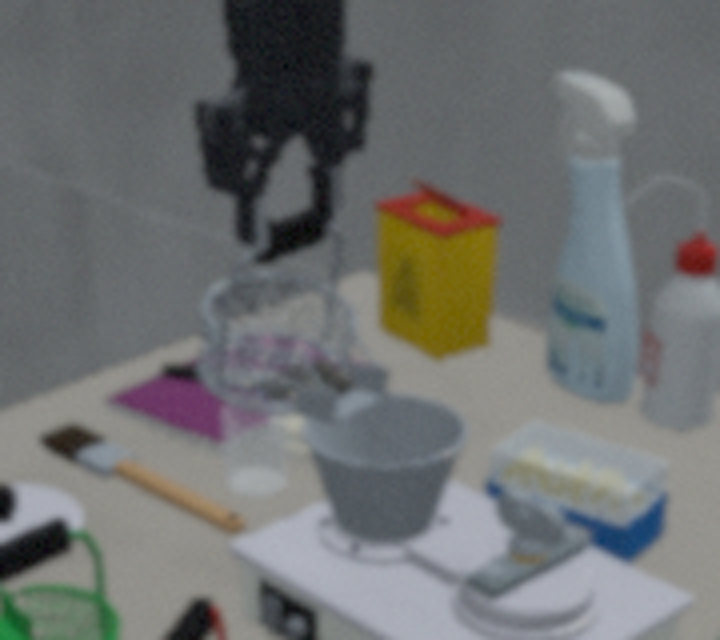

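Call:
play_rows([
  {"hand": 0,"tx": 0.1,"ty": 0,"tz": -0.05,"roll": 0},
  {"hand": 0,"tx": 0.12,"ty": 0,"tz": -0.03,"roll": 0},
  {"hand": 0,"tx": 0.12,"ty": 0,"tz": -0.01,"roll": 0},
])

```text
time: 30.95
tool_pos: [0.574, 0.0889, 0.2716]
tool_rot: [[0.009, -0.999, 0.039], [-0.999, -0.007, 0.049], [-0.048, -0.04, -0.998]]
wrist_force: [-1.1, 5.8, 2.7]
gripper_width: 0.0594
```

```bash
python3 -c "
from h import *
go(.5755,.067,.2696,-90)
f=arm.grab_frame('wrist'); crop(f,'pics/k9.png',130,20,430,400,1.5)
"
```

```text
t 30.95 p [0.574  0.0889 0.2716] yaw(x) -89.49 zax [ 0.039  0.049 -0.998] w 0.0594 F [-1.1  5.8  2.7] M [2.31 0.64 0.09] q [ 0.4   0.28  0.23 -0.03 -1.47 -0.39]
tool-frame shift units [ 0.367 -0.021  0.016] roll units 0.051
```

View pics/k9.png

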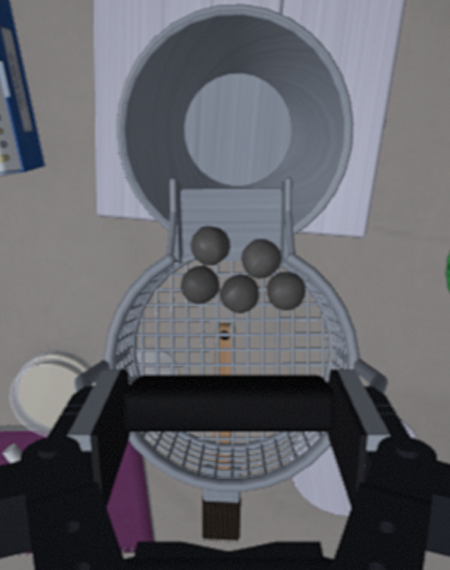

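Call:
play_rows([
  {"hand": 0,"tx": 0.13,"ty": -0.01,"tz": 0,"roll": 0},
  {"hand": 0,"tx": 0.13,"ty": 0,"tz": 0.01,"roll": 0},
  {"hand": 0,"tx": 0.13,"ty": 0,"tz": 0.02,"roll": 0},
])

```text
time: 31.38
tool_pos: [0.5753, 0.0674, 0.2724]
tool_rot: [[0.011, -0.999, 0.044], [-0.999, -0.009, 0.054], [-0.053, -0.044, -0.998]]
wrist_force: [-4.7, 5.9, 10.7]
gripper_width: 0.0594
```

```bash
python3 -c "
from h import *
go(.5755,.036,.2634,-90)
f=arm.grab_frame('wrist'); crop(f,'pics/l1.png',130,20,430,400,1.5)
"
```

```text
t 31.38 p [0.5753 0.0674 0.2724] yaw(x) -89.37 zax [ 0.044  0.054 -0.998] w 0.0594 F [-4.7  5.9 10.7] M [2.96 2.32 0.17] q [ 0.36  0.27  0.23 -0.03 -1.46 -0.35]
tool-frame shift units [0.531 0.008 0.122] roll units 0.063
```

View pics/l1.png

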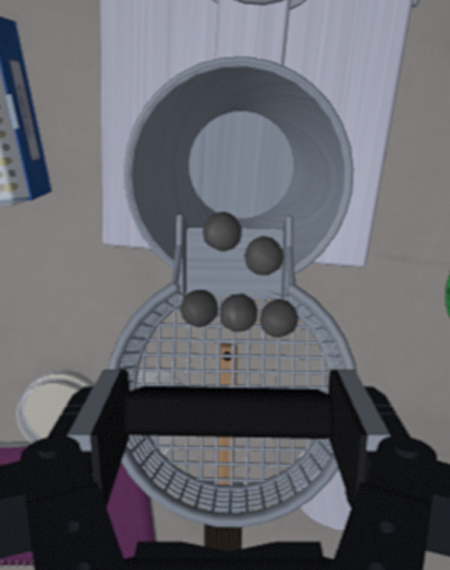

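Call:
play_rows([
  {"hand": 0,"tx": 0.12,"ty": 0,"tz": -0.02,"roll": 0},
  {"hand": 0,"tx": 0.12,"ty": 0,"tz": 0,"roll": 0},
  {"hand": 0,"tx": 0.12,"ty": 0,"tz": 0.02,"roll": 0},
])

```text
time: 31.8
tool_pos: [0.5754, 0.0432, 0.2707]
tool_rot: [[0.01, -0.999, 0.043], [-0.999, -0.008, 0.051], [-0.05, -0.043, -0.998]]
wrist_force: [-0.0, 0.1, -2.4]
gripper_width: 0.0592
```

```bash
python3 -c "
from h import *
go(.5755,.036,.2634,-90)
f=arm.grab_frame('wrist'); crop(f,'pics/l2.png',130,20,430,400,1.5)
"
```

```text
t 31.8 p [0.5754 0.0432 0.2707] yaw(x) -89.4 zax [ 0.043  0.051 -0.998] w 0.0592 F [-0.   0.1 -2.4] M [-0.23  0.15  0.04] q [ 0.32  0.27  0.22 -0.03 -1.46 -0.31]
tool-frame shift units [0.126 0.004 0.115] roll units 0.06
```

View pics/l2.png

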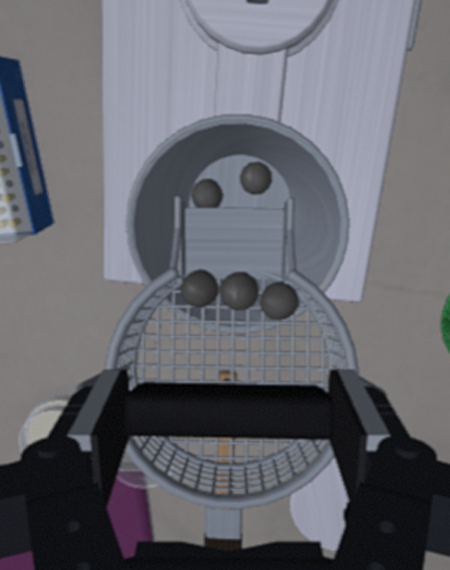

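Call:
play_rows([
  {"hand": 0,"tx": 0,"ty": 0,"tz": -0.2,"roll": 0},
  {"hand": 0,"tx": -0.2,"ty": 0,"tz": -0.1,"roll": 0},
  {"hand": 0,"tx": -0.35,"ty": 0,"tz": 0,"roll": 0},
  {"hand": 0,"tx": -0.2,"ty": 0,"tz": 0,"roll": 0},
  {"hand": 0,"tx": 0,"ty": 0,"tz": 0,"roll": 0},
], grip_force=30)

```text
time: 32.48
tool_pos: [0.5743, 0.0889, 0.2926]
tool_rot: [[0.009, -0.999, 0.043], [-0.999, -0.007, 0.05], [-0.049, -0.043, -0.998]]
wrist_force: [0.6, 0.7, -1.1]
gripper_width: 0.0594
```

```bash
python3 -c "
from h import *
go(.5755,.083,.267,-90)
f=arm.grab_frame('wrist'); crop(f,'pics/l3.png',130,20,430,400,1.5)
f=arm.grab_frame('scene'); crop(f,'pics/l4.png',200,70,380,230,4)
"
```

```text
t 32.48 p [0.5743 0.0889 0.2926] yaw(x) -89.46 zax [ 0.043  0.05  -0.998] w 0.0594 F [ 0.6  0.7 -1.1] M [-0.26  0.24 -0.04] q [ 0.4   0.27  0.28 -0.03 -1.51 -0.39]
tool-frame shift units [ 0.12  -0.001  0.422] roll units 0.054
```

View pics/l3.png

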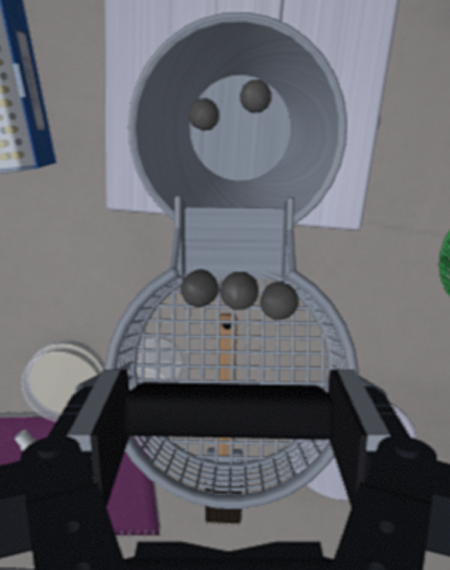

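View pics/l4.png

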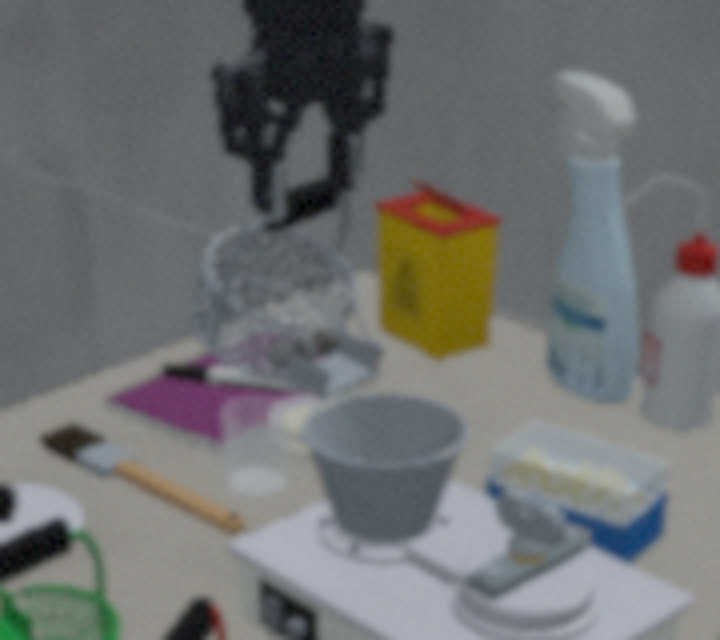

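Call:
play_rows([
  {"hand": 0,"tx": 0.02,"ty": 0,"tz": 0.25,"roll": 0},
  {"hand": 0,"tx": 0.02,"ty": 0,"tz": 0.15,"roll": 0},
  {"hand": 0,"tx": 0,"ty": 0,"tz": 0,"roll": 0},
])

```text
time: 32.95
tool_pos: [0.5762, 0.0861, 0.2728]
tool_rot: [[0.008, -0.999, 0.051], [-0.999, -0.006, 0.052], [-0.051, -0.051, -0.997]]
wrist_force: [0.7, 0.2, -1.2]
gripper_width: 0.0594
```

```bash
python3 -c "
from h import *
go(.5755,.067,.267,-90)
"
```

```text
t 32.95 p [0.5762 0.0861 0.2728] yaw(x) -89.53 zax [ 0.051  0.052 -0.997] w 0.0594 F [ 0.7  0.2 -1.2] M [-0.31 -0.01 -0.04] q [ 0.4   0.27  0.23 -0.03 -1.46 -0.39]
tool-frame shift units [0.323 0.019 0.079] roll units 0.047
```

Call:
play_rows([
  {"hand": 0,"tx": 0,"ty": 0.01,"tz": 0.1,"roll": 0},
  {"hand": 0,"tx": 0.1,"ty": 0,"tz": 0.04,"roll": 0},
  {"hand": 0,"tx": 0.1,"ty": 0,"tz": 0.02,"roll": 0},
])

```text
time: 33.33
tool_pos: [0.577, 0.0754, 0.2731]
tool_rot: [[0.01, -0.998, 0.066], [-0.998, -0.006, 0.058], [-0.057, -0.066, -0.996]]
wrist_force: [0.9, -0.0, -2.3]
gripper_width: 0.0594
```

```bash
python3 -c "
from h import *
go(.5755,.067,.267,-90)
f=arm.grab_frame('wrist'); crop(f,'pics/l5.png',130,20,430,400,1.5)
"
```

```text
t 33.33 p [0.577  0.0754 0.2731] yaw(x) -89.43 zax [ 0.066  0.058 -0.996] w 0.0594 F [ 0.9 -0.  -2.3] M [-0.16  0.13 -0.07] q [ 0.38  0.26  0.21 -0.03 -1.44 -0.37]
tool-frame shift units [0.146 0.032 0.092] roll units 0.057
```

View pics/l5.png

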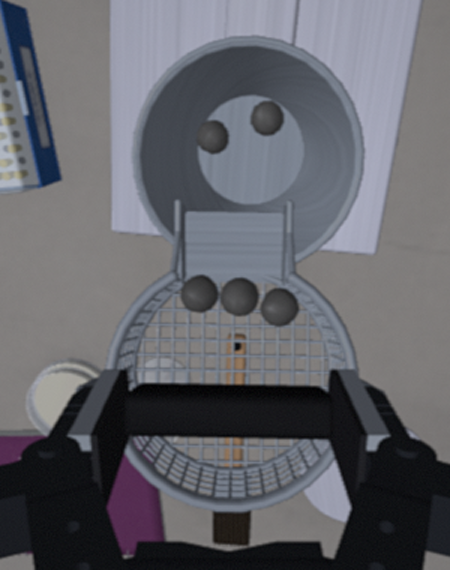

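Call:
play_rows([
  {"hand": 0,"tx": -0.06,"ty": 0.02,"tz": 0.1,"roll": 0},
  {"hand": 0,"tx": 0,"ty": 0,"tz": 0.06,"roll": 0},
  {"hand": 0,"tx": 0,"ty": 0,"tz": 0,"roll": 0},
])

```text
time: 33.75
tool_pos: [0.5761, 0.0775, 0.2726]
tool_rot: [[0.01, -0.997, 0.076], [-0.998, -0.006, 0.058], [-0.057, -0.076, -0.995]]
wrist_force: [-1.7, -0.5, 0.2]
gripper_width: 0.0591
```

```bash
python3 -c "
from h import *
go(.5755,.067,.267,-90)
"
```

```text
t 33.75 p [0.5761 0.0775 0.2726] yaw(x) -89.43 zax [ 0.076  0.058 -0.995] w 0.0591 F [-1.7 -0.5  0.2] M [0.09 0.82 0.09] q [ 0.39  0.25  0.19 -0.03 -1.42 -0.38]
tool-frame shift units [0.18  0.017 0.083] roll units 0.057
```

Call:
play_rows([
  {"hand": 0,"tx": 0.12,"ty": 0,"tz": 0.02,"roll": 0},
  {"hand": 0,"tx": 0.12,"ty": 0,"tz": 0.02,"roll": 0},
])

```text
time: 34.0
tool_pos: [0.5761, 0.0641, 0.2725]
tool_rot: [[0.011, -0.997, 0.079], [-0.998, -0.006, 0.061], [-0.06, -0.08, -0.995]]
wrist_force: [-6.0, 3.4, 13.6]
gripper_width: 0.0591
```

```bash
python3 -c "
from h import *
go(.5755,.067,.267,-90)
f=arm.grab_frame('wrist'); crop(f,'pics/l6.png',130,20,430,400,1.5)
"
```

```text
t 34.0 p [0.5761 0.0641 0.2725] yaw(x) -89.35 zax [ 0.079  0.061 -0.995] w 0.0591 F [-6.   3.4 13.6] M [2.03 2.82 0.26] q [ 0.36  0.25  0.19 -0.03 -1.42 -0.35]
tool-frame shift units [-0.043  0.018  0.094] roll units 0.065
```

View pics/l6.png

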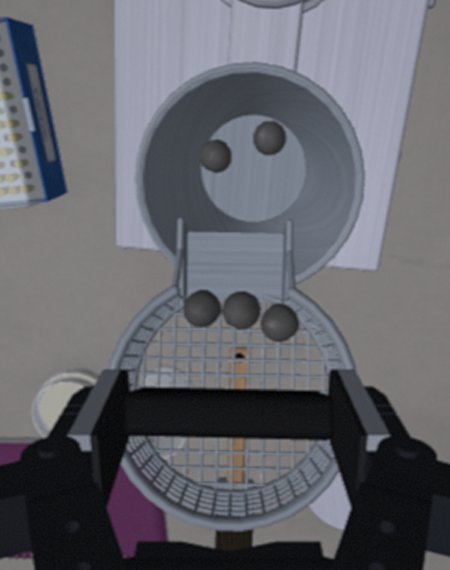

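Call:
play_rows([
  {"hand": 0,"tx": 0.1,"ty": 0,"tz": -0.01,"roll": 0},
  {"hand": 0,"tx": 0.1,"ty": 0,"tz": 0.02,"roll": 0},
])

```text
time: 34.3
tool_pos: [0.5761, 0.0519, 0.2701]
tool_rot: [[0.011, -0.997, 0.079], [-0.998, -0.006, 0.063], [-0.062, -0.079, -0.995]]
wrist_force: [-1.2, 0.7, -0.9]
gripper_width: 0.0592
```

```bash
python3 -c "
from h import *
go(.5755,.067,.267,-90)
f=arm.grab_frame('wrist'); crop(f,'pics/l7.png',130,20,430,400,1.5)
"
```

```text
t 34.3 p [0.5761 0.0519 0.2701] yaw(x) -89.38 zax [ 0.079  0.063 -0.995] w 0.0592 F [-1.2  0.7 -0.9] M [-0.24  0.31 -0.02] q [ 0.34  0.25  0.18 -0.03 -1.41 -0.33]
tool-frame shift units [-0.248  0.013  0.066] roll units 0.062
```

View pics/l7.png

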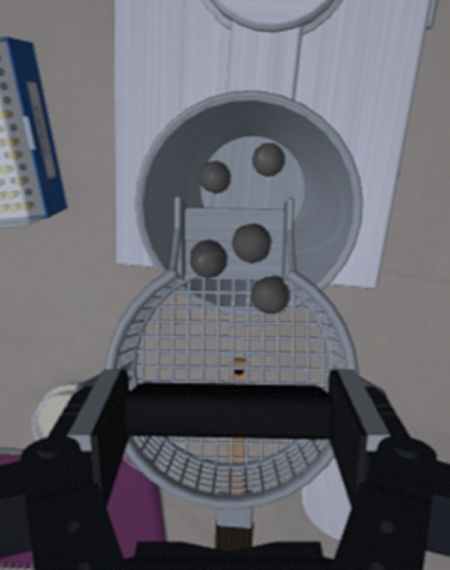

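Call:
play_rows([
  {"hand": 0,"tx": 0,"ty": 0,"tz": 0,"roll": 0},
  {"hand": 0,"tx": 0,"ty": 0,"tz": 0,"roll": 0},
  {"hand": 0,"tx": 0,"ty": 0,"tz": 0,"roll": 0},
  {"hand": 0,"tx": 0,"ty": 0,"tz": 0,"roll": 0},
])

```text
time: 34.85
tool_pos: [0.5763, 0.0505, 0.2694]
tool_rot: [[0.01, -0.997, 0.078], [-0.998, -0.005, 0.061], [-0.06, -0.078, -0.995]]
wrist_force: [-0.7, -0.2, 2.5]
gripper_width: 0.0589
```

```bash
python3 -c "
from h import *
st()
f=arm.grab_frame('wrist'); crop(f,'pics/l8.png',130,20,430,400,1.5)
"
```

```text
t 34.85 p [0.5763 0.0505 0.2694] yaw(x) -89.45 zax [ 0.078  0.061 -0.995] w 0.0589 F [-0.7 -0.2  2.5] M [-0.02  0.51  0.02] q [ 0.34  0.25  0.18 -0.03 -1.41 -0.33]
```

View pics/l8.png

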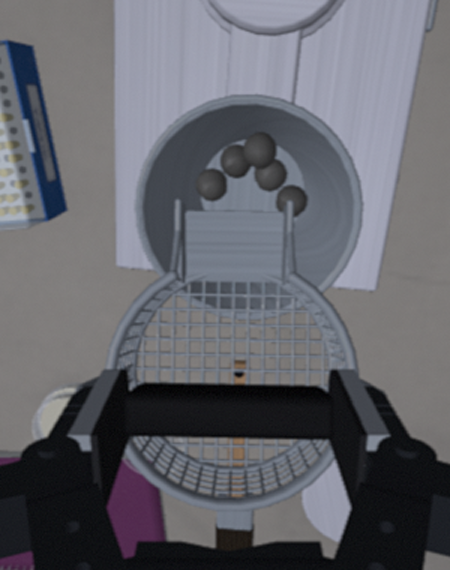

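Call:
play_rows([
  {"hand": 0,"tx": -0.1,"ty": 0,"tz": 0,"roll": 0},
  {"hand": 0,"tx": -0.12,"ty": 0,"tz": 0,"roll": 0},
  {"hand": 0,"tx": -0.12,"ty": 0,"tz": 0,"roll": 0},
  {"hand": 0,"tx": -0.12,"ty": 0,"tz": 0.01,"roll": 0},
])

```text
time: 35.4
tool_pos: [0.5762, 0.0771, 0.271]
tool_rot: [[0.009, -0.997, 0.078], [-0.998, -0.004, 0.055], [-0.055, -0.078, -0.995]]
wrist_force: [-0.8, -4.3, 3.9]
gripper_width: 0.0592
```

```bash
python3 -c "
from h import *
st()
f=arm.grab_frame('wrist'); crop(f,'pics/m1.png',130,20,430,400,1.5)
"
```

```text
t 35.4 p [0.5762 0.0771 0.271 ] yaw(x) -89.5 zax [ 0.078  0.055 -0.995] w 0.0592 F [-0.8 -4.3  3.9] M [-2.02  0.47 -0.04] q [ 0.39  0.25  0.19 -0.02 -1.41 -0.38]
```

View pics/m1.png

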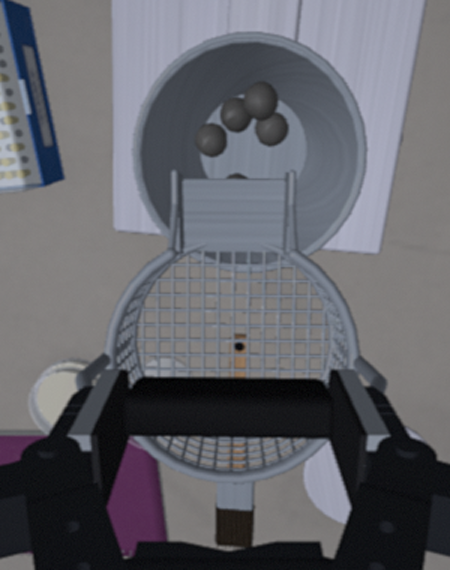

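Levelling works against the inner rim. Continue.

Call:
play_rows([
  {"hand": 0,"tx": -0.12,"ty": 0,"tz": 0.01,"roll": 0},
  {"hand": 0,"tx": -0.12,"ty": 0,"tz": 0.03,"roll": 0},
  {"hand": 0,"tx": -0.12,"ty": 0,"tz": 0.04,"roll": 0},
  {"hand": 0,"tx": -0.1,"ty": 0,"tz": 0.04,"roll": 0},
])

```text
time: 35.95
tool_pos: [0.5769, 0.1071, 0.2669]
tool_rot: [[0.009, -0.997, 0.081], [-0.998, -0.005, 0.055], [-0.055, -0.081, -0.995]]
wrist_force: [-0.4, -2.6, 5.5]
gripper_width: 0.0594
```

```bash
python3 -c "
from h import *
st()
f=arm.grab_frame('wrist'); crop(f,'pics/m2.png',130,20,430,400,1.5)
f=arm.grab_frame('scene'); crop(f,'pics/m3.png',200,70,380,230,4)
"
```

```text
t 35.95 p [0.5769 0.1071 0.2669] yaw(x) -89.46 zax [ 0.081  0.055 -0.995] w 0.0594 F [-0.4 -2.6  5.5] M [-1.72  0.78 -0.09] q [ 0.44  0.26  0.19 -0.02 -1.4  -0.43]
```

View pics/m2.png

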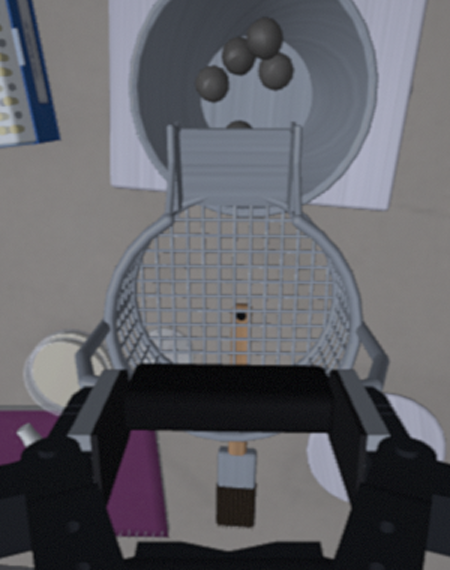

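View pics/m3.png

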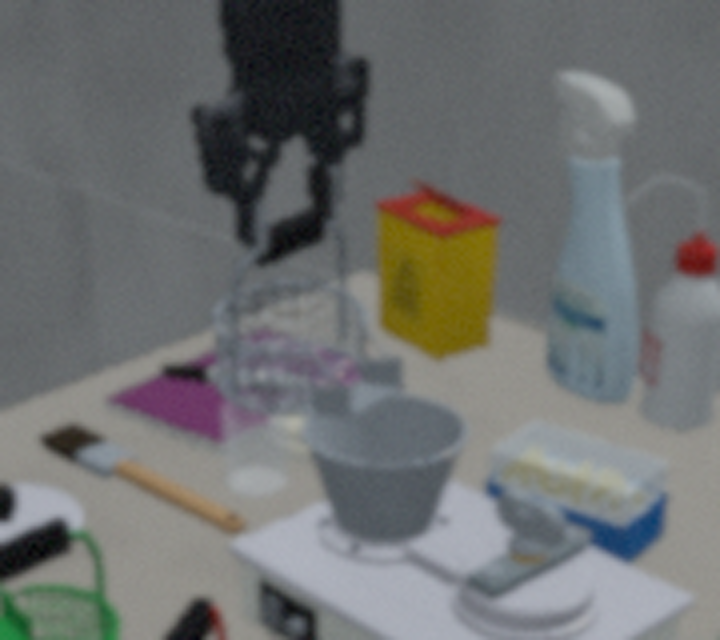

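Call:
play_rows([
  {"hand": 0,"tx": 0,"ty": 0,"tz": -0.3,"roll": 0},
  {"hand": 0,"tx": 0,"ty": 0,"tz": -0.5,"roll": 0},
  {"hand": 0,"tx": 0.3,"ty": 0.05,"tz": 0,"roll": 0},
  {"hand": 0,"tx": 0.6,"ty": 0.12,"tz": 0,"roll": 0},
  {"hand": 0,"tx": 0.75,"ty": 0.16,"tz": 0,"roll": 0},
  {"hand": 0,"tx": 0.75,"ty": 0.16,"tz": 0,"roll": 0},
  {"hand": 0,"tx": 0.75,"ty": 0.16,"tz": 0,"roll": 0},
  {"hand": 0,"tx": 0.75,"ty": 0.16,"tz": 0,"roll": 0},
  {"hand": 0,"tx": 0.75,"ty": 0.16,"tz": 0,"roll": 0},
  {"hand": 0,"tx": 0.75,"ty": 0.16,"tz": 0,"roll": 0},
  {"hand": 0,"tx": 0.75,"ty": 0.16,"tz": 0,"roll": 0},
  {"hand": 0,"tx": 0.5,"ty": 0.1,"tz": 0,"roll": 0},
], grip_force=70)

```text
time: 37.55
tool_pos: [0.4878, -0.2886, 0.2566]
tool_rot: [[0.016, -0.998, 0.055], [-0.996, -0.011, 0.09], [-0.089, -0.056, -0.994]]
wrist_force: [0.7, 0.5, -1.9]
gripper_width: 0.0595
```

```bash
python3 -c "
from h import *
go(.481,-.344,.30,-161)
f=arm.grab_frame('wrist'); crop(f,'pics/m4.png',130,20,430,400,1.5)
"
```

```text
t 37.55 p [ 0.4878 -0.2886  0.2566] yaw(x) -89.09 zax [ 0.055  0.09  -0.994] w 0.0595 F [ 0.7  0.5 -1.9] M [-0.28  0.16 -0.03] q [-0.33  0.29  0.23 -0.1  -1.49  0.35]
tool-frame shift units [ 0.853  0.083 -0.808] roll units 7.191
```

View pics/m4.png

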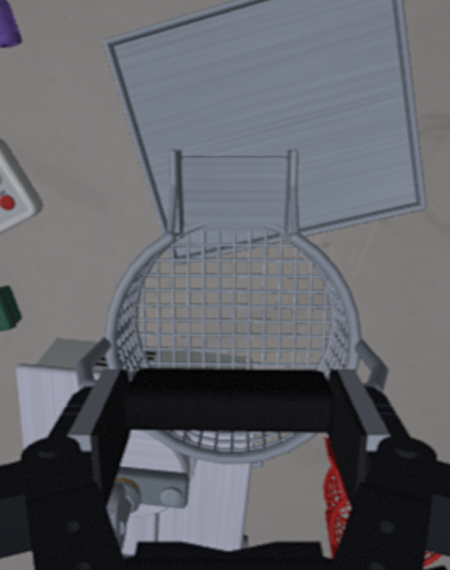

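Call:
play_rows([
  {"hand": 0,"tx": 0.3,"ty": 0.03,"tz": -0.3,"roll": 0},
  {"hand": 0,"tx": 0.4,"ty": 0.05,"tz": -0.3,"roll": 0},
  {"hand": 0,"tx": 0.1,"ty": 0,"tz": 0,"roll": 0.6},
  {"hand": 0,"tx": 0,"ty": 0,"tz": 0,"roll": 0.8},
  {"hand": 0,"tx": 0,"ty": 0,"tz": 0,"roll": 0.8},
  {"hand": 0,"tx": 0,"ty": 0,"tz": 0,"roll": 0.8},
  {"hand": 0,"tx": 0,"ty": 0,"tz": 0,"roll": 0.8},
  {"hand": 0,"tx": 0,"ty": 0,"tz": 0,"roll": 0.8},
  {"hand": 0,"tx": 0,"ty": 0,"tz": 0,"roll": 0.8},
  {"hand": 0,"tx": 0,"ty": 0,"tz": 0,"roll": 0.8},
  {"hand": 0,"tx": 0,"ty": 0,"tz": 0,"roll": 0.7},
  {"hand": 0,"tx": 0,"ty": 0,"tz": 0,"roll": 0.4},
])

```text
time: 39.1
tool_pos: [0.4819, -0.3312, 0.2626]
tool_rot: [[-0.965, -0.261, 0.041], [-0.254, 0.959, 0.13], [-0.073, 0.115, -0.991]]
wrist_force: [0.4, 0.4, -1.3]
gripper_width: 0.0592
```

```bash
python3 -c "
from h import *
go(.481,-.344,.16,-161)
f=arm.grab_frame('wrist'); crop(f,'pics/m5.png',100,0,460,400,1.4)
f=arm.grab_frame('scene'); crop(f,'pics/m6.png',300,140,480,350,3)
"
```

```text
t 39.1 p [ 0.4819 -0.3312  0.2626] yaw(x) -165.26 zax [ 0.041  0.13  -0.991] w 0.0592 F [ 0.4  0.4 -1.3] M [-0.48  0.13  0.02] q [-0.42  0.35  0.35 -0.14 -1.58 -0.89]
tool-frame shift units [ 0.193 -0.396  1.667] roll units -0.426
```

View pics/m5.png

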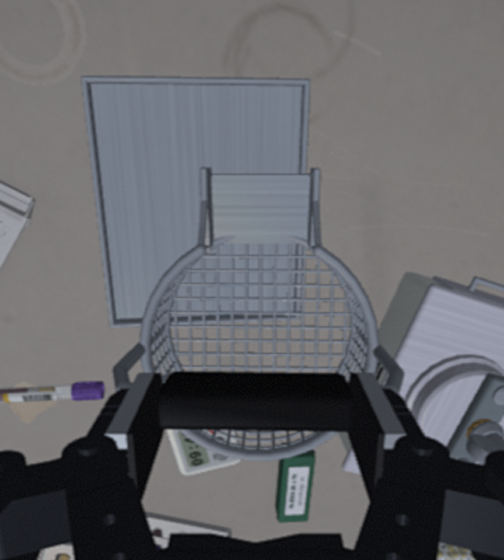

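View pics/m6.png

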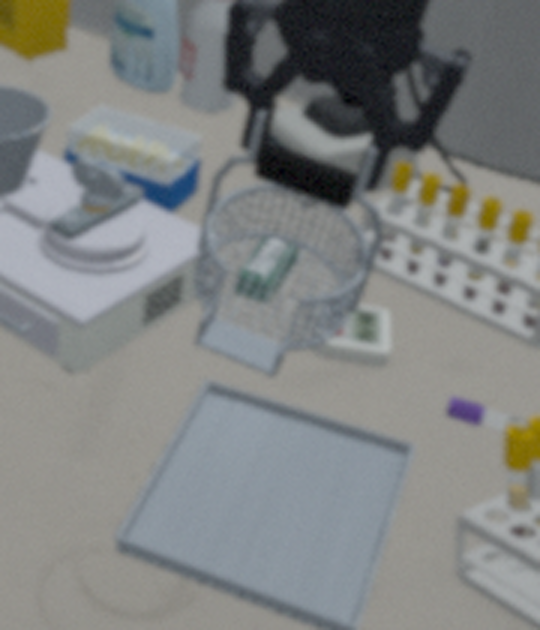

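Call:
play_rows([
  {"hand": 0,"tx": 0.1,"ty": -0.25,"tz": 0,"roll": -0.3},
  {"hand": 0,"tx": 0.1,"ty": -0.25,"tz": 0.3,"roll": -0.2},
  {"hand": 0,"tx": 0,"ty": 0,"tz": 0.5,"roll": 0},
  {"hand": 0,"tx": 0,"ty": 0,"tz": 0.5,"roll": 0},
  {"hand": 0,"tx": 0,"ty": 0,"tz": 0.3,"roll": 0},
  {"hand": 0,"tx": 0,"ty": 0,"tz": 0,"roll": 0},
])

```text
time: 39.95
tool_pos: [0.4832, -0.3471, 0.1547]
tool_rot: [[-0.933, -0.358, 0.04], [-0.35, 0.926, 0.139], [-0.087, 0.116, -0.99]]
wrist_force: [0.1, -0.0, -1.2]
gripper_width: 0.0593
```

```bash
python3 -c "
from h import *
go(.479,-.352,.14,-161)
f=arm.grab_frame('wrist'); crop(f,'pics/n1.png',100,0,460,400,1.4)
f=arm.grab_frame('scene'); crop(f,'pics/n2.png',300,180,480,370,3)
"
```

```text
t 39.95 p [ 0.4832 -0.3471  0.1547] yaw(x) -159.43 zax [ 0.04   0.139 -0.99 ] w 0.0593 F [ 0.1 -0.  -1.2] M [-0.5   0.18 -0.01] q [-0.45  0.42  0.17 -0.15 -1.35 -0.72]
tool-frame shift units [ 0.115 -0.079  0.228] roll units 0.157
```

View pics/n1.png

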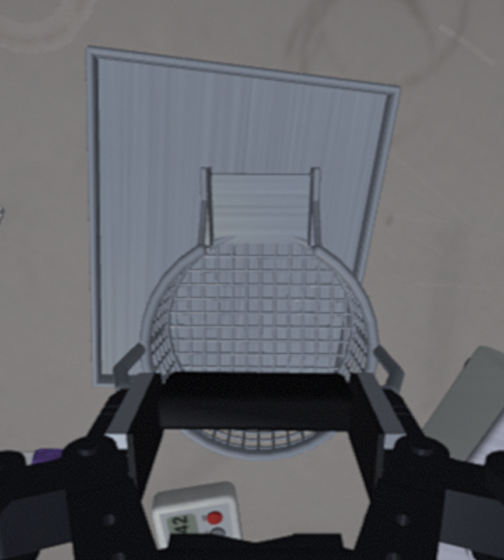

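View pics/n2.png

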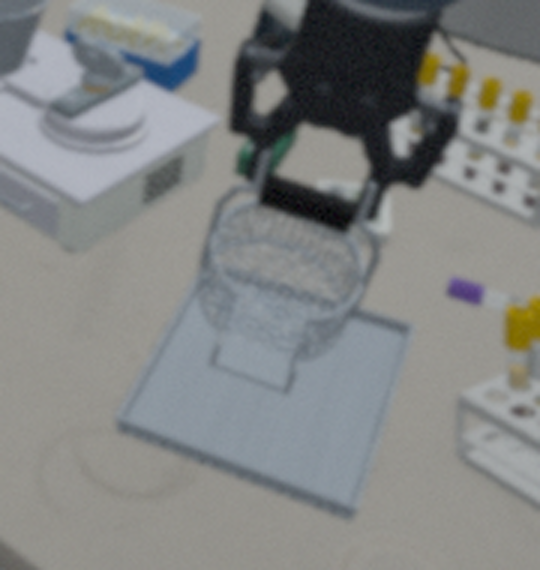

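Call:
play_rows([
  {"hand": 0,"tx": 0.1,"ty": -0.13,"tz": 0.2,"roll": 0},
  {"hand": 0,"tx": 0,"ty": 0,"tz": 0.2,"roll": 0},
  {"hand": 0,"tx": 0,"ty": 0,"tz": 0.1,"roll": 0},
  {"hand": 0,"tx": 0,"ty": 0,"tz": 0,"roll": 0},
], grip_force=40)

```text
time: 40.55
tool_pos: [0.4836, -0.3547, 0.1258]
tool_rot: [[-0.932, -0.359, 0.047], [-0.35, 0.927, 0.134], [-0.092, 0.109, -0.99]]
wrist_force: [-0.2, -0.1, -0.6]
gripper_width: 0.0597
```

```bash
python3 -c "
from h import *
go(.479,-.352,.12,-161)
f=arm.grab_frame('wrist'); crop(f,'pics/n3.png',100,0,460,400,1.4)
"
```

```text
t 40.55 p [ 0.4836 -0.3547  0.1258] yaw(x) -159.41 zax [ 0.047  0.134 -0.99 ] w 0.0597 F [-0.2 -0.1 -0.6] M [-0.29  0.19 -0.  ] q [-0.46  0.44  0.13 -0.15 -1.28 -0.7 ]
tool-frame shift units [0.064 0.059 0.098] roll units 0.159
```

View pics/n3.png

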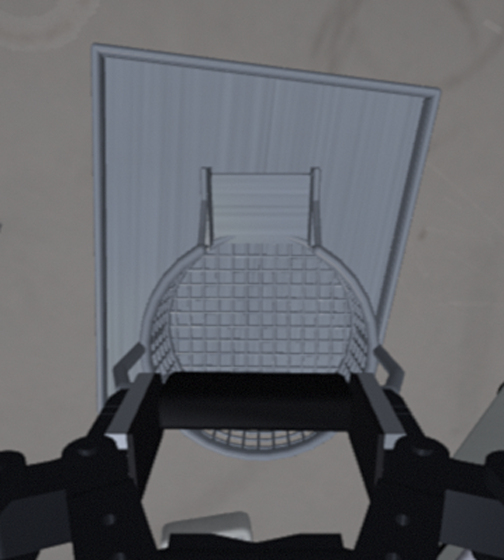

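Call:
play_rows([
  {"hand": 0,"tx": 0.05,"ty": 0.02,"tz": 0.08,"roll": 0},
  {"hand": 0,"tx": 0,"ty": 0,"tz": 0.08,"roll": 0},
  {"hand": 0,"tx": 0,"ty": 0,"tz": 0.08,"roll": 0},
])

```text
time: 40.98
tool_pos: [0.4872, -0.3523, 0.1243]
tool_rot: [[-0.929, -0.364, 0.065], [-0.354, 0.926, 0.129], [-0.107, 0.096, -0.99]]
wrist_force: [-2.6, 7.4, 18.1]
gripper_width: 0.0595
```

```bash
python3 -c "
from h import *
go(.479,-.352,.1146,-161)
"
```

```text
t 40.98 p [ 0.4872 -0.3523  0.1243] yaw(x) -159.16 zax [ 0.065  0.129 -0.99 ] w 0.0595 F [-2.6  7.4 18.1] M [3.69 0.88 0.03] q [-0.46  0.43  0.12 -0.15 -1.26 -0.7 ]
tool-frame shift units [0.142 0.039 0.151] roll units 0.184
```

Call:
play_rows([
  {"hand": 0,"tx": 0,"ty": 0,"tz": 0.05,"roll": 0},
  {"hand": 0,"tx": 0,"ty": 0,"tz": 0.05,"roll": 0},
])

```text
time: 41.22
tool_pos: [0.4886, -0.3509, 0.124]
tool_rot: [[-0.928, -0.366, 0.07], [-0.356, 0.926, 0.127], [-0.111, 0.092, -0.989]]
wrist_force: [-1.3, 3.5, 10.4]
gripper_width: 0.0594
```

```bash
python3 -c "
from h import *
go(.479,-.352,.1146,-161)
f=arm.grab_frame('wrist'); crop(f,'pics/n4.png',100,0,460,400,1.4)
f=arm.grab_frame('scene'); crop(f,'pics/n5.png',320,220,460,370,4)
"
```

```text
t 41.23 p [ 0.4886 -0.3509  0.124 ] yaw(x) -159.03 zax [ 0.07   0.127 -0.989] w 0.0594 F [-1.3  3.5 10.4] M [1.48 1.12 0.09] q [-0.45  0.43  0.11 -0.15 -1.25 -0.7 ]
tool-frame shift units [0.172 0.026 0.142] roll units 0.197
```

View pics/n4.png

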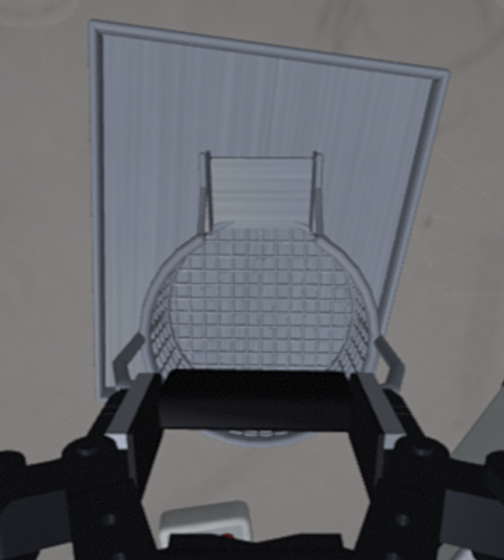

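View pics/n5.png

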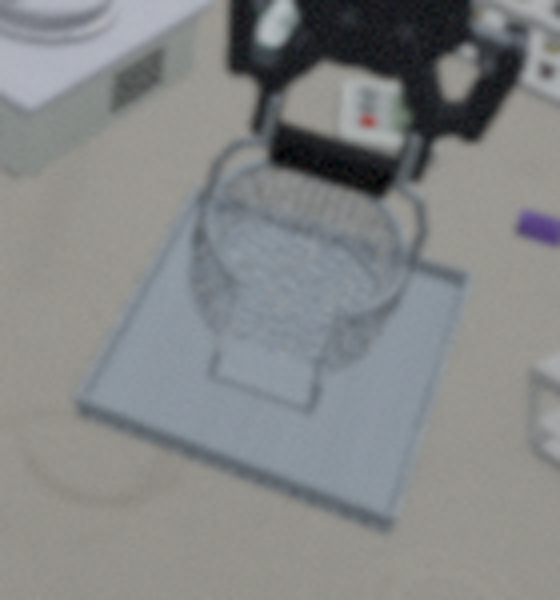

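Call:
play_rows([
  {"hand": 0,"tx": 0,"ty": 0,"tz": -0.2,"roll": 0},
  {"hand": 0,"tx": 0.2,"ty": -0.03,"tz": -0.02,"roll": 0},
  {"hand": 0,"tx": 0.17,"ty": -0.02,"tz": -0.02,"roll": 0},
  {"hand": 0,"tx": 0,"ty": 0,"tz": 0,"roll": 0},
])

```text
time: 41.82
tool_pos: [0.4662, -0.3644, 0.1362]
tool_rot: [[-0.928, -0.366, 0.071], [-0.356, 0.926, 0.126], [-0.111, 0.092, -0.99]]
wrist_force: [0.9, -0.2, -0.9]
gripper_width: 0.0597
```

```bash
python3 -c "
from h import *
go(.479,-.352,.1146,-161)
f=arm.grab_frame('wrist'); crop(f,'pics/n6.png',100,0,460,400,1.4)
f=arm.grab_frame('scene'); crop(f,'pics/n7.png',320,220,460,370,4)
"
```

```text
t 41.83 p [ 0.4662 -0.3644  0.1362] yaw(x) -159.04 zax [ 0.071  0.126 -0.99 ] w 0.0597 F [ 0.9 -0.2 -0.9] M [-0.42  0.26  0.01] q [-0.49  0.41  0.11 -0.15 -1.27 -0.66]
tool-frame shift units [-0.231  0.08   0.397] roll units 0.196
```

View pics/n7.png

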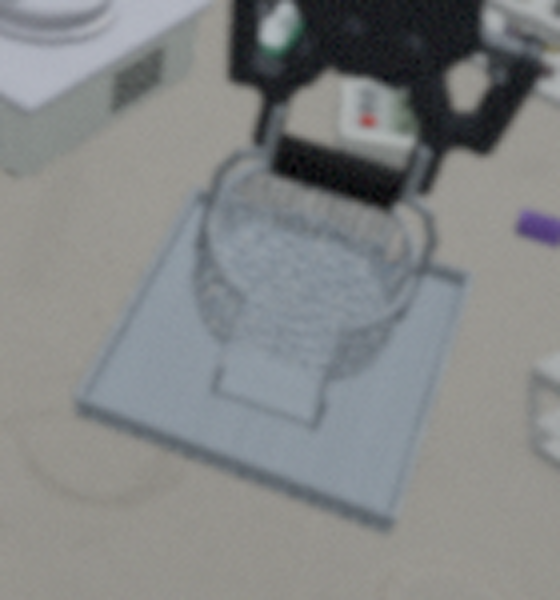

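Call:
play_rows([
  {"hand": 0,"tx": 0,"ty": 0,"tz": 0.1,"roll": 0},
  {"hand": 0,"tx": 0,"ty": 0,"tz": 0.1,"roll": 0},
  {"hand": 0,"tx": 0,"ty": 0,"tz": 0.08,"roll": 0},
  {"hand": 0,"tx": 0,"ty": 0,"tz": 0.06,"roll": 0},
])

```text
time: 42.42
tool_pos: [0.4734, -0.3598, 0.1242]
tool_rot: [[-0.925, -0.37, 0.083], [-0.359, 0.925, 0.124], [-0.122, 0.085, -0.989]]
wrist_force: [-2.7, 6.7, 15.3]
gripper_width: 0.0597
```

```bash
python3 -c "
from h import *
st()
f=arm.grab_frame('scene'); crop(f,'pics/n8.png',320,220,460,370,4)
"
```

```text
t 42.42 p [ 0.4734 -0.3598  0.1242] yaw(x) -158.78 zax [ 0.083  0.124 -0.989] w 0.0597 F [-2.7  6.7 15.3] M [2.9  1.1  0.11] q [-0.48  0.41  0.09 -0.16 -1.23 -0.66]
```

View pics/n8.png

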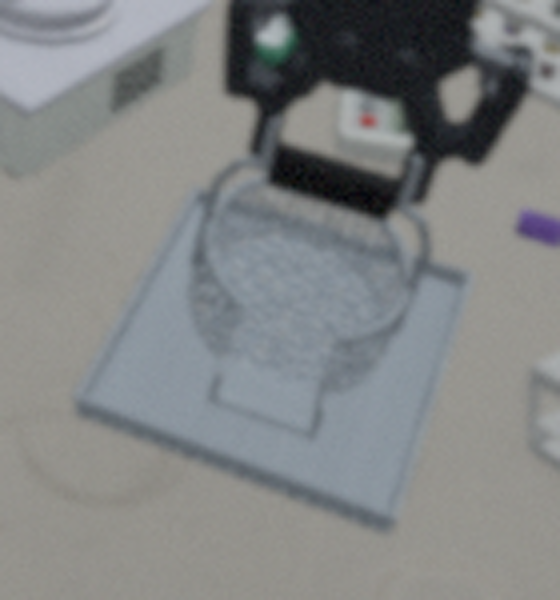

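Call:
play_rows([
  {"hand": -0.35,"tx": 0,"ty": 0,"tz": 0,"roll": 0},
  {"hand": -0.5,"tx": 0,"ty": 0,"tz": 0,"roll": 0},
  {"hand": -0.6,"tx": 0,"ty": 0,"tz": 0,"roll": 0},
  {"hand": -0.7,"tx": 0,"ty": 0,"tz": 0,"roll": 0},
])

```text
time: 42.98
tool_pos: [0.4741, -0.3592, 0.124]
tool_rot: [[-0.925, -0.372, 0.083], [-0.361, 0.924, 0.123], [-0.123, 0.084, -0.989]]
wrist_force: [0.3, 0.7, 0.1]
gripper_width: 0.0727
```

```bash
python3 -c "
from h import *
st()
f=arm.grab_frame('scene'); crop(f,'pics/n9.png',320,220,460,370,4)
f=arm.grab_frame('wrist'); crop(f,'pics/n10.png',100,0,460,400,1.4)
"
```

```text
t 42.98 p [ 0.4741 -0.3592  0.124 ] yaw(x) -158.69 zax [ 0.083  0.123 -0.989] w 0.0727 F [0.3 0.7 0.1] M [-0.33  0.22  0.01] q [-0.48  0.41  0.09 -0.16 -1.23 -0.66]
```

View pics/n9.png

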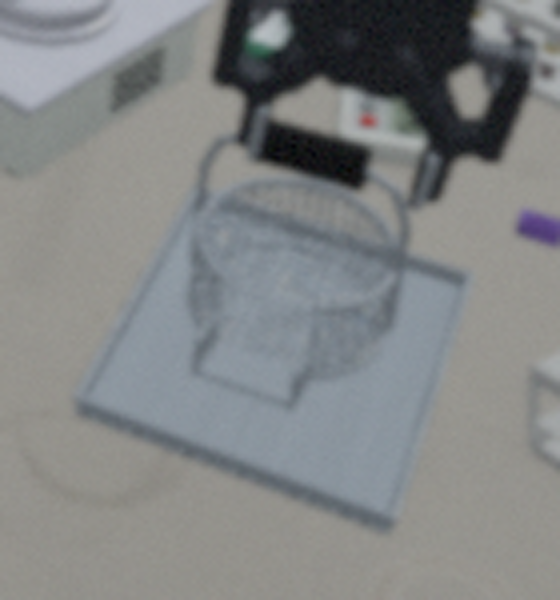

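View pics/n10.png

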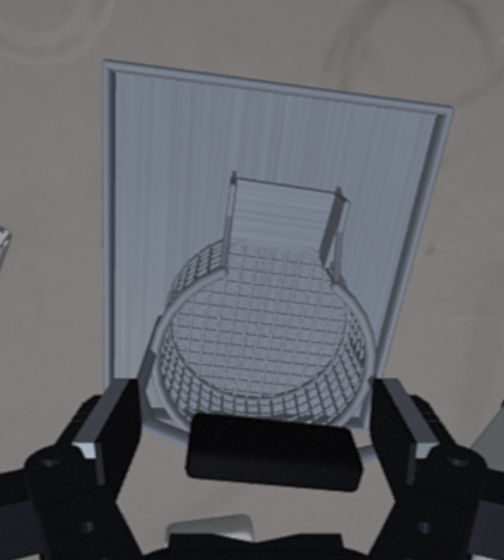

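Call:
play_rows([
  {"hand": -0.85,"tx": 0,"ty": 0,"tz": 0,"roll": 0},
  {"hand": -0.85,"tx": 0,"ty": 0,"tz": -0.2,"roll": 0},
  {"hand": -0.85,"tx": 0,"ty": 0,"tz": -0.4,"roll": 0},
  {"hand": -0.85,"tx": 0,"ty": 0,"tz": -0.7,"roll": 0},
  {"hand": -0.85,"tx": 0,"ty": 0,"tz": -0.8,"roll": 0},
  {"hand": -0.85,"tx": 0,"ty": 0,"tz": -0.5,"roll": 0},
])

```text
time: 43.82
tool_pos: [0.4594, -0.379, 0.2837]
tool_rot: [[-0.925, -0.371, 0.079], [-0.361, 0.924, 0.124], [-0.12, 0.086, -0.989]]
wrist_force: [0.1, 0.2, -0.3]
gripper_width: 0.0791
```

```bash
python3 -c "
from h import *
st()
f=arm.grab_frame('scene'); crop(f,'pics/o1.png',320,220,460,370,4)
f=arm.grab_frame('wrist'); cv2.imwrite('pics/o2.png',f['color'][:,:,::-1])
f=arm.grab_frame('top'); crop(f,'pics/o3.png',350,170,450,280,5)
"
```

```text
t 43.83 p [ 0.4594 -0.379   0.2837] yaw(x) -158.71 zax [ 0.079  0.124 -0.989] w 0.0791 F [ 0.1  0.2 -0.3] M [-0.44  0.16  0.  ] q [-0.52  0.36  0.41 -0.15 -1.62 -0.68]
```

View pics/o1.png

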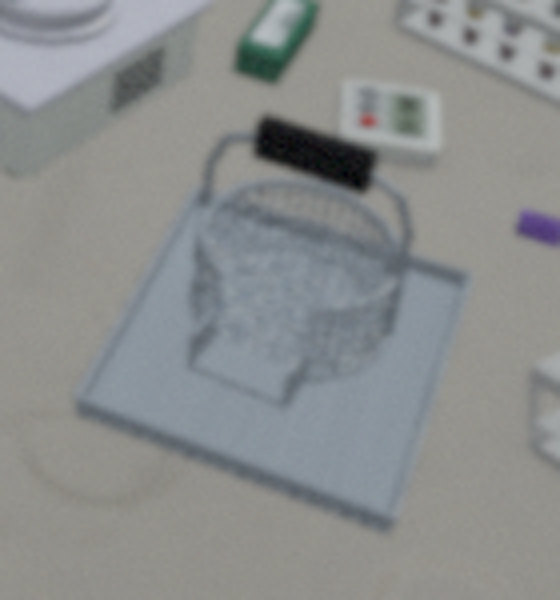

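View pics/o2.png

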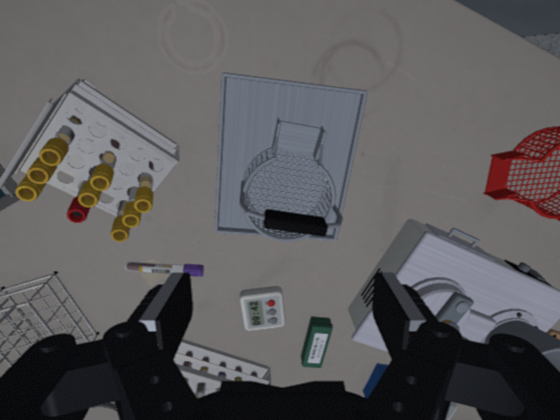

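View pics/o3.png

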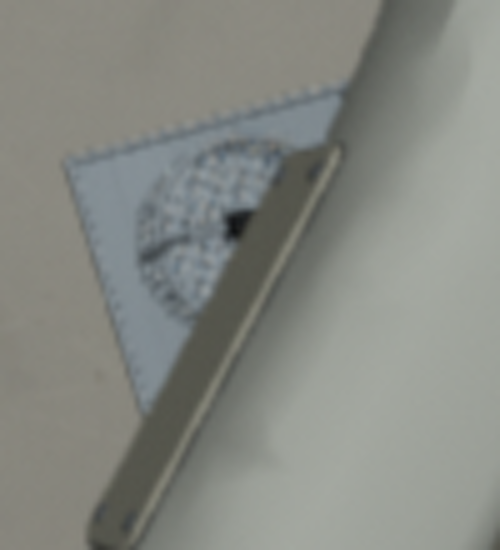

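```bash
python3 -c "
from h import *
f=arm.grab_frame('wrist'); crop(f,'pics/o4.png',205,60,375,250,4)
"
```

```text
(no output)
```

View pics/o4.png

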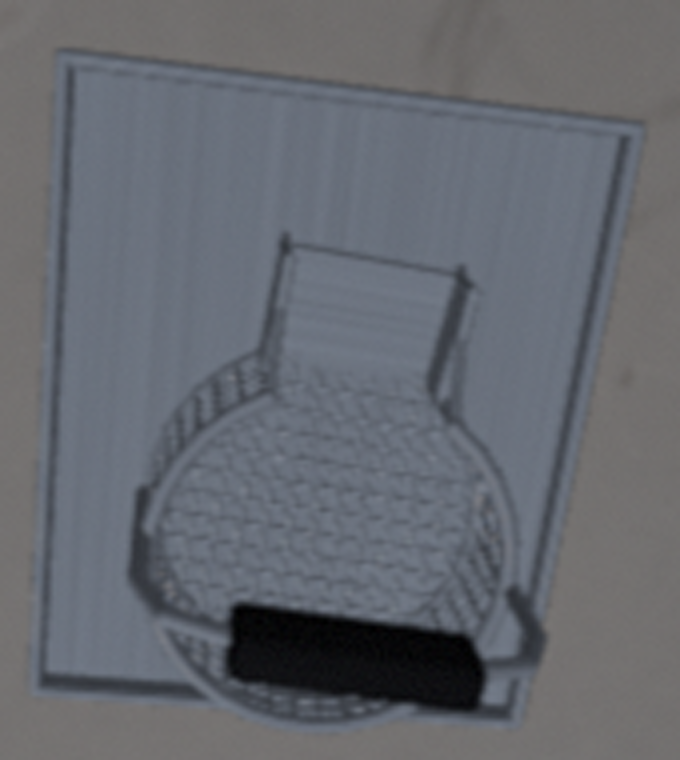

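```bash
cat > fit.py <<'E'
from h import *
from scipy.optimize import least_squares
from scipy.spatial.transform import Rotation as Ro
def fit(obs,x0):
    def res(x):
        R=Ro.from_euler('zyx',x[3:]).as_matrix(); r=[]
        for f,p,uv,w in obs:
            a=proj(f,R@np.array(p)+x[:3]); r+= [w*(a[0]-uv[0]),w*(a[1]-uv[1])]
        return r
    s=least_squares(res,x0,loss='soft_l1'); return s
E
python3 - <<'E'
from fit import *
w=arm.grab_frame('wrist'); s=arm.grab_frame('scene')
c=lambda x,y,ox,oy,k:(ox+(x+.5)/k-.5,oy+(y+.5)/k-.5)
W=lambda x,y:c(x,y,205,60,4); S=lambda x,y:c(x,y,320,220,4)
obs=[(w,(0,-.031,.108),W(231,642),1),(w,(0,.031,.108),W(483,670),1),(w,(-.08,-.025,.015),W(290,250),1),(w,(-.08,.025,.015),W(455,278),1),
(s,(0,.031,.108),S(260,137),1),(s,(0,-.031,.108),S(370,172),1),(s,(-.08,.025,.015),S(192,366),1),(s,(-.08,-.025,.015),S(288,404),1)]
r=fit(obs,[.475,-.35,.003,.3,0,0]); print(np.round(r.x[:3],4),np.degrees(r.x[3:]),np.round(r.fun,1))
E
```

```text
[ 0.4974 -0.3335  0.0036] [12.32541072 -0.96666303  0.55272613] [-0.1 -0.2 -0.4  0.2 -2.2  0.  -0.2 -0.1 -2.3 -0.6 -0.4  0.3 -0.9 -0.4
 -1.4 -0.4]
```

```bash
python3 -c "
from h import *
go(.455,.25,.30,-122)
"
```

```text
t 44.12 p [ 0.4592 -0.3778  0.2791] yaw(x) -158.72 zax [ 0.075  0.128 -0.989] w 0.0794 F [ 0.2  0.6 -1.2] M [-0.34  0.26  0.02] q [-0.52  0.36  0.4  -0.15 -1.61 -0.68]
tool-frame shift units [-3.747  9.725  0.993] roll units -3.672
```

Call:
play_rows([
  {"hand": -0.5,"tx": -0.2,"ty": 0.5,"tz": 0.02,"roll": 0},
  {"hand": -0.5,"tx": -0.31,"ty": 0.81,"tz": 0.07,"roll": 0},
  {"hand": -0.5,"tx": -0.31,"ty": 0.81,"tz": 0.07,"roll": 0},
  {"hand": -0.5,"tx": -0.31,"ty": 0.81,"tz": 0.07,"roll": 0},
  {"hand": -0.5,"tx": -0.31,"ty": 0.81,"tz": 0.07,"roll": 0},
  {"hand": -0.5,"tx": -0.31,"ty": 0.81,"tz": 0.07,"roll": 0},
  {"hand": -0.5,"tx": -0.31,"ty": 0.81,"tz": 0.07,"roll": 0},
  {"hand": -0.5,"tx": -0.31,"ty": 0.81,"tz": 0.07,"roll": 0},
  {"hand": -0.5,"tx": -0.31,"ty": 0.81,"tz": 0.07,"roll": 0},
  {"hand": -0.5,"tx": -0.31,"ty": 0.81,"tz": 0.07,"roll": 0},
  {"hand": -0.5,"tx": -0.31,"ty": 0.81,"tz": 0.07,"roll": 0},
])

```text
time: 45.5
tool_pos: [0.4484, 0.191, 0.2968]
tool_rot: [[-0.929, -0.366, 0.053], [-0.357, 0.925, 0.131], [-0.097, 0.102, -0.99]]
wrist_force: [0.1, 0.0, 0.5]
gripper_width: 0.0641
```

```bash
python3 -c "
from h import *
go(.455,.25,.30,-122)
f=arm.grab_frame('top'); cv2.imwrite('pics/p1.png',f['color'][:,:,::-1])
"
```

```text
t 45.5 p [0.4484 0.191  0.2968] yaw(x) -159.0 zax [ 0.053  0.131 -0.99 ] w 0.0641 F [0.1 0.  0.5] M [-0.36 -0.01 -0.03] q [ 0.67  0.05  0.02 -0.07 -1.42 -1.86]
tool-frame shift units [-0.458  0.875  0.081] roll units -3.7
```

View pics/p1.png

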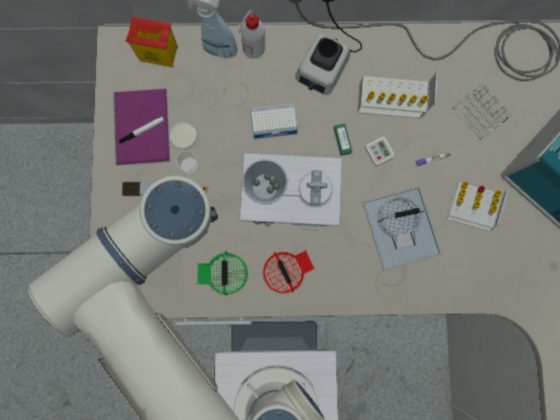

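Call:
play_rows([
  {"hand": -0.5,"tx": -0.2,"ty": 0.4,"tz": 0,"roll": 0},
  {"hand": -0.5,"tx": 0,"ty": 0,"tz": 0,"roll": -0.8},
  {"hand": -0.5,"tx": 0,"ty": 0,"tz": 0,"roll": -0.8},
  {"hand": -0.5,"tx": 0,"ty": 0,"tz": 0,"roll": -0.8},
  {"hand": -0.5,"tx": 0,"ty": 0,"tz": 0,"roll": -0.8},
  {"hand": -0.5,"tx": 0,"ty": 0,"tz": 0,"roll": -0.8},
  {"hand": -0.5,"tx": 0,"ty": 0,"tz": 0,"roll": -0.7},
  {"hand": -0.5,"tx": 0,"ty": 0,"tz": 0,"roll": 0},
])

```text
time: 46.55
tool_pos: [0.4459, 0.2242, 0.2906]
tool_rot: [[-0.336, -0.941, 0.036], [-0.933, 0.338, 0.122], [-0.126, 0.008, -0.992]]
wrist_force: [-0.8, 0.3, -0.2]
gripper_width: 0.0641
```

```bash
python3 -c "
from h import *
go(.455,.3,.25,-112)
f=arm.grab_frame('wrist'); cv2.imwrite('pics/p2.png',f['color'][:,:,::-1])
print(proj(f,[.461,.314,.037]))
"
```

```text
t 46.55 p [0.4459 0.2242 0.2906] yaw(x) -109.79 zax [ 0.036  0.122 -0.992] w 0.0641 F [-0.8  0.3 -0.2] M [-0.38  0.16  0.  ] q [ 0.73  0.08  0.05 -0.07 -1.43 -1.07]
tool-frame shift units [-1.145  0.278  0.831] roll units 0.221
(np.float64(292.34755061072144), np.float64(221.65839377339373))
```

View pics/p2.png

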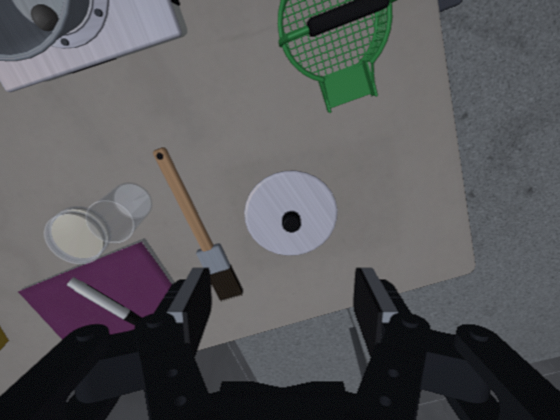

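```bash
python3 -c "
from h import *
f=arm.grab_frame('wrist'); crop(f,'pics/p3.png',235,160,345,265,6)
k=ray(f,291,221,.036); print(k)
print([np.round(ray(f,*p,.012),3) for p in [(245,212),(336,210),(290,171),(291,254)]])
"
```

```text
[0.46244006 0.31304331 0.036     ]
[array([0.517, 0.291, 0.012]), array([0.405, 0.329, 0.012]), array([0.444, 0.259, 0.012]), array([0.482, 0.372, 0.012])]
```

View pics/p3.png

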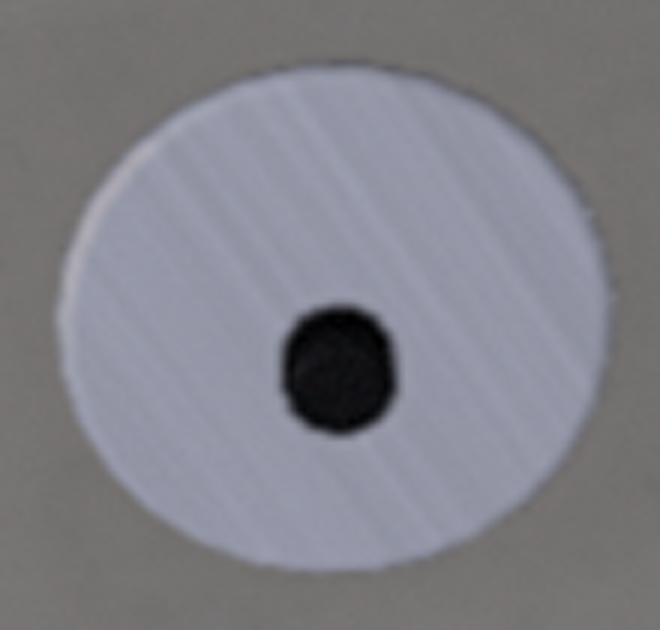

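```bash
python3 -c "
from h import *
go(.4625,.3135,.09,-108)
"
```

```text
t 46.65 p [0.446  0.2243 0.2909] yaw(x) -109.88 zax [ 0.036  0.122 -0.992] w 0.0641 F [-0.6 -0.3  0.3] M [-0.34  0.14 -0.02] q [ 0.73  0.08  0.05 -0.07 -1.43 -1.07]
tool-frame shift units [-1.056  0.22   3.512] roll units -0.188
```

Call:
play_rows([
  {"hand": -0.4,"tx": -0.5,"ty": 0.11,"tz": 0.3,"roll": -0.15},
  {"hand": -0.4,"tx": -0.5,"ty": 0.11,"tz": 0.6,"roll": 0},
  {"hand": -0.4,"tx": -0.05,"ty": 0,"tz": 0.8,"roll": 0},
  {"hand": -0.4,"tx": 0,"ty": 0,"tz": 0.8,"roll": 0},
  {"hand": -0.4,"tx": 0,"ty": 0,"tz": 0.6,"roll": 0},
  {"hand": -0.4,"tx": 0,"ty": 0,"tz": 0,"roll": 0},
])

```text
time: 47.4
tool_pos: [0.4617, 0.3127, 0.1099]
tool_rot: [[-0.324, -0.945, 0.038], [-0.937, 0.326, 0.122], [-0.128, 0.004, -0.992]]
wrist_force: [0.2, 0.2, 0.5]
gripper_width: 0.0596
```

```bash
python3 -c "
from h import *
go(.4625,.3135,.026,-108)
f=arm.grab_frame('wrist'); crop(f,'pics/p4.png',130,120,430,380,2)
print(proj(f,[.4625,.3135,.037]), ((proj(f,[.4625,.3135,.037])[0]-130)*2,(proj(f,[.4625,.3135,.037])[1]-120)*2))
"
```

```text
t 47.4 p [0.4617 0.3127 0.1099] yaw(x) -109.08 zax [ 0.038  0.122 -0.992] w 0.0596 F [0.2 0.2 0.5] M [-0.4   0.1   0.02] q [ 0.84  0.28 -0.18 -0.06 -0.99 -1.14]
tool-frame shift units [ 0.162 -0.014  1.389] roll units -0.108
(np.float64(278.6991594730966), np.float64(219.32921091135913)) (np.float64(297.39831894619317), np.float64(198.65842182271825))
```

View pics/p4.png

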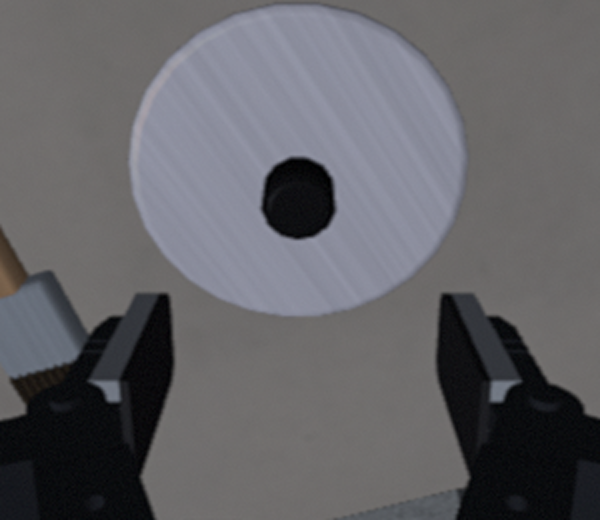

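Call:
play_rows([
  {"hand": -0.3,"tx": 0.06,"ty": -0.02,"tz": 0.5,"roll": 0},
  {"hand": -0.3,"tx": 0.06,"ty": 0,"tz": 0.45,"roll": 0},
  {"hand": -0.3,"tx": 0.02,"ty": 0,"tz": 0.2,"roll": 0},
  {"hand": -0.3,"tx": 0,"ty": 0,"tz": 0,"roll": 0},
])

```text
time: 47.95
tool_pos: [0.4695, 0.3175, 0.0505]
tool_rot: [[-0.323, -0.945, 0.053], [-0.935, 0.327, 0.134], [-0.144, -0.006, -0.99]]
wrist_force: [0.9, -0.2, -0.0]
gripper_width: 0.0555
```

```bash
python3 -c "
from h import *
go(.4625,.3135,.026,-108)
f=arm.grab_frame('wrist'); crop(f,'pics/p5.png',130,160,430,420,2)
"
```

```text
t 47.95 p [0.4695 0.3175 0.0505] yaw(x) -109.06 zax [ 0.053  0.134 -0.99 ] w 0.0555 F [ 0.9 -0.2 -0. ] M [-0.43  0.14 -0.04] q [ 0.84  0.35 -0.25 -0.07 -0.83 -1.13]
tool-frame shift units [0.159 0.09  0.39 ] roll units -0.106
```

View pics/p5.png

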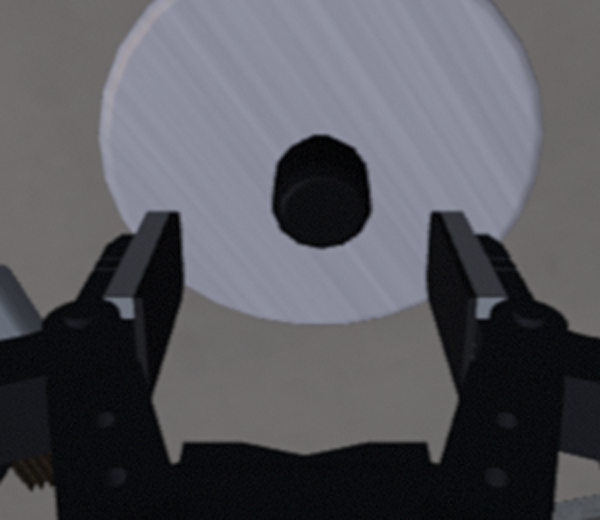

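Call:
play_rows([
  {"hand": -0.3,"tx": 0.17,"ty": 0.1,"tz": 0.15,"roll": 0},
  {"hand": -0.3,"tx": 0.03,"ty": 0.01,"tz": 0.17,"roll": 0},
  {"hand": -0.3,"tx": 0,"ty": 0,"tz": 0,"roll": 0},
])

```text
time: 48.38
tool_pos: [0.4632, 0.3135, 0.0343]
tool_rot: [[-0.321, -0.945, 0.06], [-0.935, 0.327, 0.14], [-0.151, -0.011, -0.988]]
wrist_force: [-0.3, -0.1, 0.3]
gripper_width: 0.0555
```

```bash
python3 -c "
from h import *
go(.4625,.3135,.026,-108)
f=arm.grab_frame('wrist'); crop(f,'pics/p6.png',130,160,430,420,2)
"
```

```text
t 48.38 p [0.4632 0.3135 0.0343] yaw(x) -108.98 zax [ 0.06   0.14  -0.988] w 0.0555 F [-0.3 -0.1  0.3] M [-0.39  0.16 -0.01] q [ 0.84  0.35 -0.3  -0.07 -0.77 -1.13]
tool-frame shift units [0.025 0.013 0.136] roll units -0.098
```

View pics/p6.png

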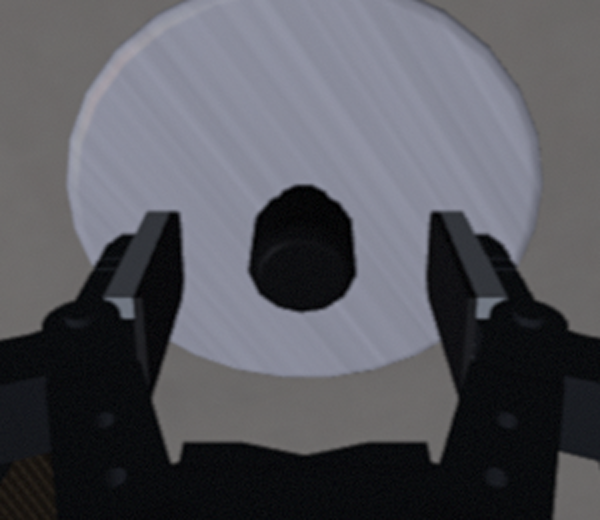

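Call:
play_rows([
  {"hand": -0.3,"tx": 0.04,"ty": 0.02,"tz": 0.15,"roll": 0},
  {"hand": -0.3,"tx": 0.02,"ty": 0.01,"tz": 0.02,"roll": 0},
  {"hand": 0.3,"tx": 0,"ty": 0,"tz": 0,"roll": 0},
  {"hand": 1,"tx": 0,"ty": 0,"tz": 0,"roll": 0},
  {"hand": 1,"tx": 0,"ty": 0,"tz": 0,"roll": 0},
  {"hand": 1,"tx": 0,"ty": 0,"tz": 0,"roll": 0},
  {"hand": 1,"tx": 0,"ty": 0,"tz": 0,"roll": 0},
], grip_force=80)

```text
time: 49.3
tool_pos: [0.4622, 0.313, 0.0246]
tool_rot: [[-0.321, -0.945, 0.062], [-0.935, 0.326, 0.141], [-0.153, -0.013, -0.988]]
wrist_force: [0.6, -0.4, 1.2]
gripper_width: 0.0218
```

```bash
python3 -c "
from h import *
go(.4625,.3135,.26,-108)
f=arm.grab_frame('wrist'); crop(f,'pics/p7.png',130,160,430,420,2)
"
```

```text
t 49.3 p [0.4622 0.313  0.0246] yaw(x) -108.94 zax [ 0.062  0.141 -0.988] w 0.0218 F [ 0.6 -0.4  1.2] M [-0.49  0.2  -0.04] q [ 0.84  0.36 -0.32 -0.07 -0.74 -1.13]
tool-frame shift units [-0.612 -0.053 -3.874] roll units -0.094
```

View pics/p7.png

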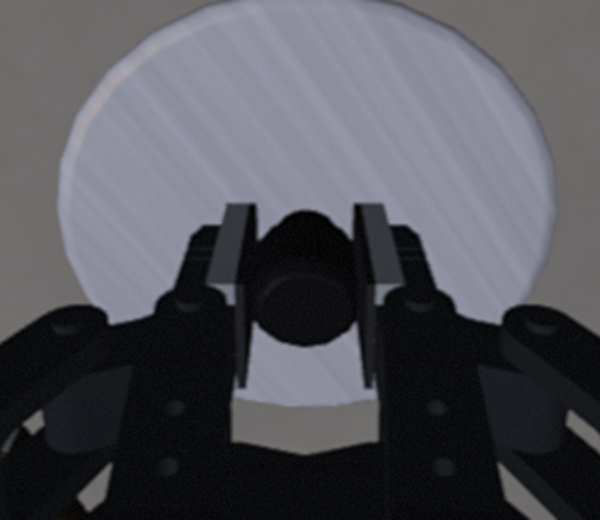

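Call:
play_rows([
  {"hand": 1,"tx": 0,"ty": 0,"tz": -0.2,"roll": 0},
  {"hand": 1,"tx": -0.05,"ty": 0,"tz": -0.5,"roll": 0},
  {"hand": 1,"tx": -0.1,"ty": 0,"tz": -0.7,"roll": 0},
  {"hand": 1,"tx": -0.1,"ty": 0,"tz": -0.7,"roll": 0},
  {"hand": 1,"tx": -0.1,"ty": 0,"tz": -0.7,"roll": 0},
  {"hand": 1,"tx": -0.1,"ty": 0,"tz": -0.5,"roll": 0},
  {"hand": 1,"tx": 0,"ty": 0,"tz": 0,"roll": 0},
])

```text
time: 50.22
tool_pos: [0.4575, 0.3086, 0.235]
tool_rot: [[-0.321, -0.945, 0.063], [-0.934, 0.327, 0.141], [-0.154, -0.014, -0.988]]
wrist_force: [-0.3, -0.1, -1.6]
gripper_width: 0.022
```

```bash
python3 -c "
from h import *
go(.575,.0203,.25,-108)
f=arm.grab_frame('scene'); crop(f,'pics/q1.png',170,90,370,260,4)
"
```

```text
t 50.23 p [0.4575 0.3086 0.235 ] yaw(x) -108.96 zax [ 0.063  0.141 -0.988] w 0.022 F [-0.3 -0.1 -1.6] M [-0.48  0.24 -0.02] q [ 0.85  0.17 -0.   -0.05 -1.25 -1.17]
tool-frame shift units [ 3.823 -3.424 -0.801] roll units -0.096
```

View pics/q1.png

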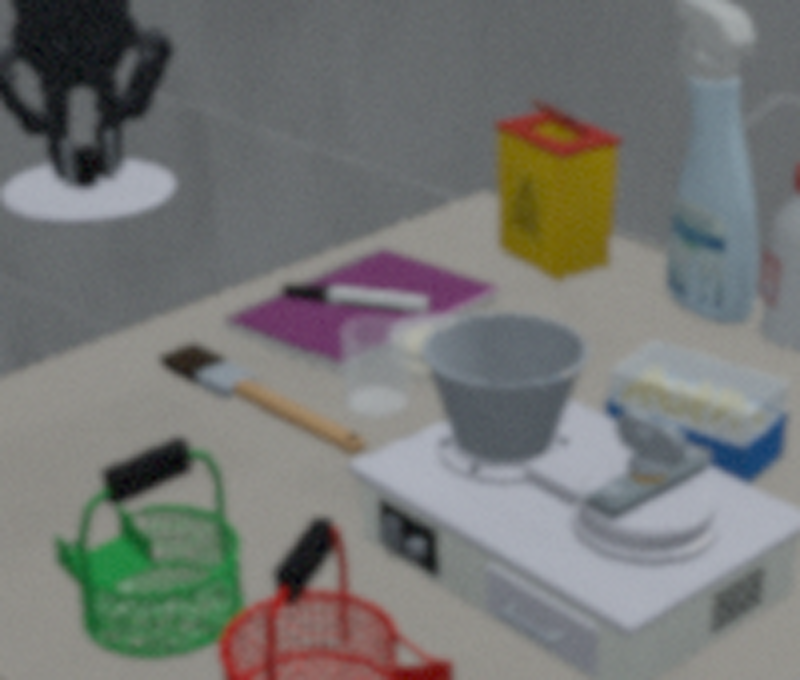

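Call:
play_rows([
  {"hand": 1,"tx": 0.3,"ty": -0.27,"tz": -0.15,"roll": 0},
  {"hand": 1,"tx": 0.5,"ty": -0.45,"tz": -0.12,"roll": 0},
  {"hand": 1,"tx": 0.6,"ty": -0.53,"tz": -0.12,"roll": 0},
  {"hand": 1,"tx": 0.6,"ty": -0.53,"tz": -0.12,"roll": 0},
  {"hand": 1,"tx": 0.6,"ty": -0.53,"tz": -0.12,"roll": 0},
  {"hand": 1,"tx": 0.6,"ty": -0.53,"tz": -0.12,"roll": 0},
  {"hand": 1,"tx": 0.4,"ty": -0.36,"tz": -0.1,"roll": 0},
  {"hand": 1,"tx": 0,"ty": 0,"tz": 0,"roll": 0},
])

```text
time: 51.28
tool_pos: [0.5628, 0.0265, 0.2433]
tool_rot: [[-0.323, -0.946, 0.041], [-0.936, 0.325, 0.134], [-0.14, 0.005, -0.99]]
wrist_force: [0.3, 1.0, -1.2]
gripper_width: 0.022
```

```bash
python3 -c "
from h import *
go(.575,.0203,.2,-108)
f=arm.grab_frame('wrist'); cv2.imwrite('pics/q2.png',f['color'][:,:,::-1])
f=arm.grab_frame('scene'); crop(f,'pics/q3.png',220,90,400,240,4)
"
```

```text
t 51.27 p [0.5628 0.0265 0.2433] yaw(x) -109.02 zax [ 0.041  0.134 -0.99 ] w 0.022 F [ 0.3  1.  -1.2] M [-0.39  0.21 -0.07] q [ 0.24  0.25  0.15 -0.12 -1.4  -0.56]
tool-frame shift units [ 0.133 -0.229  0.709] roll units -0.102
```

View pics/q2.png

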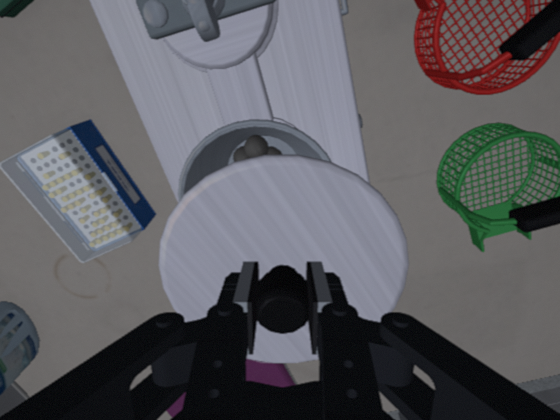

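View pics/q3.png

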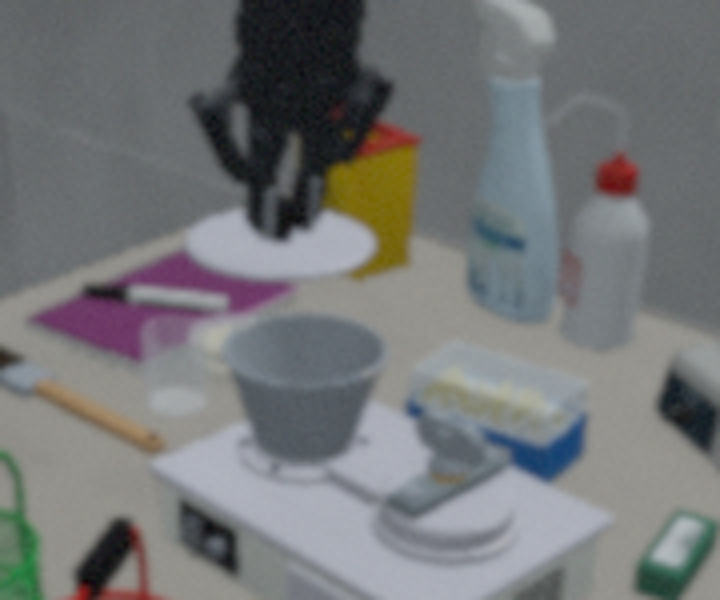

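Call:
play_rows([
  {"hand": 1,"tx": 0.1,"ty": -0.2,"tz": 0.3,"roll": 0},
  {"hand": 1,"tx": 0.05,"ty": -0.03,"tz": 0.3,"roll": 0},
  {"hand": 1,"tx": 0,"ty": 0,"tz": 0.1,"roll": 0},
  {"hand": 1,"tx": 0,"ty": 0,"tz": 0,"roll": 0},
])

```text
time: 51.88
tool_pos: [0.5733, 0.0236, 0.1955]
tool_rot: [[-0.317, -0.948, 0.037], [-0.938, 0.319, 0.135], [-0.14, 0.009, -0.99]]
wrist_force: [1.6, -0.5, -0.4]
gripper_width: 0.0218
```

```bash
python3 -c "
from h import *
go(.575,.0203,.178,-108)
f=arm.grab_frame('wrist'); cv2.imwrite('pics/q4.png',f['color'][:,:,::-1])
f=arm.grab_frame('scene'); crop(f,'pics/q5.png',220,90,400,240,4)
"
```

```text
t 51.88 p [0.5733 0.0236 0.1955] yaw(x) -108.68 zax [ 0.037  0.135 -0.99 ] w 0.0218 F [ 1.6 -0.5 -0.4] M [-0.54  0.1   0.05] q [ 0.23  0.29  0.09 -0.13 -1.3  -0.53]
tool-frame shift units [ 0.083 -0.046  0.283] roll units -0.068
```

View pics/q5.png

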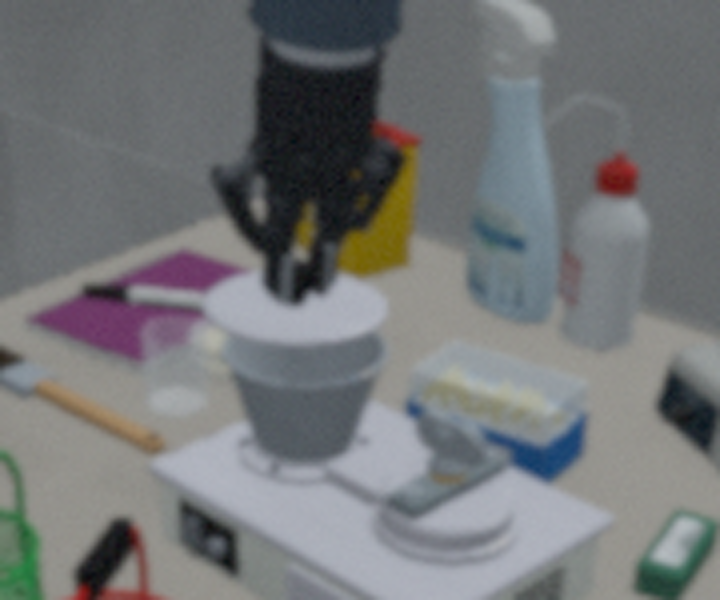

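Call:
play_rows([
  {"hand": 1,"tx": 0.08,"ty": -0.05,"tz": 0.12,"roll": 0},
  {"hand": 1,"tx": 0.02,"ty": 0,"tz": 0.12,"roll": 0},
  {"hand": 1,"tx": 0.01,"ty": 0,"tz": 0.05,"roll": 0},
  {"hand": 1,"tx": 0,"ty": 0,"tz": 0,"roll": 0},
])

```text
time: 52.48
tool_pos: [0.5757, 0.0184, 0.1781]
tool_rot: [[-0.317, -0.948, 0.04], [-0.938, 0.319, 0.136], [-0.142, 0.005, -0.99]]
wrist_force: [-0.5, 0.0, -1.1]
gripper_width: 0.0215
```

```bash
python3 -c "
from h import *
go(.575,.0203,.169,-108)
"
```

```text
t 52.48 p [0.5757 0.0184 0.1781] yaw(x) -108.65 zax [ 0.04   0.136 -0.99 ] w 0.0215 F [-0.5  0.  -1.1] M [-0.47  0.16 -0.1 ] q [ 0.22  0.31  0.06 -0.13 -1.26 -0.51]
tool-frame shift units [-0.005  0.02   0.154] roll units -0.065
```

Call:
play_rows([
  {"hand": 1,"tx": 0,"ty": 0.02,"tz": 0.08,"roll": 0},
  {"hand": 1,"tx": 0.01,"ty": 0,"tz": 0.06,"roll": 0},
  {"hand": 1,"tx": 0.01,"ty": 0,"tz": 0.05,"roll": 0},
  {"hand": 1,"tx": 0,"ty": 0,"tz": 0,"roll": 0},
])

```text
time: 52.98
tool_pos: [0.575, 0.0194, 0.1695]
tool_rot: [[-0.315, -0.948, 0.044], [-0.938, 0.318, 0.136], [-0.143, 0.001, -0.99]]
wrist_force: [0.5, -0.3, -0.6]
gripper_width: 0.0216
```

```bash
python3 -c "
from h import *
go(.575,.0203,.169,-108)
f=arm.grab_frame('wrist'); cv2.imwrite('pics/q6.png',f['color'][:,:,::-1])
f=arm.grab_frame('scene'); crop(f,'pics/q7.png',250,120,370,220,6)
"
```

```text
t 52.98 p [0.575  0.0194 0.1695] yaw(x) -108.54 zax [ 0.044  0.136 -0.99 ] w 0.0216 F [ 0.5 -0.3 -0.6] M [-0.36  0.07  0.02] q [ 0.23  0.31  0.04 -0.13 -1.23 -0.51]
tool-frame shift units [-0.013  0.004  0.01 ] roll units -0.054
```

View pics/q7.png

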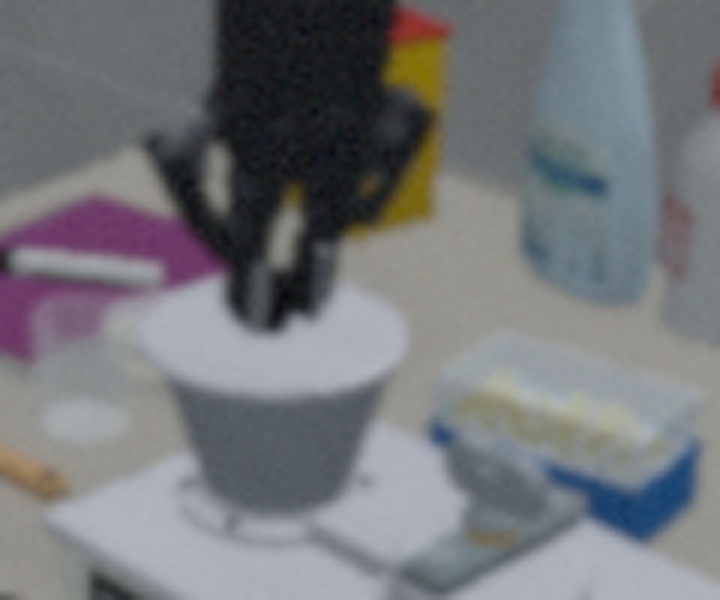

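View pics/q6.png

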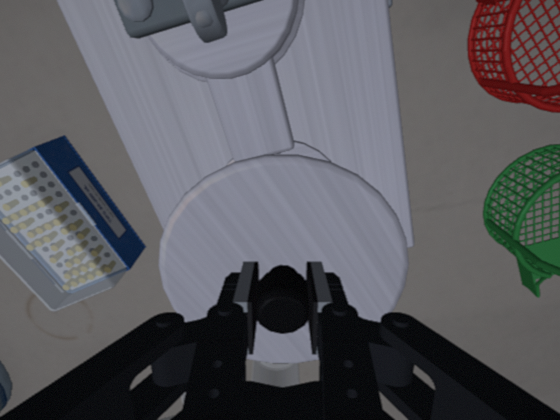

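Call:
play_rows([
  {"hand": 1,"tx": 0,"ty": 0,"tz": 0.04,"roll": 0},
  {"hand": 1,"tx": 0,"ty": 0,"tz": 0.04,"roll": 0},
])

```text
time: 53.32
tool_pos: [0.5749, 0.0194, 0.1686]
tool_rot: [[-0.313, -0.949, 0.046], [-0.939, 0.316, 0.135], [-0.142, -0.001, -0.99]]
wrist_force: [-9.7, 0.7, 15.9]
gripper_width: 0.0216
```

```bash
python3 -c "
from h import *
st()
"
```

```text
t 53.33 p [0.5749 0.0194 0.1686] yaw(x) -108.44 zax [ 0.046  0.135 -0.99 ] w 0.0216 F [-9.7  0.7 15.9] M [0.49 2.86 0.49] q [ 0.23  0.31  0.04 -0.13 -1.23 -0.51]
```

Seated at exactly the expected height (TCP 0.1686). Release and retreat.

Call:
play_rows([
  {"hand": 0.4,"tx": 0,"ty": 0,"tz": 0,"roll": 0},
  {"hand": 0.2,"tx": 0,"ty": 0,"tz": 0,"roll": 0},
  {"hand": 0,"tx": 0,"ty": 0,"tz": 0,"roll": 0},
  {"hand": -0.2,"tx": 0,"ty": 0,"tz": 0,"roll": 0},
  {"hand": -0.2,"tx": 0,"ty": 0,"tz": -0.3,"roll": 0},
  {"hand": -0.2,"tx": -0.05,"ty": 0,"tz": -0.6,"roll": 0},
  {"hand": -0.2,"tx": -0.05,"ty": 0,"tz": -0.8,"roll": 0},
  {"hand": -0.2,"tx": 0,"ty": 0,"tz": -0.6,"roll": 0},
])

```text
time: 54.32
tool_pos: [0.5691, 0.0063, 0.3039]
tool_rot: [[-0.315, -0.948, 0.036], [-0.939, 0.317, 0.134], [-0.138, 0.008, -0.99]]
wrist_force: [1.0, 0.4, -0.7]
gripper_width: 0.0515
```

```bash
python3 -c "
from h import *
st()
f=arm.grab_frame('wrist'); cv2.imwrite('pics/r1.png',f['color'][:,:,::-1])
f=arm.grab_frame('scene'); crop(f,'pics/r2.png',250,120,370,220,6)
"
```

```text
t 54.33 p [0.5691 0.0063 0.3039] yaw(x) -108.53 zax [ 0.036  0.134 -0.99 ] w 0.0515 F [ 1.   0.4 -0.7] M [-0.39  0.01 -0.  ] q [ 0.2   0.26  0.32 -0.12 -1.56 -0.53]
```

View pics/r1.png

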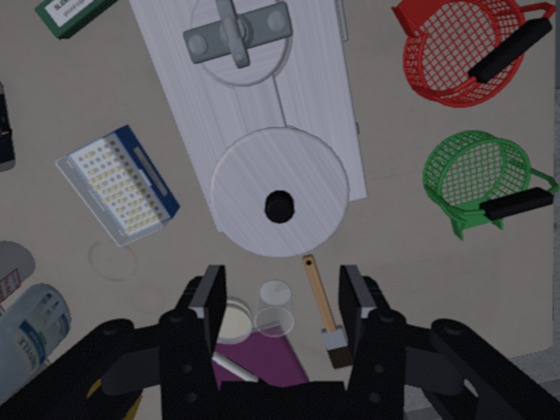

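View pics/r2.png

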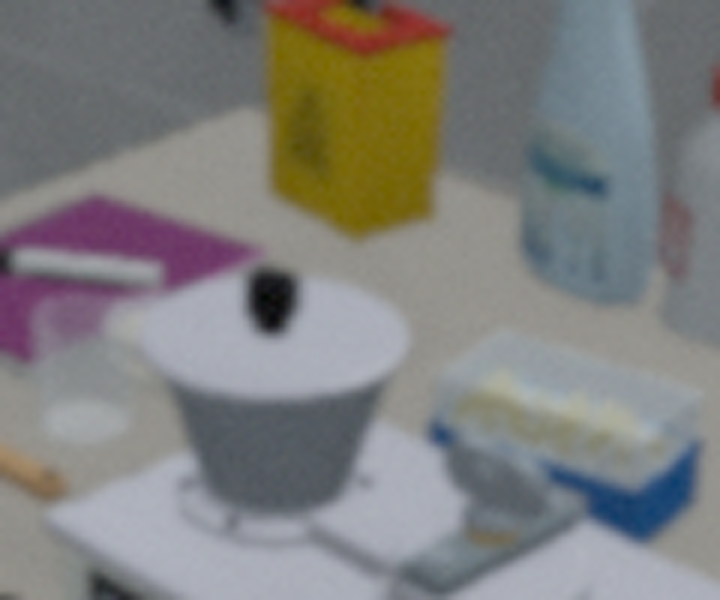

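Call:
play_rows([
  {"hand": -0.2,"tx": -0.6,"ty": 0.3,"tz": 0,"roll": 0},
  {"hand": -0.2,"tx": -0.8,"ty": 0.4,"tz": 0,"roll": 0},
  {"hand": -0.2,"tx": -0.8,"ty": 0.4,"tz": 0,"roll": 0},
  {"hand": -0.2,"tx": -0.8,"ty": 0.4,"tz": 0,"roll": 0},
  {"hand": -0.2,"tx": 0,"ty": 0,"tz": 0,"roll": 0},
])

```text
time: 55.05
tool_pos: [0.5412, 0.209, 0.329]
tool_rot: [[-0.318, -0.947, 0.039], [-0.938, 0.32, 0.133], [-0.138, 0.006, -0.99]]
wrist_force: [-0.1, -0.7, 0.5]
gripper_width: 0.0514
```

```bash
python3 -c "
from h import *
st()
f=arm.grab_frame('top'); crop(f,'pics/s1.png',230,130,450,290,3.5)
f=arm.grab_frame('scene'); crop(f,'pics/s2.png',180,120,460,340,2.8)
"
```

```text
t 55.05 p [0.5412 0.209  0.329 ] yaw(x) -108.71 zax [ 0.039  0.133 -0.99 ] w 0.0514 F [-0.1 -0.7  0.5] M [-0.47  0.09 -0.01] q [ 0.58  0.25  0.35 -0.09 -1.57 -0.91]
```

View pics/s1.png

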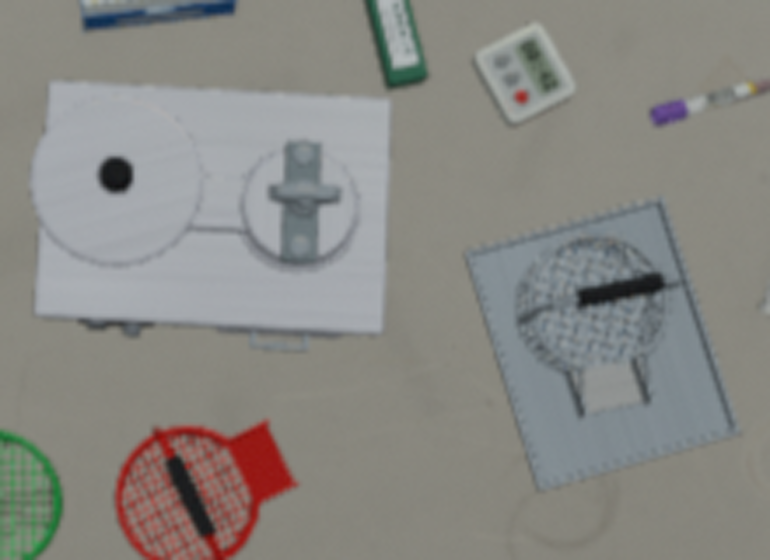

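View pics/s2.png

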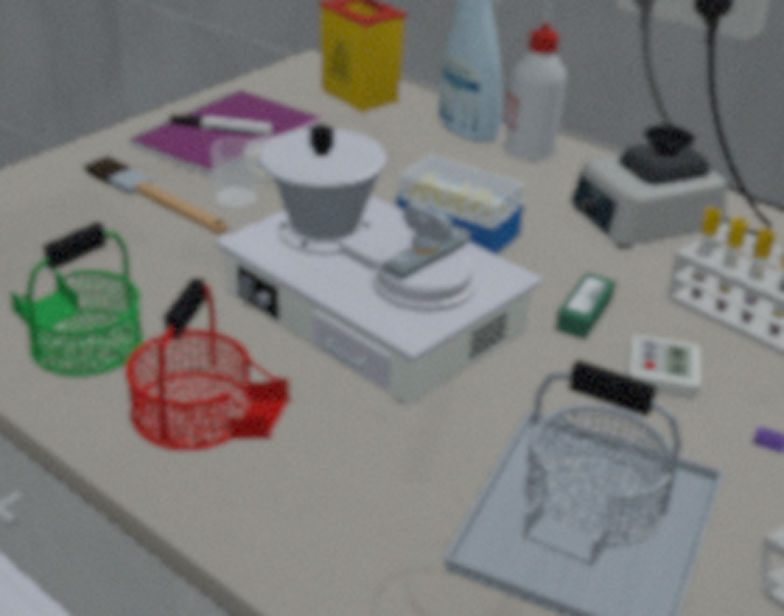

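Run:
```python
from fit import *
t=arm.grab_frame('top'); s=arm.grab_frame('scene')
crop(t,'pics/t1.png',355,180,445,275,7); crop(s,'pics/t2.png',335,235,435,335,7)
```

```text
(no output)
```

View pics/t1.png

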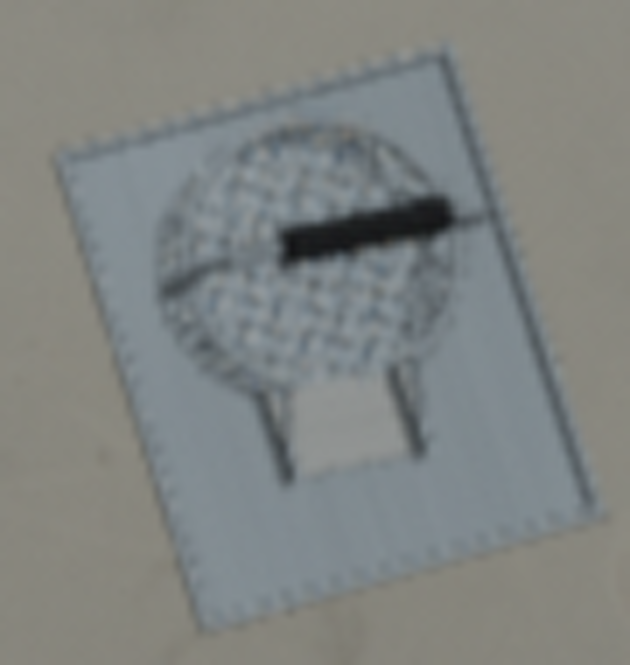

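View pics/t2.png

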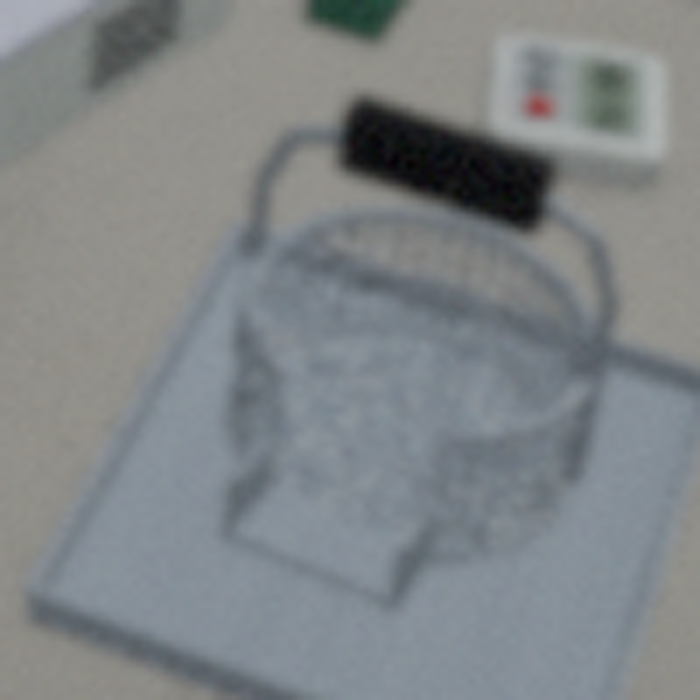

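```bash
python3 -c "
from plant import arm
print(arm.job_done())
"
```

```text
the job is handed in; nothing more can be done
None
```

The mill is set up as asked and the job is handed in, at about 55 s of robot time.

- **Brush:** laid on the free bench to the left, beyond the lid.
- **Screw:** turned clockwise until it hit a hard stop. The wrist moment climbed to 4.2 N m and the wing came in line with the yoke. I then backed it off about 91°. In the last pictures the wing stands square across the yoke.
- **Pebbles:** there were five, and all five were visible in the hopper with the basket empty before the lid went on. The arm's moves cannot tilt the tool, so I gripped the bail by its ends. I tipped the basket by pushing it against the hopper rim, then levelled it by pulling back against the inner rim.
- **Basket:** standing upright in its tray. A pose fit put its underside at 3.6 mm with about 1° of tilt, and the top view shows it clear of the back edge. It sits a little further back than where it started.
- **Lid:** seated flat on the hopper rim at the expected height. The lid was still where I first found it when I picked it up.

**What went less smoothly**
- **Tool lean:** the tool drifted to about 8° of lean during the run, so the first set-down probably caught the tray's back rim. I lifted the basket and set it down again.
- **Spout slip:** the spout edge slipped over the hopper rim twice while tipping. Nothing spilled.
- **Reach test:** one free-air reach drove joint 3 to its 1.5 rad limit, with a brief wrist-force spike of about 43 N. The reading, rounded to two decimals, showed 1.50, so I could not tell whether the limit was passed.

I noticed no knock to the lid and no slackening of the grip. The last pictures show no bystander knocked over or out of place.

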